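# Bolt the chuck down on the rotary table

### The arm

A 6-joint arm with a two-finger parallel gripper is mounted at the origin on the work surface. World frame = base frame: x ahead of the robot, y to its left, z up, the work surface at z = 0. Lengths are in mm, angles in degrees, forces in N, time in s.
With the tool pointing down it reaches from about 350 to 850 mm from the base axis. Payload 8.1 kg.
Tool frame: the origin (TCP) lies midway between the tips of the shut fingers; the grasp point (between the pads) lies 19 mm behind it (r.tcp_to_grasp is the distance from the TCP to the grasp point, in mm); z points along the fingers, y is the direction in which the jaws open and shut (so a half turn about z gives the same grasp; the last joint's range is limited). The gripper opens to 85 mm and grips with 20 to 120 N. Pads are 22 mm wide; open, the fingers measure 114 mm over their backs; the gripper's body (76 mm by 85 mm) begins 54 mm behind the grasp point. The pads swing forward as they close: fully open they stand 13 mm farther back than shut.
Start: joints at [-69.752, 7.471, 85.268, -0, 87.261, -4.893], TCP at [254.932, -543.153, 231.292] pointing down, gripper open.
Joint ranges: [-169.43, 169.43], [-51.17, 129.36], [1.28, 143.12], [-76.62, 256.62], [0, 156.53], [-152.29, 152.29]. Speed limits (degrees/s): [136.94, 136.94, 159.86, 180, 180, 180].

### API

Orientations are given as [roll, pitch, yaw] about the fixed x, y, z axes, in that order (R = Rz(yaw) Ry(pitch) Rx(roll)).
In Python, from bench import r gives the robot as it stands.
- The arm moves only by the tool jog_arm, never from a script. Its argument "targets" is a list of rows, each a list of 7 numbers: the shift along the tool's x, y, z in m, then the turn, a rotation vector about the tool's x, y, z in rad, then the closure, from 0 (fully open) to 1 (shut). In form: [[dx, dy, dz, wx, wy, wz, claw], ...]. A call has 1 to 5 rows; each row is the pose to reach, as a shift and turn from the pose commanded when the call began, along the tool's axes at that moment; what a row does not reach only later rows make up. A row lasts 1/12 s, in which the tool goes at most 41.7 mm and 7.16 degrees, less where a joint would pass 70% of its speed; a pose out of reach is approached as far as the arm can. A call with a gripper value outside its range is refused whole. The fingers move at their own pace and stop on an object; "newtons" is the grip in N (left out, the last holds). Time passes only in rows, so rows that repeat a pose let the fingers close. It gives the time, the measured TCP pose, the force and the opening at its end, in the units of the state.
- r.sense(): the state, without advancing time (a new reading comes with each control period).
- r.snapshot(name): name is "scene" or "top" or "wrist"; returns a dict with "pixels" (384x512x3 uint8, red, green, blue), "fx", "fy", "cx", "cy" (pixels), "origin" and "attitude" of the camera in the world. Camera axes: x right, y down, z forward; pixel columns grow to the right and rows downward; lengths in mm; the calibration is good to about 2 mm. A picture is of the moment at which its call begins. There is no depth.
- r.hand_in(): hands the job in, once; it reports no verdict.
The state is a dict: "time": time; "joint_pos": joint angles; "qd": joint speeds; "joint_efforts": joint torques, N m; "tool_pos": TCP position; "tcp_rot": TCP orientation; "ft_force": force on the tool from outside, world axes, zero at the start; "wrist_torque": the same for the moment, N m; "finger_gap": finger opening in mm.
Only numpy, scipy, OpenCV 4.12 (cv2) and the standard library are available. Lean on these libraries where they do the work, as an engineer would, in place of code of your own. Each camera call takes 0.05 s, during which the arm holds its last target.

### The job

Throw the rotary table's lock lever into the locked notch (the one nearest the robot) and, leaving it locked, tighten the chuck's four flange bolts clockwise in cross order, each bolt followed by the one opposite and turned only with the T-key: all four about half-way on a first round, then all four fully tight on a second. Stand the T-key upright back in its holder and set the lever in the middle notch, so that the table can be indexed. Clear up by laying every spare chuck jaw on the bench flat on its base in the jaw box, one to a compartment, and leave the other tools where they are.

Things in the scene. Friction and masses are not known exactly. Their poses are not given: they have to be found in the camera images.
- chuck: Three-jaw chuck on a round 276 mm steel flange, 18 mm thick, lying face up on the green rotary table (300 mm across, 80 mm high, fixed on the bench, turned up to 0.3 rad) and fixed there; origin at the centre of the flange's underside (80 mm above the bench), z up. The chuck body is 144 mm across; the highest point, its small jaws, is 84 mm above the origin. Four square-head bolts stand in the flange, on a circle of 112 mm radius, 90 degrees apart.
- lock_lever (a joint): Lock lever, standing at the rotary table's left side as seen from the robot; rad. Positive leans it towards the robot (-x of point lever_pivot), 0 is upright. A spring plunger pulls it into three notches of the scalloped quadrant: +0.5 locked (nearest the robot, three rivets), 0 index (middle, two rivets), -0.5 free (away from the robot, one rivet). It turns from -0.56 to 0.56; leaving a notch takes about 5 N at the knob.
- lever_knob (a point): Centre of the black ball knob, 36 mm across, at the lever's top, 125 mm from the pivot; nothing stands above or within 50 mm of it.
- lever_pivot (a point): Point on the lever's pivot axis, straight below the knob when the lever is upright, 52 mm above the bench; y is the axis direction, pointing away from the rotary table, and x points away from the robot.
- key_holder: Wooden holder fixed on the bench: a 78 mm square block 58 mm high on a 100 mm foot, with a 52 mm square open hole from the top down to a floor 8 mm above the bench; origin under its centre, x and y along the hole's sides.
- key_hub (a point): Centre of the hub of the steel T-key (0.5 kg), which stands upright in the holder. Hub: 44 mm along the key's x, 22 mm along y (grip across y), 44 mm high, on a 42 mm round collar; a 12 mm bar, 150 mm long, runs through it along x. Open socket end 132 mm below: square, 42 mm outside, 29 mm inside (mouth flared to 35), 27 mm deep, sides along x and y; on a bolt it turns about 0.25 rad before it bites.
- jaw_box: Low plywood box fixed on the bench, 210 x 112 mm outside, walls 6 mm thick and 20 mm high, floor 6 mm thick, divided into three compartments of about 62 x 100 mm side by side along its x (each long along its y), their centres at x = -68, 0 and +68 mm, y = 0; origin under the box's centre.
- turn0 (a joint): Turn of bolt 0, rad, growing clockwise seen from above: 0 to 0.18 at the start (finger-tight), 0.6 half-way, 1.25 fully tight against its stop. It stays where it is left; turning it takes about 0.12 N m. Bolts 0, 1, 2, 3 follow one another counter-clockwise, so 0 is opposite 2 and 1 opposite 3.
- bolt0: Square head of bolt 0: 24 mm across its flats, 22 mm high; origin at the centre of its underside (on a washer 22 mm above the flange's underside), z up, x and y along the flats; it turns with the bolt.
- turn1 (a joint): Turn of bolt 1, rad, growing clockwise seen from above: 0 to 0.18 at the start (finger-tight), 0.6 half-way, 1.25 fully tight against its stop. It stays where it is left; turning it takes about 0.12 N m. Bolts 0, 1, 2, 3 follow one another counter-clockwise, so 0 is opposite 2 and 1 opposite 3.
- bolt1: Square head of bolt 1: 24 mm across its flats, 22 mm high; origin at the centre of its underside (on a washer 22 mm above the flange's underside), z up, x and y along the flats; it turns with the bolt.
- turn2 (a joint): Turn of bolt 2, rad, growing clockwise seen from above: 0 to 0.18 at the start (finger-tight), 0.6 half-way, 1.25 fully tight against its stop. It stays where it is left; turning it takes about 0.12 N m. Bolts 0, 1, 2, 3 follow one another counter-clockwise, so 0 is opposite 2 and 1 opposite 3.
- bolt2: Square head of bolt 2: 24 mm across its flats, 22 mm high; origin at the centre of its underside (on a washer 22 mm above the flange's underside), z up, x and y along the flats; it turns with the bolt.
- turn3 (a joint): Turn of bolt 3, rad, growing clockwise seen from above: 0 to 0.18 at the start (finger-tight), 0.6 half-way, 1.25 fully tight against its stop. It stays where it is left; turning it takes about 0.12 N m. Bolts 0, 1, 2, 3 follow one another counter-clockwise, so 0 is opposite 2 and 1 opposite 3.
- bolt3: Square head of bolt 3: 24 mm across its flats, 22 mm high; origin at the centre of its underside (on a washer 22 mm above the flange's underside), z up, x and y along the flats; it turns with the bolt.
- jaw0_mid (a point): Spare chuck jaw 0 (one to three of the three are there): stepped steel block, 82 mm along x, 32 mm wide along y, 46 mm high, 0.42 kg, lying on its flat base. The point is half-way up, 23 mm over the base; the block reaches 35 mm from it towards +x and 47 mm towards -x. Its top step, 28 mm long, stands from 10 mm behind to 18 mm ahead of the point and its middle step, 34 mm high, from 28 mm behind to 28 mm ahead.
- jaw1_mid (a point): Spare chuck jaw 1 (one to three of the three are there): stepped steel block, 82 mm along x, 32 mm wide along y, 46 mm high, 0.42 kg, lying on its flat base. The point is half-way up, 23 mm over the base; the block reaches 35 mm from it towards +x and 47 mm towards -x. Its top step, 28 mm long, stands from 10 mm behind to 18 mm ahead of the point and its middle step, 34 mm high, from 28 mm behind to 28 mm ahead.
- jaw2_mid (a point): Spare chuck jaw 2 (one to three of the three are there): stepped steel block, 82 mm along x, 32 mm wide along y, 46 mm high, 0.42 kg, lying on its flat base. The point is half-way up, 23 mm over the base; the block reaches 35 mm from it towards +x and 47 mm towards -x. Its top step, 28 mm long, stands from 10 mm behind to 18 mm ahead of the point and its middle step, 34 mm high, from 28 mm behind to 28 mm ahead.
- hammer: hammer lying at the right; a bystander, not to be touched; origin at its underside.
- brush: hand brush with wooden handle; a bystander, not to be touched; origin at its underside.
- oil_can: copper oil can with a spout, 160 mm high; a bystander, not to be touched; origin at its underside.
- v_block: steel V-block, 70 x 50 x 50 mm; a bystander, not to be touched; origin at its underside.
- sleeve: steel sleeve, 60 mm across and 55 mm high; a bystander, not to be touched; origin at its underside.
- caliper: steel caliper lying flat; a bystander, not to be touched; origin at its underside.

How it is judged:
By the outcome, as a careful person would: the job done as asked, in the order asked, and still so for the second after the job is handed in, with the robot touching nothing.
Of jaw0, jaw1, jaw2 only 1 to 3 are there at a start; the rules pass over those that are not, and their reading is None.
At some moment in a run one of jaw0, jaw1, jaw2 may be knocked a few centimetres aside while the robot is not near it.
It also fails if it takes over 210 s, if anything falls off the work surface, if the arm or the gripper's body presses on something with over 40 N, if the wrist force passes 120 N, or if a joint passes its speed limit or range.

## Working session

There is one attempt and no reset: what is moved stays moved. The work goes in short steps, Python scripts to look and compute and a tool call to move; the robot and the scene stay as the last step left them, time stands still between calls to the robot, and variables do not carry over. Pictures are saved under pics/ and viewed, and the job is handed in when it is done.

Besides the shell and the picture viewer there is one more tool, called by a JSON object that holds its "method" and its "body", one argument or row to a line. jog_arm: Moves the arm, as the interface text tells. Its arguments: {"type":"object","properties":{"targets":{"type":"array","items":{"type":"array","items":{"type":"number"}}},"newtons":{"type":"number"}},"required":["targets"]}

```bash
ls -la; mkdir -p pics; python3 - <<'E'
from bench import r
import cv2,numpy as np
print(r.sense())
for n in ("scene","top","wrist"):
    s=r.snapshot(n); cv2.imwrite(f"pics/{n}0.png",s["pixels"][:,:,::-1])
    print(n,{k:np.round(v,3).tolist() if k!="pixels" else 0 for k,v in s.items()})
E
```

```text
total 12
drwxr-xr-x  3 agent agent 4096 Dec  7 13:48 .
drwxr-xr-x 23 root  root  4096 Dec  7 13:47 ..
drwxr-xr-x  2 agent agent 4096 Dec  7 13:48 pics
{'time': 0.0, 'joint_pos': array([-6.97530378e+01,  7.51505137e+00,  8.53301970e+01, -1.39472747e-03,
        8.72610721e+01, -4.89274425e+00]), 'qd': array([-0.04068968, -0.03224435,  0.09366498,  0.03395722, -0.055422  ,
       -0.06455442]), 'joint_efforts': array([-4.54052453e-03, -5.69400358e+01, -5.00557101e+01, -3.66546628e-04,
        1.49096962e-02, -1.26056614e-05]), 'tool_pos': array([ 254.71895657, -542.63622861,  230.23622524]), 'tcp_rot': array([-1.79893948e+02, -7.68020833e-03,  2.51397673e+01]), 'ft_force': array([-0.15106626,  0.24833828,  0.97091829]), 'wrist_torque': array([-0.06429754, -0.0192029 ,  0.02152259]), 'finger_gap': 85.24043651875218}
scene {'pixels': 0, 'fx': 433.496, 'fy': 433.496, 'cx': 251.761, 'cy': 188.141, 'origin': [1246.48, 484.932, 1214.93], 'attitude': [-141.517, -0.202, 123.871]}
top {'pixels': 0, 'fx': 423.691, 'fy': 423.691, 'cx': 257.333, 'cy': 201.673, 'origin': [227.085, 6.411, 1461.122], 'attitude': [-167.744, -0.174, -92.104]}
wrist {'pixels': 0, 'fx': 344.678, 'fy': 344.678, 'cx': 255.262, 'cy': 191.853, 'origin': [326.763, -509.898, 371.576], 'attitude': [162.264, 0.092, -64.873]}
```

View pics/scene0.png

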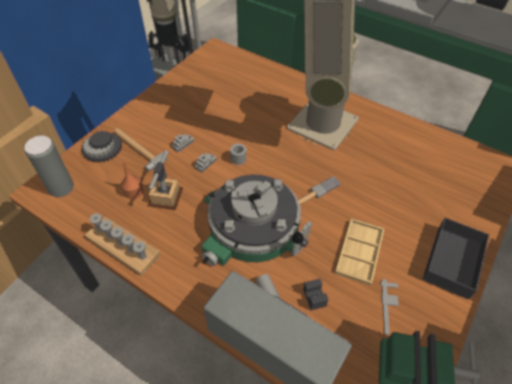

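View pics/top0.png

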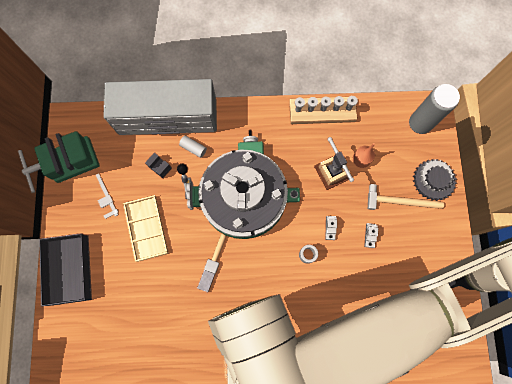

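View pics/wrist0.png

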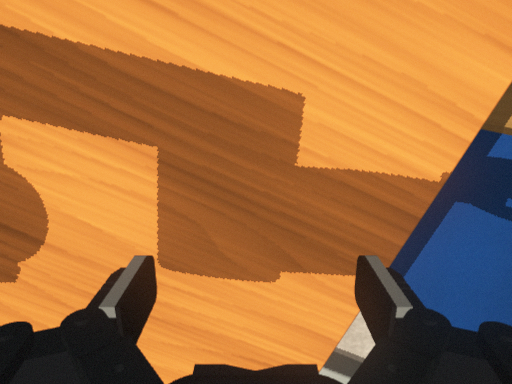

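Two jaws are visible in the top view, near (332,228) and (372,235). Next I'll enlarge the crops and build helpers.

```bash
cat > h.py <<'E'
import cv2,numpy as np,pickle
from scipy.spatial.transform import Rotation as R
from bench import r
def snap(n,save=None):
    s=r.snapshot(n); s=dict(s); s["R"]=R.from_euler("xyz",s["attitude"],degrees=True).as_matrix()
    s["K"]=np.array([[s["fx"],0,s["cx"]],[0,s["fy"],s["cy"]],[0,0,1.]])
    if save:
        cv2.imwrite(f"pics/{save}.png",s["pixels"][:,:,::-1]); pickle.dump(s,open(f"pics/{save}.pkl","wb"))
    return s
def load(n): return pickle.load(open(f"pics/{n}.pkl","rb"))
def proj(s,P):
    P=np.atleast_2d(P).astype(float); c=(P-s["origin"])@s["R"]; uv=c@s["K"].T; return uv[:,:2]/uv[:,2:]
def back(s,u,v,z):
    d=s["R"]@np.linalg.solve(s["K"],[u,v,1.]); o=np.array(s["origin"]); return o+d*(z-o[2])/d[2]
def crop(s,name,u0,v0,u1,v1,k=4,marks=[]):
    im=s["pixels"][v0:v1,u0:u1,::-1]; im=cv2.resize(im,None,fx=k,fy=k,interpolation=cv2.INTER_CUBIC)
    for (u,v) in marks: cv2.circle(im,(int((u+.5-u0)*k),int((v+.5-v0)*k)),2,(0,0,255),-1)
    # ticks
    for u in range((u0//10+1)*10,u1,10): cv2.line(im,((u-u0)*k,0),((u-u0)*k,8 if u%50 else 20),(255,0,255),1)
    for v in range((v0//10+1)*10,v1,10): cv2.line(im,(0,(v-v0)*k),(8 if v%50 else 20,(v-v0)*k),(255,0,255),1)
    cv2.imwrite(f"pics/{name}.png",im)
def tcp():
    s=r.sense(); return np.array(s["tool_pos"]),R.from_euler("xyz",s["tcp_rot"],degrees=True).as_matrix(),s
E
python3 - <<'E'
from h import *
t=snap("top","t0"); s=snap("scene","s0")
crop(t,"c1",170,120,310,260,5); crop(s,"c2",190,160,325,275,6); crop(t,"c3",290,130,440,260,5)
E
```

```text
(no output)
```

View pics/c1.png

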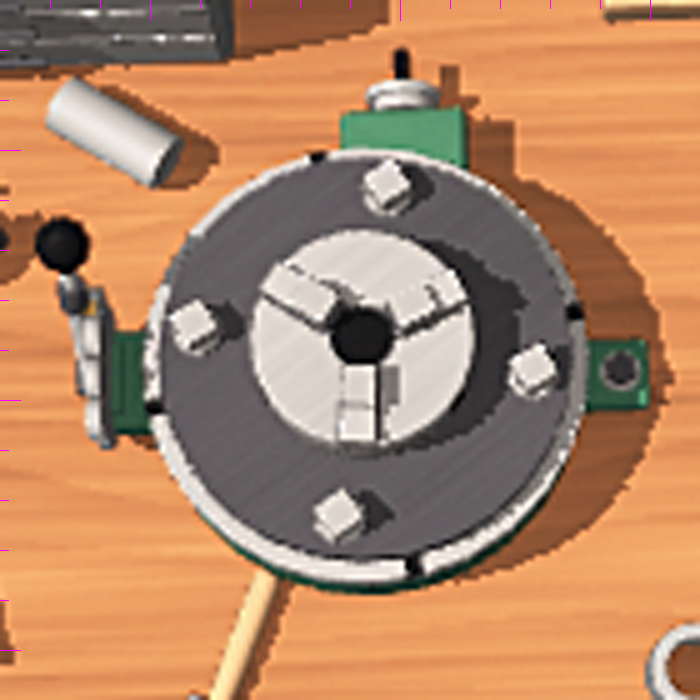

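View pics/c2.png

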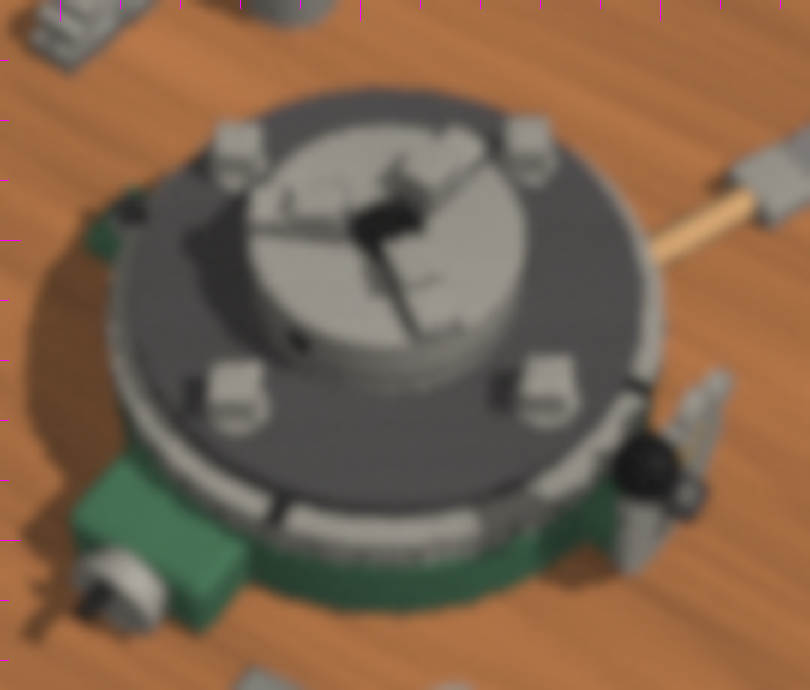

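View pics/c3.png

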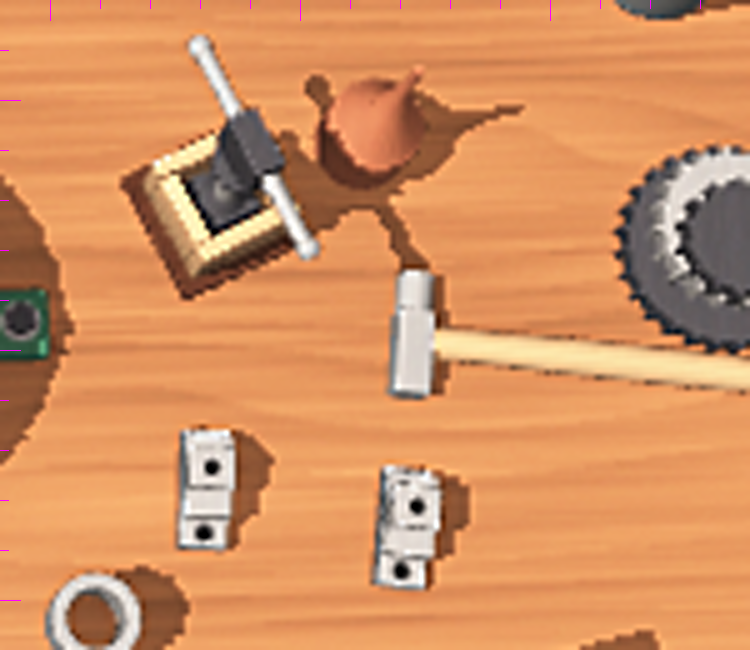

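```bash
python3 - <<'E'
from h import *
t=load("t0"); s=load("s0")
f=lambda u,v:(170+u/5-.5,120+v/5-.5)
B=[f(386,183),f(534,369),f(339,513),f(194,326)]
P=[back(t,*b,124)[:2] for b in B]; print("bolts top",np.round(P),np.mean(P,0))
g=lambda u,v:(190+u/6-.5,160+v/6-.5)
S=[g(236,382),g(240,142),g(529,137),g(548,373)]
Q=[back(s,*b,124)[:2] for b in S]; print("bolts scene",np.round(Q),np.mean(Q,0))
def tri(uv1,uv2):
    A=[];b=[]
    for c,(u,v) in ((t,uv1),(s,uv2)):
        d=c["R"]@np.linalg.solve(c["K"],[u,v,1.]); d/=np.linalg.norm(d); M=np.eye(3)-np.outer(d,d); A.append(M); b.append(M@c["origin"])
    return np.linalg.lstsq(np.vstack(A),np.hstack(b),rcond=None)[0]
print("knob",tri(f(62,245),g(645,464)))
h=lambda u,v:(290+u/5-.5,130+v/5-.5)
print("keybar ends",back(t,*h(198,45),140),back(t,*h(309,246),140))
for a,b in (((211,467),(204,533)),((417,506),(401,571))):
    print("jaw",back(t,*h(*a),46),back(t,*h(*b),22))
print("hub",back(t,*h(250,140),162))
E
```

```text
bolts top [[673.  21.]
 [543. -71.]
 [453.  58.]
 [579. 149.]] [561.89456866  39.41173965]
bolts scene [[675.  23.]
 [548. -67.]
 [457.  61.]
 [583. 150.]] [565.67035736  41.85152484]
knob [625.43056513 227.95469866 163.90342807]
keybar ends [ 718.34945056 -252.60835612  140.        ] [ 578.69428604 -314.35127789  140.        ]
jaw [ 451.62236485 -257.88983648   46.        ] [ 410.03178893 -254.2106691    22.        ]
jaw [ 420.03044856 -394.77418913   46.        ] [ 379.18520195 -386.45533186   22.        ]
hub [ 644.55569901 -277.01060875  162.        ]
```

{"method": "jog_arm", "body": {
  "targets": [
    [0.11,-0.08,-0.12,0,0,0.44,0],
    [0.15,-0.11,-0.17,0,0,0.44,0],
    [0.15,-0.11,-0.17,0,0,0.44,0],
    [0.15,-0.11,-0.17,0,0,0.44,0],
    [0.15,-0.11,-0.17,0,0,0.44,0]
  ]
}}

```text
time: 0.67
tool_pos: [328.9, -406.6, 372.9]
tcp_rot: [-180.0, -0.0, -0.4]
ft_force: [0.9, -0.9, 0.1]
finger_gap: 85.2
```

{"method": "jog_arm", "body": {
  "targets": [
    [0.28,-0.5,-0.02,0,0,0,0],
    [0.28,-0.5,-0.02,0,0,0,0],
    [0.28,-0.5,-0.02,0,0,0,0],
    [0.28,-0.5,-0.02,0,0,0,0],
    [0.28,-0.5,-0.02,0,0,0,0]
  ]
}}

```text
time: 1.08
tool_pos: [431.1, -224.7, 379.2]
tcp_rot: [180.0, -0.0, -0.1]
ft_force: [1.2, -0.1, 0.4]
finger_gap: 85.6
```

{"method": "jog_arm", "body": {
  "targets": [
    [0.19,-0.33,-0.02,0,0,0,0],
    [0.19,-0.33,-0.02,0,0,0,0],
    [0.19,-0.33,-0.02,0,0,0,0],
    [0.19,-0.33,-0.02,0,0,0,0],
    [0.19,-0.33,-0.02,0,0,0,0]
  ]
}}

```text
time: 1.5
tool_pos: [535.2, -44.2, 390.1]
tcp_rot: [180.0, -0.0, -0.1]
ft_force: [-0.2, -0.9, 1.0]
finger_gap: 85.3
```

{"method": "jog_arm", "body": {
  "targets": [
    [0.08,-0.14,-0.01,0,0,0,0],
    [0.08,-0.14,-0.01,0,0,0,0],
    [0.08,-0.14,-0.01,0,0,0,0],
    [0.08,-0.14,-0.01,0,0,0,0],
    [0.08,-0.14,-0.01,0,0,0,0]
  ]
}}

```text
time: 1.92
tool_pos: [616.3, 99.6, 397.7]
tcp_rot: [-179.9, 0.1, 0.2]
ft_force: [0.4, -0.4, -0.5]
finger_gap: 85.3
```

```bash
python3 - <<'E'
from h import *
print(r.sense()["tool_pos"],r.sense()["qd"])
w=snap("wrist","w1"); s=snap("scene","s1");t=snap("top","t1")
crop(w,"w1b",0,0,512,384,1)
cv2.imwrite("pics/w1x.png",cv2.resize(w["pixels"][:,:,::-1],(768,576),interpolation=cv2.INTER_CUBIC))
E
```

```text
[616.25205649  99.56248684 397.74376199] [-4.06206111 -3.56734679  4.15406442 -2.2408981   0.9077502  -4.68543732]
```

View pics/w1x.png

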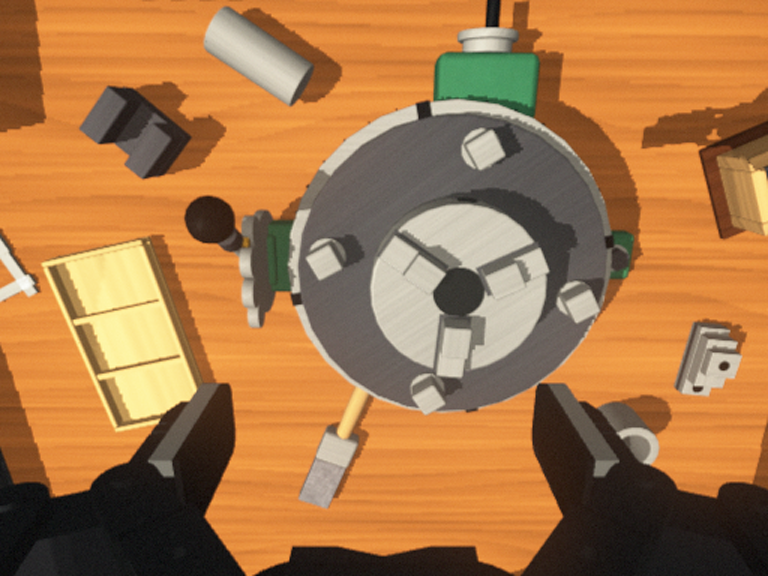

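View pics/t1.png

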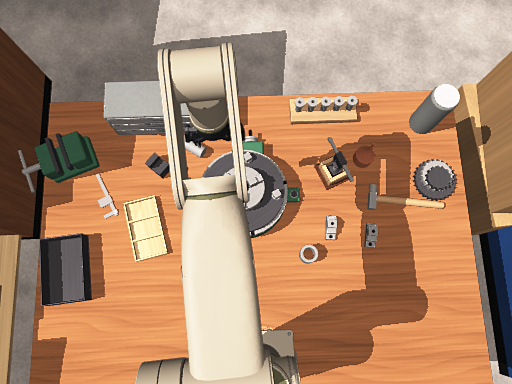

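```bash
python3 - <<'E'
from h import *
w=load("w1")
T=[]
for (u,v) in ((323,100),(384,200),(286,262),(217,172)):
    im=w["pixels"][v-24:v+24,u-24:u+24,::-1]; im=cv2.resize(im,(384,384),interpolation=cv2.INTER_CUBIC); T.append(im)
cv2.imwrite("pics/bolts1.png",np.vstack([np.hstack(T[:2]),np.hstack(T[2:])])[:, :])
crop(w,"lev1",110,115,200,230,6)
E
```

```text
(no output)
```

View pics/bolts1.png

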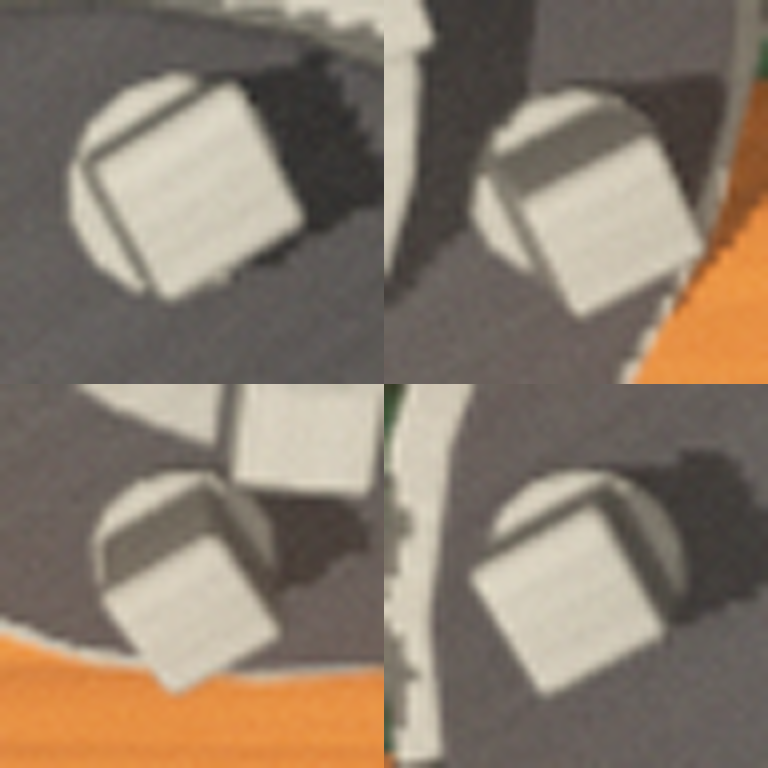

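View pics/lev1.png

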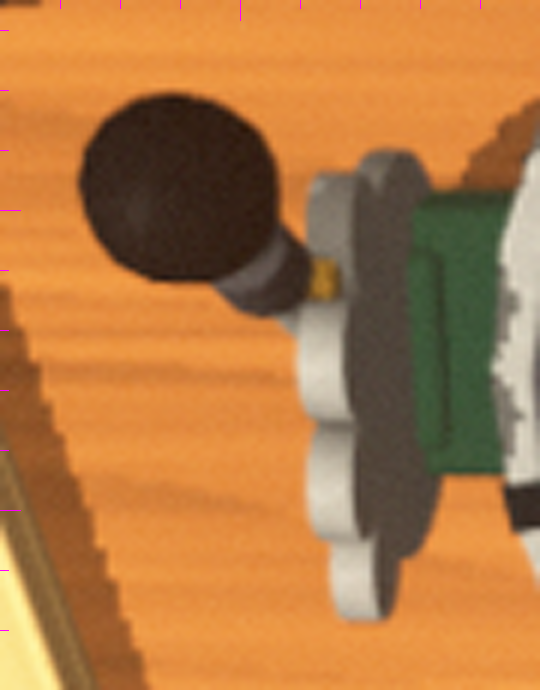

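```bash
python3 - <<'E'
from h import *
w=load("w1"); print(w["origin"],w["attitude"])
D=[((323,100),[(240,85),(302,218),(170,298),(95,165)]),((384,200),[(268,135),(318,247),(198,318),(136,200)]),((286,262),[(210,151),(278,248),(172,308),(103,214)]),((217,172),[(214,116),(279,248),(161,313),(86,191)])]
C=[]
for (u,v),cs in D:
    P=np.array([back(w,u-24+a/8-.5,v-24+b/8-.5,124)[:2] for a,b in cs]); c=P.mean(0); C.append(c)
    e=np.roll(P,-1,0)-P; ang=[(np.degrees(np.arctan2(y,x))+45)%90-45 for x,y in e]
    print(np.round(c,1),"sides",np.round(np.hypot(*e.T),1),"ang",np.round(ang,1))
C=np.array(C); print("centre",C.mean(0), "radii",np.hypot(*(C-C.mean(0)).T), np.degrees(np.arctan2(*(C-C.mean(0)).T[::-1])))
f=lambda u,v:(110+u/6-.5,115+v/6-.5)
for z in (162,): print("knob",back(w,*f(180,188),z))
for (u,v) in ((330,175),(360,620),(322,420)): print(back(w,*f(u,v),75))
print(f(180,188))
E
```

```text
[695.92604309  99.34467024 538.76264252] [ 1.62115659e+02  1.33303106e-01 -8.97703052e+01]
[675.3  20.6] sides [21.2 21.8 22.3 23.1] ang [29.2 31.8 32.6 28.9]
[547.  -70.2] sides [21.5 21.6 23.6 22.5] ang [28.9 34.7 31.4 29.2]
[455.9  58.5] sides [22.1 21.2 21.8 21.4] ang [33.5 33.6 34.  34.2]
[584.3 149.2] sides [23.1 21.6 22.6 23.5] ang [24.5 29.7 29.1 30.7]
centre [565.63575783  39.52805504] radii [111.31430449 111.25618675 111.32920641 111.24772297] [ -9.79142862 -99.64175181 170.20423499  80.3505848 ]
knob [627.02723222 227.51783153 162.        ]
[614.22336    222.95472684  75.        ]
[506.09558925 224.01570702  75.        ]
[556.51058706 229.26556243  75.        ]
(139.5, 145.83333333333334)
```

{"method": "jog_arm", "body": {
  "targets": [
    [0.062,-0.128,0.02,0,0,0,1],
    [0.062,-0.128,0.04,0,0,0,1],
    [0.062,-0.128,0.06,0,0,0,1],
    [0.062,-0.128,0.1,0,0,0,1],
    [0.062,-0.128,0.14,0,0,0,1]
  ]
}}

```text
time: 2.48
tool_pos: [677.2, 220.3, 280.0]
tcp_rot: [-179.9, -0.3, -0.0]
ft_force: [0.8, -0.1, -1.2]
finger_gap: 25.5
```

{"method": "jog_arm", "body": {
  "targets": [
    [0,0,0.03,0,0,0,1],
    [0,0,0.06,0,0,0,1],
    [0,0,0.09,0,0,0,1],
    [0,0,0.11,0,0,0,1],
    [0,0,0.11,0,0,0,1]
  ]
}}

```text
time: 2.9
tool_pos: [672.4, 216.1, 162.5]
tcp_rot: [179.9, 0.5, -0.2]
ft_force: [-1.2, -0.1, -0.3]
finger_gap: -0.1
```

```bash
python3 - <<'E'
from h import *
print(r.sense()["tool_pos"],r.sense()["finger_gap"])
s=snap("scene","s2");crop(s,"s2c",240,180,350,280,7)
E
```

```text
[672.4314715  216.0873002  162.45099027] -0.07217444859411543
```

View pics/s2c.png

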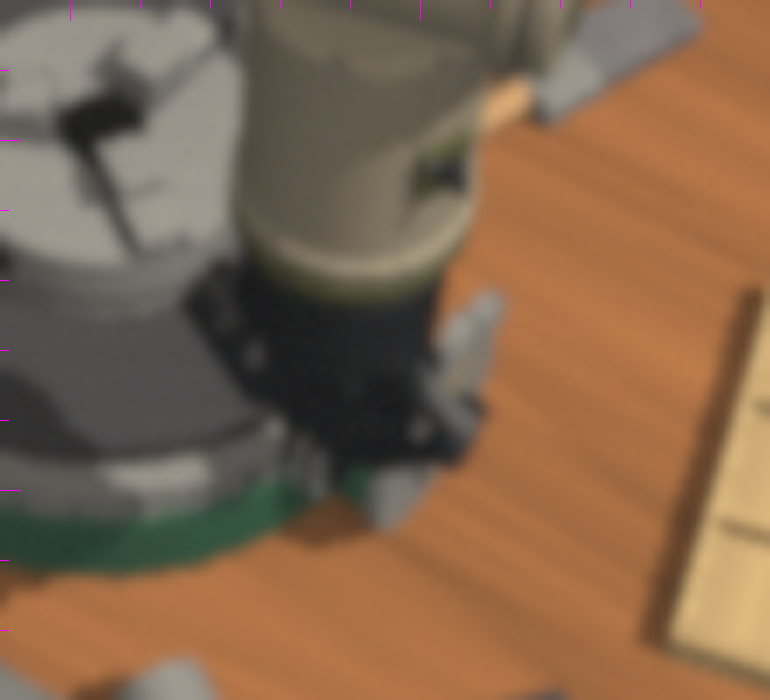

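{"method": "jog_arm", "body": {
  "targets": [
    [0,-0.012,0.012,0,0,0,1],
    [-0.015,-0.012,0.012,0,0,0,1],
    [-0.03,-0.012,0.012,0,0,0,1],
    [-0.045,-0.012,0.012,0,0,0,1],
    [-0.06,-0.012,0.012,0,0,0,1]
  ]
}}

```text
time: 3.37
tool_pos: [620.0, 231.8, 162.9]
tcp_rot: [-179.8, -0.7, -0.1]
ft_force: [1.5, -0.1, 2.8]
finger_gap: -0.2
```

{"method": "jog_arm", "body": {
  "targets": [
    [-0.015,0,0,0,0,0,1],
    [-0.03,0,0,0,0,0,1],
    [-0.045,0,0,0,0,0,1],
    [-0.06,0,0,0,0,0,1],
    [-0.07,0,0,0,0,0,1]
  ]
}}

```text
time: 3.78
tool_pos: [546.4, 232.0, 159.8]
tcp_rot: [-179.9, -0.3, -0.1]
ft_force: [-1.1, -0.1, 0.4]
finger_gap: 0.2
```

```bash
python3 - <<'E'
from h import *
print(r.sense()["tool_pos"],r.sense()["ft_force"])
s=snap("wrist","w3")
E
```

```text
[546.36994781 231.99376362 159.84777693] [-1.0535785  -0.11316022  0.39126774]
```

View pics/w3.png

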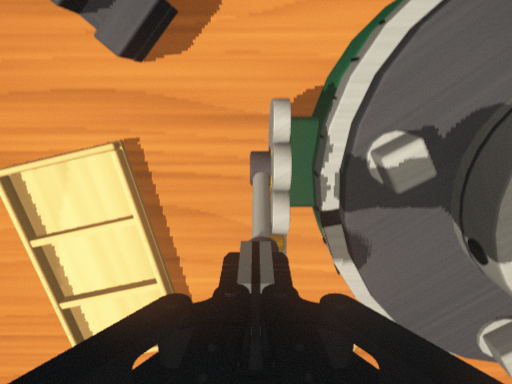

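{"method": "jog_arm", "body": {
  "targets": [
    [0.01,0,-0.04,0,0,0,1],
    [0.02,0,-0.08,0,0,0,1],
    [0.05,0,-0.12,0,0,0,1],
    [0.07,0.01,-0.16,0,0,0,1],
    [0.08,0.02,-0.19,0,0,0,0]
  ]
}}

```text
time: 4.25
tool_pos: [625.9, 212.6, 347.2]
tcp_rot: [-179.9, -0.2, -0.0]
ft_force: [1.3, 0.1, -0.1]
finger_gap: 10.4
```

```bash
python3 - <<'E'
from h import *
print(r.sense()["tool_pos"],r.sense()["ft_force"])
s=snap("wrist","w4")
E
```

```text
[625.8986184  212.62496559 347.15032346] [ 1.2749945   0.07085652 -0.14746288]
```

View pics/w4.png

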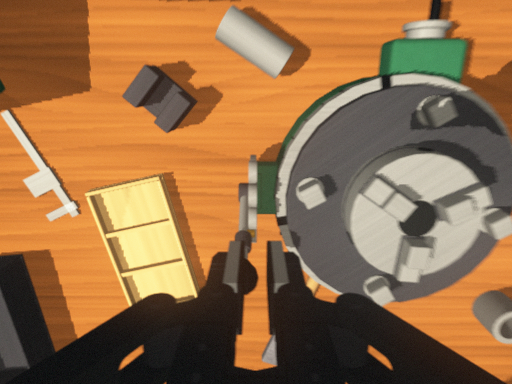

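{"method": "jog_arm", "body": {
  "targets": [
    [0.022,0.2,0,0,0,-0.42,0],
    [0.022,0.2,0,0,0,-0.42,0],
    [0.022,0.2,0,0,0,-0.42,0],
    [0.022,0.2,0,0,0,-0.42,0],
    [0.022,0.2,0,0,0,-0.42,0]
  ]
}}

```text
time: 4.72
tool_pos: [647.0, 9.8, 345.7]
tcp_rot: [179.9, -0.2, 24.2]
ft_force: [1.0, 0.3, -0.9]
finger_gap: 78.4
```

```bash
cat >> h.py <<'E'
def go(x,y,z,yaw):
    p,M,s=tcp(); Rt=R.from_euler("xyz",[180,0,yaw],degrees=True).as_matrix()
    d=M.T@(np.array([x,y,z])-p)/1000; w=R.from_matrix(M.T@Rt).as_rotvec()
    print("t %.2f at"%s["time"],np.round(p,1),np.round(s["tcp_rot"],1),"F",np.round(s["ft_force"],1),"gap %.1f"%s["finger_gap"]); print("shift",np.round(d,4),"rot",np.round(w,4),"j6 end", "%.0f"%(np.degrees(np.arctan2(y,x))+90-yaw))
E
python3 - <<'E'
from h import *
print(back(load("w4"),245,272,162))
go(680,-265,350,24)
E
```

```text
[511.27210559 223.79578466 162.        ]
t 4.72 at [647.    9.8 345.7] [179.9  -0.2  24.2] F [ 1.   0.3 -0.9] gap 78.4
shift [-0.0826  0.2642 -0.0041] rot [ 0.002  -0.0034  0.0038] j6 end 45
```

{"method": "jog_arm", "body": {
  "targets": [
    [-0.083,0.26,0,0,0,0,0],
    [-0.083,0.26,0,0,0,0,0],
    [-0.083,0.26,0,0,0,0,0],
    [-0.083,0.26,0,0,0,0,0],
    [-0.083,0.26,0,0,0,0,0]
  ]
}}

```text
time: 5.13
tool_pos: [669.7, -197.4, 345.8]
tcp_rot: [179.8, -0.2, 24.0]
ft_force: [0.9, -0.2, 0.2]
finger_gap: 85.2
```

{"method": "jog_arm", "body": {
  "targets": [
    [-0.02,0.06,0,0,0,0,0],
    [-0.02,0.06,0,0,0,0,0],
    [-0.02,0.06,0,0,0,0,0],
    [-0.02,0.06,0,0,0,0,0]
  ]
}}

```text
time: 5.47
tool_pos: [675.4, -260.1, 344.5]
tcp_rot: [179.9, -0.1, 23.8]
ft_force: [-0.2, 0.0, -0.9]
finger_gap: 85.0
```

```bash
python3 - <<'E'
from h import *
go(648,-283,121,24)
w=snap("wrist","w5"); cv2.imwrite("pics/w5x.png",cv2.resize(w["pixels"][:,:,::-1],(768,576),interpolation=cv2.INTER_CUBIC))
E
```

```text
t 5.47 at [ 675.4 -260.1  344.5] [ 1.799e+02 -1.000e-01  2.380e+01] F [-0.2  0.  -0.9] gap 85.0
shift [-0.0346  0.0095  0.2234] rot [ 0.0014 -0.0015 -0.003 ] j6 end 42
```

View pics/w5x.png

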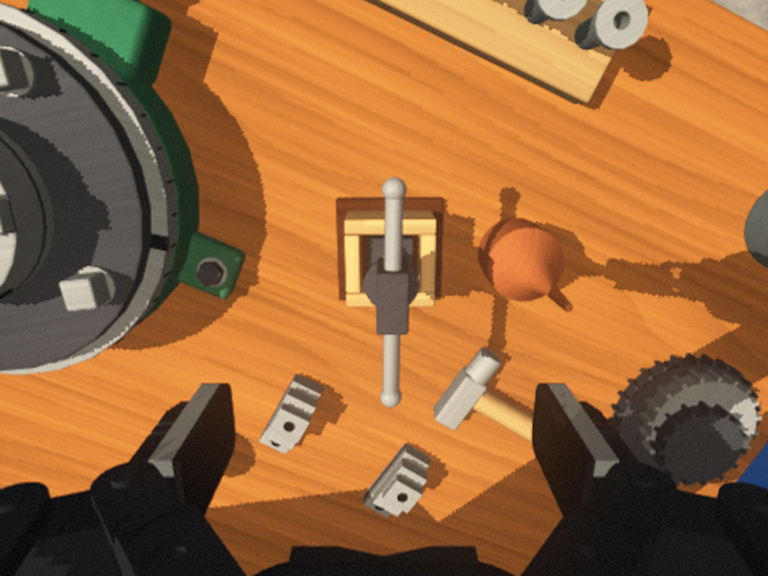

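```bash
python3 - <<'E'
from h import *
w=load("w5"); f=lambda u,v:((u+.5)/1.5-.5,(v+.5)/1.5-.5)
a=back(w,*f(394,188),140);b=back(w,*f(391,398),140); print(a,b,(a+b)/2,np.hypot(*(a-b)[:2]),np.degrees(np.arctan2(*(a-b)[1::-1])))
crop(w,"kh",220,120,300,230,7)
E
```

```text
[ 713.70193205 -252.12093033  140.        ] [ 570.19526409 -314.07420731  140.        ] [ 641.94859807 -283.09756882  140.        ] 156.30858030835867 23.350344931428783
```

View pics/kh.png

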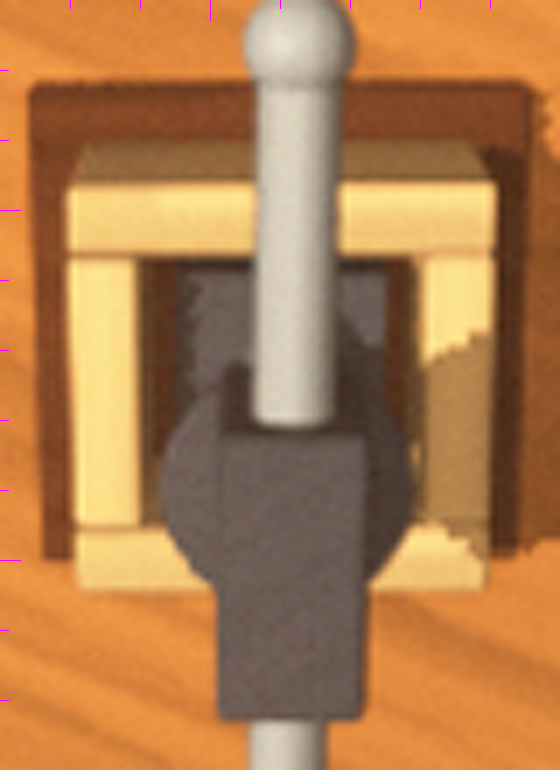

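```bash
python3 - <<'E'
from h import *
w=load("w5"); g=lambda u,v:(220+u/7-.5,120+v/7-.5)
for z in (155,162):
    c=np.array([back(w,*g(*p),z) for p in ((220,437),(367,437),(364,718),(219,718))]); 
    print(z,c.mean(0),np.hypot(*(np.roll(c,-1,0)-c)[:,:2].T))
print("holder top outer")
c=np.array([back(w,*g(*p),58) for p in ((68,185),(496,183),(485,590),(78,590))]); print(c.mean(0),np.hypot(*(np.roll(c,-1,0)-c)[:,:2].T)); e=c[0]-c[3]; e2=c[1]-c[2];print(np.degrees(np.arctan2(e[1],e[0])),np.degrees(np.arctan2(e2[1],e2[0])))
c=np.array([back(w,*g(*p),58) for p in ((137,255),(425,255),(418,523),(143,523))]); print(c.mean(0),np.hypot(*(np.roll(c,-1,0)-c)[:,:2].T)); e=c[0]-c[3]
E
```

```text
155 [ 643.85813557 -281.76842889  155.        ] [20.96046536 43.25686946 21.46379656 43.25318451]
162 [ 646.05767575 -280.64463163  162.        ] [20.51693238 42.34153444 21.00961287 42.33792747]
holder top outer
[ 645.88208922 -280.63551238   58.        ] [76.39370825 77.08718369 76.58088668 76.70675194]
23.905215850188736 24.044436831031277
[ 645.98465165 -280.38910946   58.        ] [51.87159756 50.77054974 51.28535796 50.76284341]
```

```bash
python3 - <<'E'
from h import *
w=load("w5"); t=load("t0"); f=lambda u,v:((u+.5)/1.5-.5,(v+.5)/1.5-.5)
for z in (0,40,80): print(z,back(w,*f(518,262),z)[:2],back(t,365,155,z)[:2])
go(646,-281,124,24)
E
```

```text
0 [ 683.69116219 -400.86817399] [ 702.76776101 -405.359711  ]
40 [ 688.97004286 -386.68899923] [ 689.74536424 -394.08699485]
80 [ 694.24892353 -372.50982447] [ 676.72296748 -382.81427869]
t 5.52 at [ 675.6 -258.6  344.7] [ 1.799e+02 -1.000e-01  2.390e+01] F [0.  0.8 0.1] gap 85.8
shift [-0.0366  0.0082  0.2206] rot [ 0.0013 -0.0017 -0.0011] j6 end 42
```

{"method": "jog_arm", "body": {
  "targets": [
    [-0.037,0.008,0.03,0,0,0,0.4],
    [-0.037,0.008,0.06,0,0,0,0.4],
    [-0.037,0.008,0.09,0,0,0,0.4],
    [-0.037,0.008,0.12,0,0,0,0.4],
    [-0.037,0.008,0.13,0,0,0,0.4]
  ]
}}

```text
time: 5.93
tool_pos: [643.1, -277.9, 208.7]
tcp_rot: [-179.7, 0.2, 24.1]
ft_force: [-0.8, 0.4, -1.2]
finger_gap: 51.4
```

```bash
python3 - <<'E'
from h import *
go(646,-281,124,24)
w=snap("wrist","w6")
E
```

```text
t 5.93 at [ 643.1 -277.9  208.7] [-179.7    0.2   24.1] F [-0.8  0.4 -1.2] gap 51.4
shift [0.0017 0.0045 0.0847] rot [-0.0049  0.0033  0.0015] j6 end 42
```

View pics/w6.png

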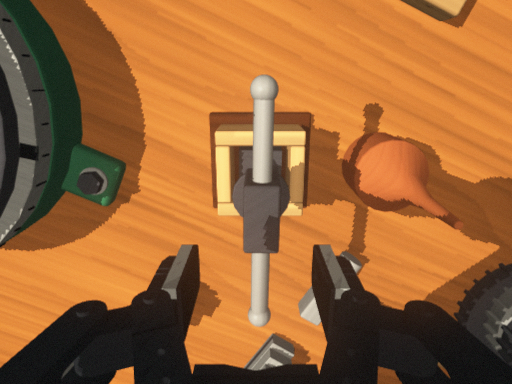

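{"method": "jog_arm", "body": {
  "targets": [
    [0.002,0.004,0.03,0,0,0,0.4],
    [0.002,0.004,0.06,0,0,0,0.4],
    [0.002,0.004,0.084,0,0,0,0.4],
    [0.002,0.004,0.084,0,0,0,0.4],
    [0.002,0.004,0.084,0,0,0,0.4]
  ]
}}

```text
time: 6.4
tool_pos: [648.3, -282.4, 130.3]
tcp_rot: [-180.0, 0.0, 24.1]
ft_force: [0.6, -1.3, 1.5]
finger_gap: 51.0
```

{"method": "jog_arm", "body": {
  "targets": [
    [0,0,0,0,0,0,1],
    [0,0,0,0,0,0,1],
    [0,0,0,0,0,0,1],
    [0,0,0,0,0,0,1],
    [0,0,0,0,0,0,1]
  ],
  "newtons": 100
}}

```text
time: 6.82
tool_pos: [650.2, -284.3, 133.6]
tcp_rot: [179.7, -0.2, 24.0]
ft_force: [1.2, 0.2, 7.6]
finger_gap: 20.3
```

```bash
python3 - <<'E'
from h import *
go(646,-281,124,24)
w=snap("wrist","w7");s=snap("scene","s7"); crop(s,"s7c",130,130,220,230,6)
E
```

```text
t 6.82 at [ 650.2 -284.3  133.6] [179.7  -0.2  24. ] F [1.2 0.2 7.6] gap 20.3
shift [-0.0025 -0.0047  0.0095] rot [ 0.0048 -0.004   0.    ] j6 end 42
```

View pics/w7.png

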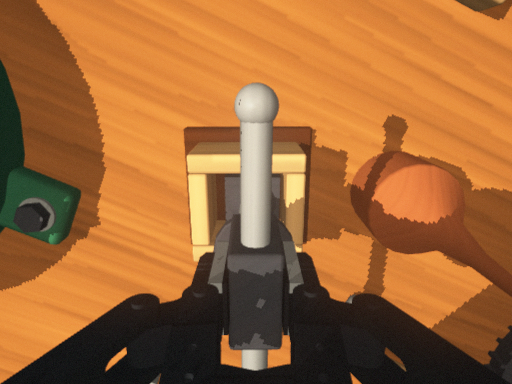

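View pics/s7c.png

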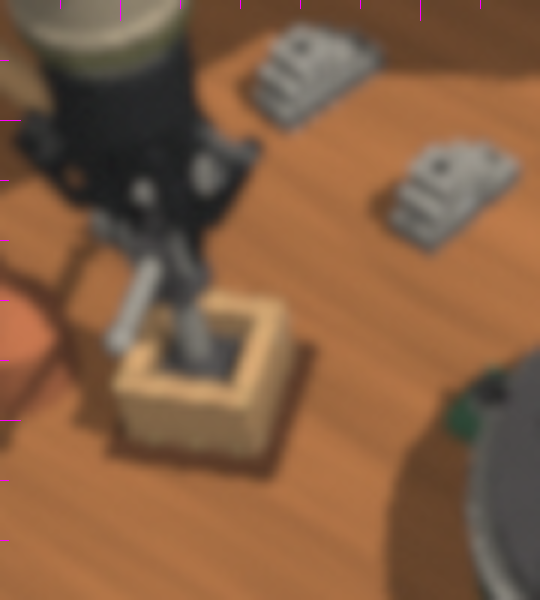

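{"method": "jog_arm", "body": {
  "targets": [
    [0,0,0,0,0,0,1],
    [0,0,0,0,0,0,1],
    [0,0,0,0,0,0,1]
  ]
}}

```text
time: 7.17
tool_pos: [650.2, -284.3, 133.6]
tcp_rot: [179.7, -0.2, 24.0]
ft_force: [0.1, 0.7, 8.5]
finger_gap: 20.9
```

```bash
python3 - <<'E'
from h import *
go(646,-281,124,24);print(r.sense()["wrist_torque"])
w=snap("wrist","w8");go(646,-281,124,24); crop(w,"w8c",170,140,350,384,3)
E
```

```text
t 7.17 at [ 650.2 -284.3  133.6] [179.7  -0.2  24. ] F [0.1 0.7 8.5] gap 20.9
shift [-0.0025 -0.0047  0.0095] rot [ 0.0048 -0.0041  0.    ] j6 end 42
[ 0.03541065 -0.21024886  0.0093007 ]
t 7.22 at [ 650.2 -284.3  133.6] [179.7  -0.2  24. ] F [0.9 1.1 7.6] gap 20.5
shift [-0.0025 -0.0047  0.0095] rot [ 0.0048 -0.0041 -0.0001] j6 end 42
```

View pics/w8c.png

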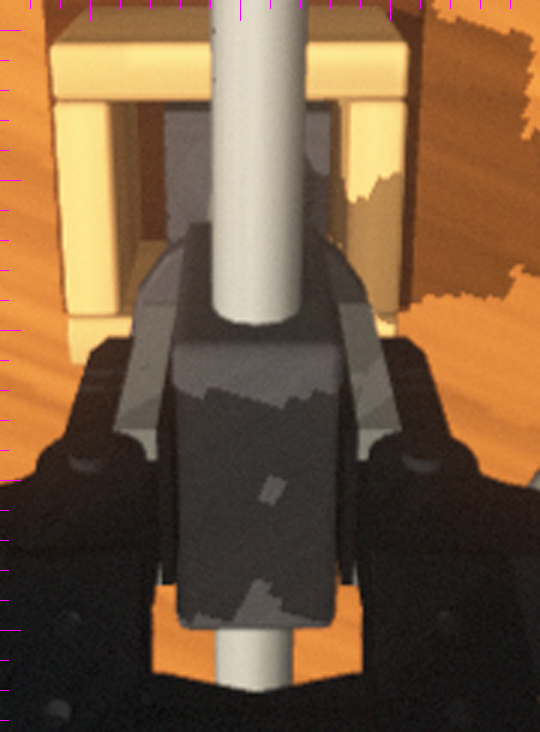

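{"method": "jog_arm", "body": {
  "targets": [
    [0,0,0,0,0,0,0.55],
    [0,0,0,0,0,0,0.55],
    [0,-0.002,0.005,0,0,0,0.55],
    [-0.002,-0.003,0.01,0,0,0,0.55],
    [-0.002,-0.003,0.01,0,0,0,0.55]
  ]
}}

```text
time: 7.63
tool_pos: [643.6, -280.8, 117.3]
tcp_rot: [-179.9, 0.1, 24.0]
ft_force: [-1.4, 0.1, 0.1]
finger_gap: 38.4
```

{"method": "jog_arm", "body": {
  "targets": [
    [0,0,0,0,0,0,0.7],
    [0,0,0,0,0,0,1],
    [0,0,0,0,0,0,1],
    [0,0,0,0,0,0,1],
    [0,0,0,0,0,0,1]
  ]
}}

```text
time: 8.05
tool_pos: [644.7, -281.3, 119.0]
tcp_rot: [-180.0, 0.0, 24.0]
ft_force: [0.1, 1.1, -4.8]
finger_gap: 20.5
```

```bash
python3 - <<'E'
from h import *
go(646,-281,124,24)
w=snap("wrist","w9");s=snap("scene","s9"); crop(s,"s9c",130,130,220,230,6); crop(w,"w9c",170,140,350,384,3)
E
```

```text
t 8.05 at [ 644.7 -281.3  119. ] [-180.    0.   24.] F [ 0.1  1.1 -4.8] gap 20.5
shift [ 0.0013  0.0003 -0.005 ] rot [-0.0008  0.0006 -0.0001] j6 end 42
```

View pics/w9c.png

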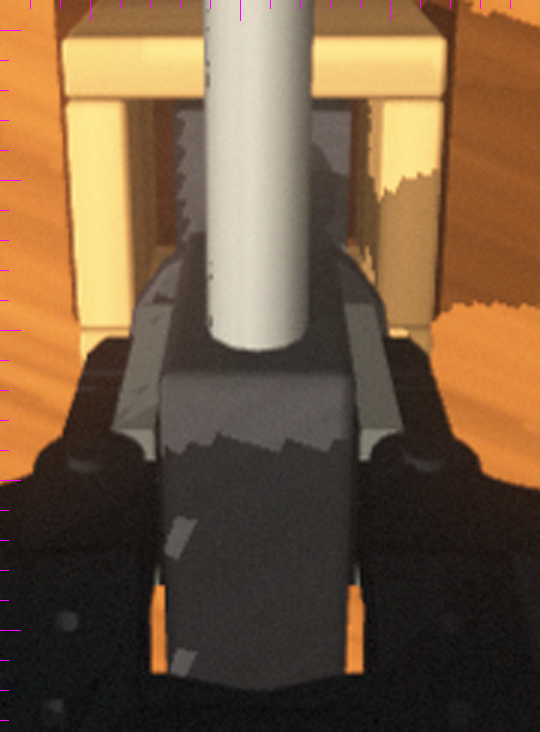

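{"method": "jog_arm", "body": {
  "targets": [
    [0,0,-0.03,0,0,0,1],
    [0,0,-0.07,0,0,0,1],
    [0,0,-0.11,0,0,0,1],
    [0,0,-0.15,0,0,0,1],
    [0,0,-0.18,0,0,0,1]
  ]
}}

```text
time: 8.57
tool_pos: [645.5, -281.6, 304.0]
tcp_rot: [179.8, -0.1, 24.0]
ft_force: [2.1, -0.7, -3.4]
finger_gap: 20.8
```

```bash
python3 - <<'E'
from h import *
go(675,20,300,30.5)
w=snap("wrist","w10")
E
```

```text
t 8.57 at [ 645.5 -281.6  304. ] [ 1.798e+02 -1.000e-01  2.400e+01] F [ 2.1 -0.7 -3.4] gap 20.8
shift [ 0.1497 -0.2635  0.0036] rot [ 0.0031 -0.0022 -0.1134] j6 end 61
```

View pics/w10.png

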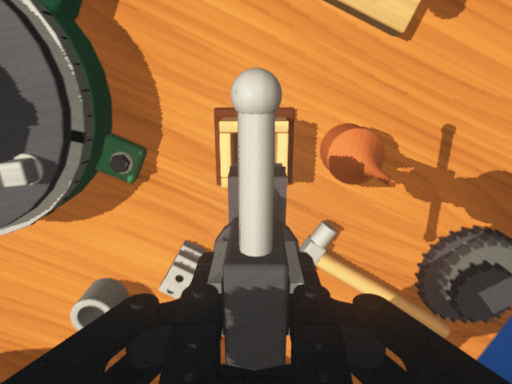

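{"method": "jog_arm", "body": {
  "targets": [
    [0.1,-0.175,0,0,0,-0.113,1],
    [0.1,-0.175,0,0,0,-0.113,1],
    [0.1,-0.175,0,0,0,-0.113,1],
    [0.1,-0.175,0,0,0,-0.113,1],
    [0.1,-0.175,0,0,0,-0.113,1]
  ]
}}

```text
time: 9.03
tool_pos: [665.0, -78.0, 298.8]
tcp_rot: [-179.9, 0.0, 30.5]
ft_force: [0.8, -1.1, -4.1]
finger_gap: 20.9
```

```bash
python3 - <<'E'
from h import *
go(674.2,20,270,30.5)
E
```

```text
t 9.03 at [665.  -78.  298.8] [-179.9    0.    30.5] F [ 0.8 -1.1 -4.1] gap 20.9
shift [ 0.0577 -0.0797  0.0289] rot [-0.0011  0.      0.0002] j6 end 61
```

{"method": "jog_arm", "body": {
  "targets": [
    [0.055,-0.075,0.01,0,0,0,1],
    [0.055,-0.075,0.02,0,0,0,1],
    [0.055,-0.075,0.025,0,0,0,1],
    [0.055,-0.075,0.025,0,0,0,1],
    [0.055,-0.075,0.025,0,0,0,1]
  ]
}}

```text
time: 9.45
tool_pos: [673.8, 12.5, 272.7]
tcp_rot: [-179.9, 0.1, 30.6]
ft_force: [-0.2, -0.8, -4.8]
finger_gap: 20.6
```

```bash
python3 - <<'E'
from h import *
go(674.2,20,213,30.5)
w=snap("wrist","w11");s=snap("scene","s11");crop(s,"s11c",170,140,330,260,5);go(674.2,20,213,30.5)
E
```

```text
t 9.45 at [673.8  12.5 272.7] [-1.799e+02  1.000e-01  3.060e+01] F [-0.2 -0.8 -4.8] gap 20.6
shift [ 0.0043 -0.0062  0.0597] rot [-0.0012  0.0026  0.0016] j6 end 61
t 9.55 at [674.6  10.5 274.6] [180.    0.   30.4] F [-0.1 -0.7 -4.7] gap 20.8
shift [ 0.0045 -0.0084  0.0616] rot [ 0.0005  0.0003 -0.0013] j6 end 61
```

View pics/w11.png

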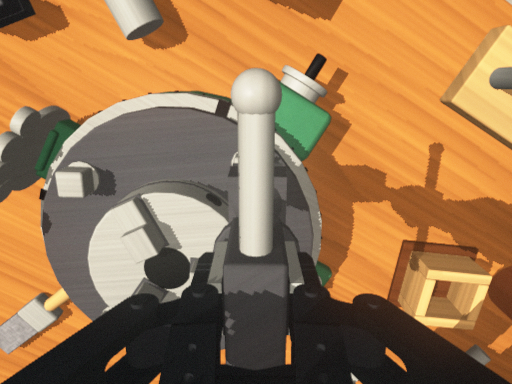

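View pics/s11c.png

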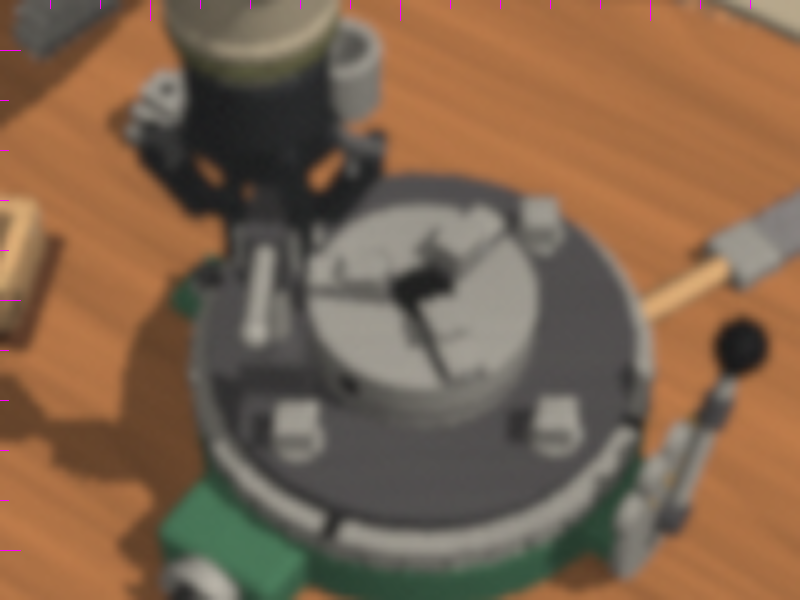

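{"method": "jog_arm", "body": {
  "targets": [
    [0.0045,-0.0085,0.015,0,0,0,1],
    [0.0045,-0.0085,0.03,0,0,0,1],
    [0.0045,-0.0085,0.04,0,0,0,1],
    [0.0045,-0.0085,0.05,0,0,0,1],
    [0.0045,-0.0085,0.06,0,0,0,1]
  ]
}}

```text
time: 9.97
tool_pos: [674.3, 19.9, 214.2]
tcp_rot: [180.0, -0.0, 30.4]
ft_force: [0.9, -0.9, -5.6]
finger_gap: 20.9
```

```bash
python3 - <<'E'
from h import *
s=snap("scene","s12");crop(s,"s12c",190,160,300,250,7);go(674.2,20,213,30.5);print(r.sense()["wrist_torque"])
E
```

```text
t 10.02 at [673.9  20.1 212.2] [-1.80e+02  1.00e-01  3.04e+01] F [ 3.  -0.5 -2.8] gap 20.9
shift [ 0.0003  0.0002 -0.0008] rot [-0.0003  0.0012 -0.0019] j6 end 61
[-0.04581901 -0.58499929 -0.01707638]
```

View pics/s12c.png

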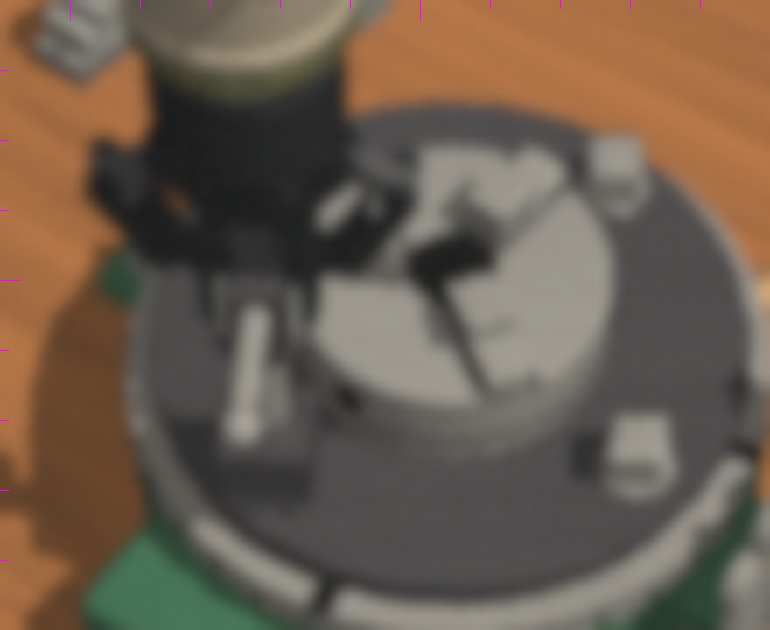

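{"method": "jog_arm", "body": {
  "targets": [
    [0,0,-0.001,0,0,0.1,1],
    [0,0,-0.001,0,0,0.2,1],
    [0,0,-0.001,0,0,0.3,1],
    [0,0,-0.001,0,0,0.4,1],
    [0,0,-0.001,0,0,0.5,1]
  ]
}}

```text
time: 10.43
tool_pos: [674.2, 21.4, 215.6]
tcp_rot: [-179.9, -0.0, 1.5]
ft_force: [0.8, 2.7, -6.0]
finger_gap: 20.8
```

{"method": "jog_arm", "body": {
  "targets": [
    [0,0,0,0,0,0.1,1],
    [0,0,0,0,0,0.2,1],
    [0,0,0,0,0,0.264,1],
    [0,0,0,0,0,0.264,1],
    [0,0,0,0,0,0.264,1]
  ]
}}

```text
time: 10.85
tool_pos: [674.3, 21.3, 215.7]
tcp_rot: [-180.0, -0.0, -13.2]
ft_force: [1.2, 2.2, -5.6]
finger_gap: 20.9
```

```bash
python3 - <<'E'
from h import *
go(674.2,20,213,-13.3);print(r.sense()["wrist_torque"])
w=snap("wrist","w13")
E
```

```text
t 10.85 at [674.3  21.3 215.7] [-180.    -0.   -13.2] F [ 1.2  2.2 -5.6] gap 20.9
shift [0.0001 0.0013 0.0027] rot [-0.0006 -0.0003  0.002 ] j6 end 105
[ 0.50595223 -0.29582598 -0.01946343]
```

View pics/w13.png

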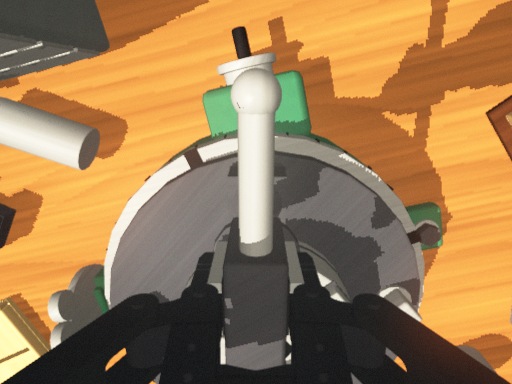

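{"method": "jog_arm", "body": {
  "targets": [
    [0,0,0,0,0,-0.1,1],
    [0,0,0,0,0,-0.2,1],
    [0,0,-0.02,0,0,-0.24,1],
    [0,0,-0.05,0,0,-0.24,1],
    [0,0,-0.085,0,0,-0.24,1]
  ]
}}

```text
time: 11.32
tool_pos: [672.8, 20.7, 298.9]
tcp_rot: [180.0, 0.3, 0.6]
ft_force: [-0.4, -0.6, -4.0]
finger_gap: 21.1
```

```bash
python3 - <<'E'
from h import *
go(456-1.3*.83,58.5-.7,300,33.5)
w=snap("wrist","w14");s=snap("scene","s14");crop(s,"s14c",190,160,300,250,7)
E
```

```text
t 11.32 at [672.8  20.7 298.9] [180.    0.3   0.6] F [-0.4 -0.6 -4. ] gap 21.1
shift [-0.2175 -0.0392 -0.    ] rot [-0.0011  0.0051 -0.5749] j6 end 64
```

View pics/w14.png

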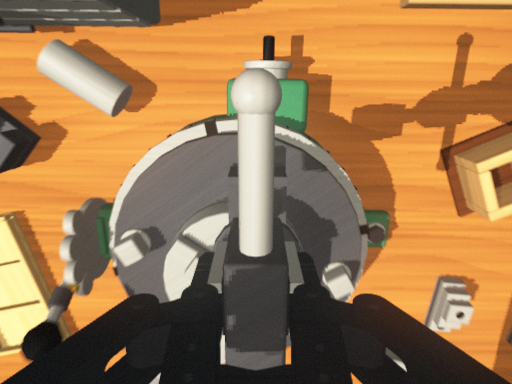

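View pics/s14c.png

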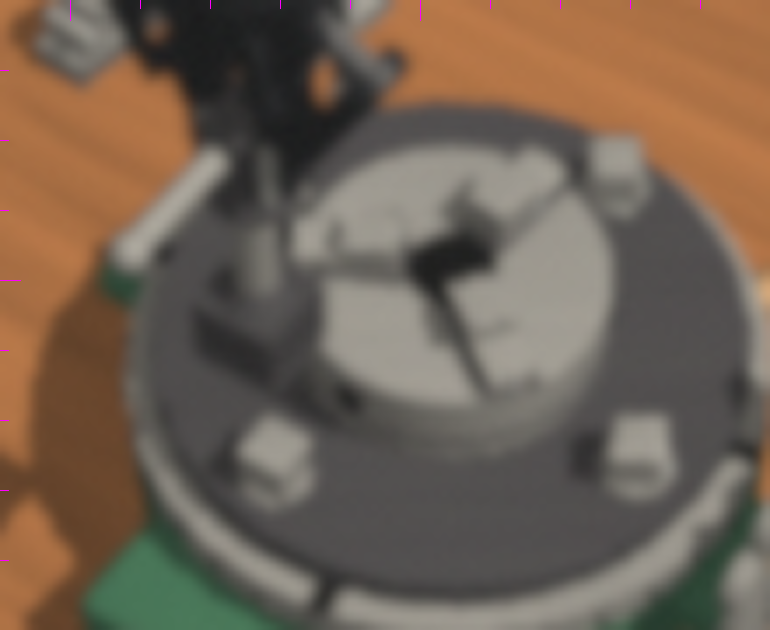

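{"method": "jog_arm", "body": {
  "targets": [
    [-0.18,-0.032,0,0,0,-0.575,1],
    [-0.18,-0.032,0,0,0,-0.575,1],
    [-0.18,-0.032,0,0,0,-0.575,1],
    [-0.18,-0.032,0,0,0,-0.575,1],
    [-0.18,-0.032,0,0,0,-0.575,1]
  ]
}}

```text
time: 11.83
tool_pos: [489.4, 52.3, 299.3]
tcp_rot: [-179.9, 0.2, 33.9]
ft_force: [0.7, 0.0, -3.2]
finger_gap: 21.1
```

```bash
python3 - <<'E'
from h import *
go(455,58,280,33.5)
E
```

```text
t 11.83 at [489.4  52.3 299.3] [-179.9    0.2   33.9] F [ 0.7  0.  -3.2] gap 21.1
shift [-0.0254 -0.0239  0.0194] rot [-0.0017  0.0027  0.0073] j6 end 64
```

{"method": "jog_arm", "body": {
  "targets": [
    [-0.024,-0.023,0.0,0,0,0.005,1],
    [-0.024,-0.023,0.015,0,0,0.005,1],
    [-0.024,-0.023,0.03,0,0,0.005,1],
    [-0.024,-0.023,0.03,0,0,0.005,1],
    [-0.024,-0.023,0.03,0,0,0.005,1]
  ]
}}

```text
time: 12.25
tool_pos: [460.4, 57.6, 269.7]
tcp_rot: [-180.0, 0.1, 33.2]
ft_force: [0.7, 0.0, -3.8]
finger_gap: 21.2
```

```bash
python3 - <<'E'
from h import *
go(455,58,213,33.5)
E
```

```text
t 12.25 at [460.4  57.6 269.7] [-1.80e+02  1.00e-01  3.32e+01] F [ 0.7  0.  -3.8] gap 21.2
shift [-0.0042 -0.0033  0.0567] rot [-0.0007  0.0017 -0.0061] j6 end 64
```

{"method": "jog_arm", "body": {
  "targets": [
    [-0.004,-0.003,0.01,0,0,0,1],
    [-0.004,-0.003,0.025,0,0,0,1],
    [-0.004,-0.003,0.035,0,0,0,1],
    [-0.004,-0.003,0.045,0,0,0,1],
    [-0.004,-0.003,0.055,0,0,0,1]
  ]
}}

```text
time: 12.67
tool_pos: [456.4, 58.2, 215.5]
tcp_rot: [-180.0, -0.0, 33.1]
ft_force: [-1.1, 0.3, -4.0]
finger_gap: 20.8
```

```bash
python3 - <<'E'
from h import *
go(455,58,213,-13.3)
E
```

```text
t 12.67 at [456.4  58.2 215.5] [-180.    -0.    33.1] F [-1.1  0.3 -4. ] gap 20.8
shift [-0.0013 -0.0006  0.0025] rot [-1.000e-04 -0.000e+00  8.102e-01] j6 end 111
```

Seated on C. I'll turn 0.81 rad clockwise.

{"method": "jog_arm", "body": {
  "targets": [
    [0,0,0,0,0,0.1,1],
    [0,0,0,0,0,0.2,1],
    [0,0,0,0,0,0.3,1],
    [0,0,0,0,0,0.4,1],
    [0,0,0,0,0,0.5,1]
  ]
}}

```text
time: 13.08
tool_pos: [454.6, 58.5, 213.8]
tcp_rot: [-179.9, 0.3, 4.2]
ft_force: [-5.9, 0.3, -6.5]
finger_gap: 20.7
```

{"method": "jog_arm", "body": {
  "targets": [
    [0,0,0,0,0,0.1,1],
    [0,0,0,0,0,0.2,1],
    [0,0,0,0,0,0.31,1],
    [0,0,0,0,0,0.31,1],
    [0,0,0,0,0,0.31,1]
  ]
}}

```text
time: 13.5
tool_pos: [454.9, 58.4, 214.1]
tcp_rot: [180.0, 0.2, -13.1]
ft_force: [-4.3, 1.7, -7.6]
finger_gap: 20.9
```

{"method": "jog_arm", "body": {
  "targets": [
    [0,0,0,0,0,-0.1,1],
    [0,0,0,0,0,-0.2,1],
    [0,0,-0.02,0,0,-0.24,1],
    [0,0,-0.05,0,0,-0.24,1],
    [0,0,-0.08,0,0,-0.24,1]
  ]
}}

```text
time: 13.92
tool_pos: [456.0, 58.0, 295.6]
tcp_rot: [180.0, 0.1, 0.7]
ft_force: [1.2, -0.8, -4.4]
finger_gap: 20.9
```

```bash
python3 - <<'E'
from h import *
go(547-1.3*.83,-70.2-.7,300,31)
w=snap("wrist","w15"); cv2.imwrite("pics/w15x.png",cv2.resize(w["pixels"][:,:,::-1],(768,576),interpolation=cv2.INTER_CUBIC))
E
```

```text
t 13.92 at [456.   58.  295.6] [1.8e+02 1.0e-01 7.0e-01] F [ 1.2 -0.8 -4.4] gap 20.9
shift [ 0.0883  0.13   -0.0045] rot [-1.000e-04  1.400e-03 -5.289e-01] j6 end 52
```

View pics/w15x.png

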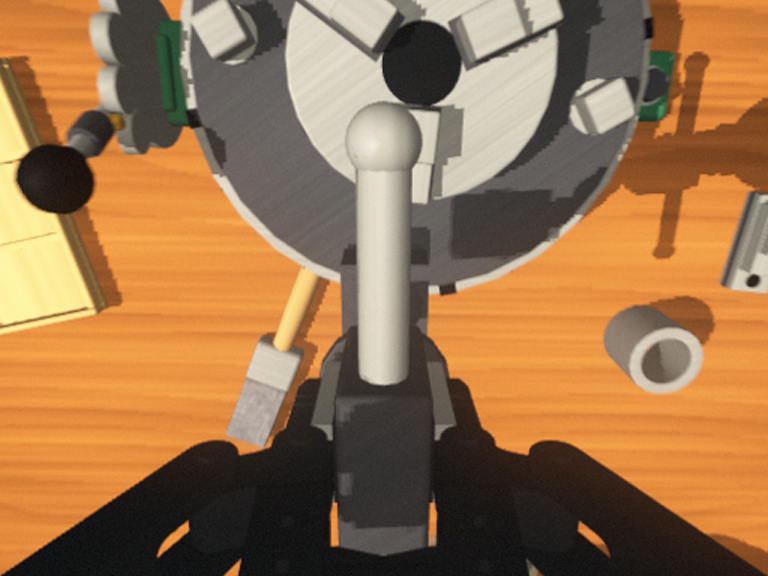

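{"method": "jog_arm", "body": {
  "targets": [
    [0.088,0.131,0,0,0,-0.53,1],
    [0.088,0.131,0,0,0,-0.53,1],
    [0.088,0.131,0,0,0,-0.53,1],
    [0.088,0.131,0,0,0,-0.53,1],
    [0.088,0.131,0,0,0,-0.53,1]
  ]
}}

```text
time: 14.38
tool_pos: [548.0, -78.1, 293.9]
tcp_rot: [179.8, 0.1, 31.2]
ft_force: [-0.7, 0.2, -5.4]
finger_gap: 20.9
```

{"method": "jog_arm", "body": {
  "targets": [
    [0,0,0.01,0,0,0,1],
    [0,0,0.02,0,0,0,1],
    [0,0,0.02,0,0,0,1]
  ]
}}

```text
time: 14.63
tool_pos: [543.9, -71.3, 272.2]
tcp_rot: [-179.8, 0.2, 30.8]
ft_force: [-0.8, -0.5, -6.0]
finger_gap: 20.8
```

```bash
python3 - <<'E'
from h import *
go(547-1.1,-70.2-.7,214,31)
E
```

```text
t 14.63 at [543.9 -71.3 272.2] [-179.8    0.2   30.8] F [-0.8 -0.5 -6. ] gap 20.8
shift [0.0021 0.0008 0.0582] rot [-0.003   0.0028 -0.0031] j6 end 52
```

{"method": "jog_arm", "body": {
  "targets": [
    [0.002,0.0,0.01,0,0,0,1],
    [0.002,0.0,0.025,0,0,0,1],
    [0.002,0.0,0.035,0,0,0,1],
    [0.002,0.0,0.045,0,0,0,1],
    [0.002,0.0,0.057,0,0,0,1]
  ]
}}

```text
time: 15.05
tool_pos: [547.0, -70.6, 218.1]
tcp_rot: [180.0, -0.0, 30.9]
ft_force: [0.2, 0.1, -4.3]
finger_gap: 21.1
```

```bash
python3 - <<'E'
from h import *
go(546,-71,213,-13.3)
E
```

```text
t 15.05 at [547.  -70.6 218.1] [180.   -0.   30.9] F [ 0.2  0.1 -4.3] gap 21.1
shift [-0.0011 -0.0002  0.0051] rot [ 3.000e-04 -8.000e-04  7.706e-01] j6 end 96
```

{"method": "jog_arm", "body": {
  "targets": [
    [0,0,0.003,0,0,0.1,1],
    [0,0,0.003,0,0,0.2,1],
    [0,0,0.003,0,0,0.3,1],
    [0,0,0.003,0,0,0.4,1],
    [0,0,0.003,0,0,0.5,1]
  ]
}}

```text
time: 15.47
tool_pos: [545.7, -70.6, 213.8]
tcp_rot: [-180.0, 0.2, 1.9]
ft_force: [-2.8, 0.4, -8.3]
finger_gap: 20.8
```

{"method": "jog_arm", "body": {
  "targets": [
    [0,0,0,0,0,0.1,1],
    [0,0,0,0,0,0.2,1],
    [0,0,0,0,0,0.27,1],
    [0,0,0,0,0,0.27,1],
    [0,0,0,0,0,0.27,1]
  ]
}}

```text
time: 15.88
tool_pos: [546.0, -70.8, 214.4]
tcp_rot: [180.0, 0.1, -13.2]
ft_force: [-4.2, 1.1, -7.1]
finger_gap: 21.1
```

{"method": "jog_arm", "body": {
  "targets": [
    [0,0,0,0,0,-0.1,1],
    [0,0,0,0,0,-0.2,1],
    [0,0,-0.02,0,0,-0.24,1],
    [0,0,-0.05,0,0,-0.24,1],
    [0,0,-0.08,0,0,-0.24,1]
  ]
}}

```text
time: 16.3
tool_pos: [546.7, -70.9, 295.7]
tcp_rot: [-180.0, 0.1, 0.6]
ft_force: [0.8, -0.2, -4.6]
finger_gap: 20.7
```

```bash
python3 - <<'E'
from h import *
go(584.3-1.3*.86,149.2-.6,300,28.5)
w=snap("wrist","w16"); cv2.imwrite("pics/w16x.png",cv2.resize(w["pixels"][:,:,::-1],(768,576),interpolation=cv2.INTER_CUBIC))
E
```

```text
t 16.30 at [546.7 -70.9 295.7] [-1.8e+02  1.0e-01  6.0e-01] F [ 0.8 -0.2 -4.6] gap 20.7
shift [ 0.039  -0.2191 -0.0043] rot [-0.0006  0.0009 -0.4863] j6 end 76
```

View pics/w16x.png

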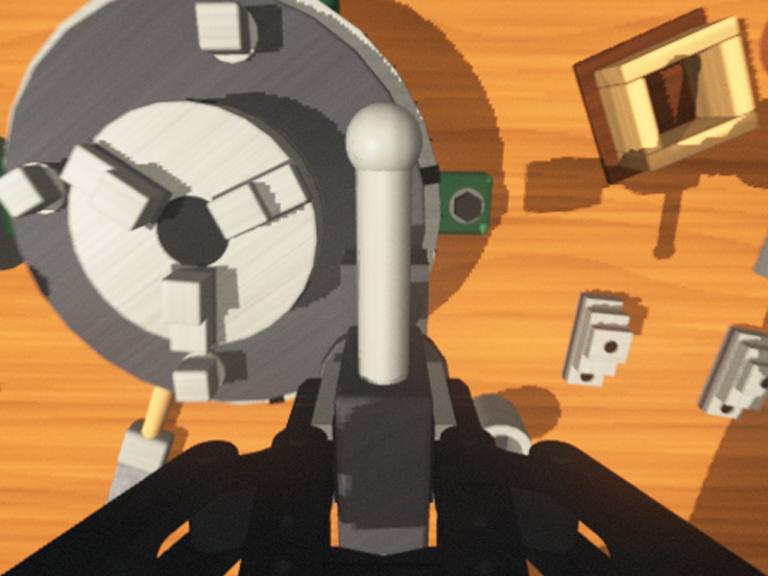

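{"method": "jog_arm", "body": {
  "targets": [
    [0.032,-0.18,-0.004,0,0,-0.486,1],
    [0.032,-0.18,-0.004,0,0,-0.486,1],
    [0.032,-0.18,-0.004,0,0,-0.486,1],
    [0.032,-0.18,-0.004,0,0,-0.486,1],
    [0.032,-0.18,-0.004,0,0,-0.486,1]
  ]
}}

```text
time: 16.77
tool_pos: [578.2, 114.4, 299.9]
tcp_rot: [-179.9, -0.2, 29.0]
ft_force: [0.2, 0.2, -4.6]
finger_gap: 20.8
```

```bash
python3 - <<'E'
from h import *
go(583.2,148.6,280,28.5)
w=load("w16")
crop(w,"bA16",110,0,190,50,9); crop(w,"bC16",100,220,160,275,9)
E
```

```text
t 16.77 at [578.2 114.4 299.9] [-179.9   -0.2   29. ] F [ 0.2  0.2 -4.6] gap 20.8
shift [ 0.0209 -0.0274  0.0201] rot [-0.0013 -0.0034  0.0095] j6 end 76
```

View pics/bA16.png

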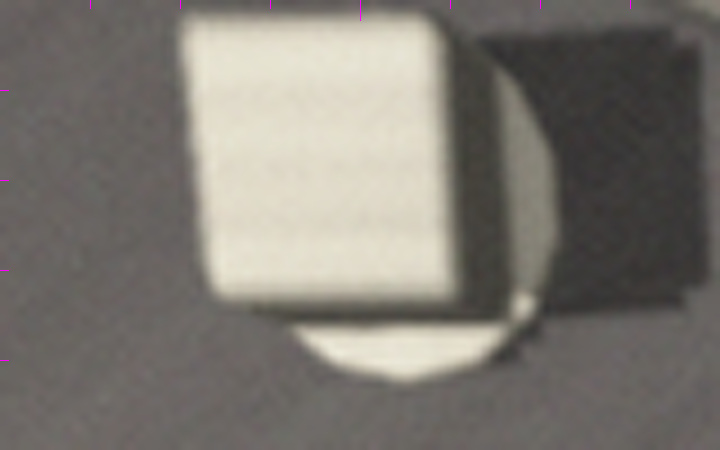

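View pics/bC16.png

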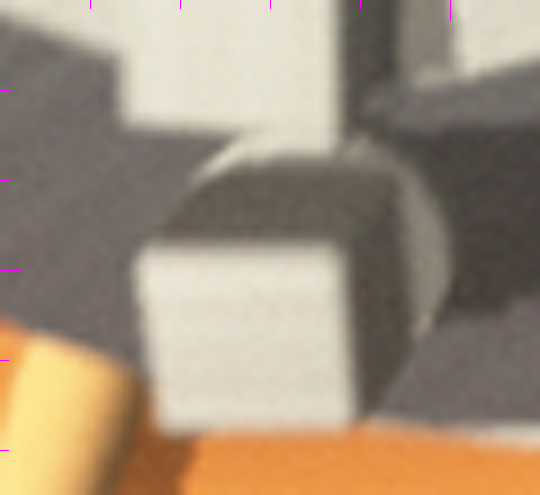

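{"method": "jog_arm", "body": {
  "targets": [
    [0.0205,-0.027,0.01,0,0,0.01,1],
    [0.0205,-0.027,0.02,0,0,0.01,1],
    [0.0205,-0.027,0.025,0,0,0.01,1],
    [0.0205,-0.027,0.025,0,0,0.01,1],
    [0.0205,-0.027,0.025,0,0,0.01,1]
  ]
}}

```text
time: 17.18
tool_pos: [582.7, 141.8, 274.2]
tcp_rot: [180.0, 0.0, 27.7]
ft_force: [-0.2, 1.1, -4.6]
finger_gap: 21.5
```

```bash
python3 - <<'E'
from h import *
go(583.2,148.6,213.5,28.5)
w=load("w16")
for nm,(u0,v0),cs in (("A",(110,0),[(185,17),(435,17),(455,297),(215,297)]),("C",(100,220),[(137,247),(343,243),(355,430),(158,432)])):
    P=np.array([back(w,u0+a/9-.5,v0+b/9-.5,124)[:2] for a,b in cs]); e=np.roll(P,-1,0)-P
    print(nm,P.mean(0),np.round([(np.degrees(np.arctan2(y,x))+45)%90-45 for x,y in e],1))
E
```

```text
t 17.18 at [582.7 141.8 274.2] [180.    0.   27.7] F [-0.2  1.1 -4.6] gap 21.5
shift [ 0.0037 -0.0058  0.0607] rot [ 0.0002  0.0006 -0.0134] j6 end 76
A [675.14580386  20.47469869] [0.6 0.3 0.6 1.1]
C [454.60042013  58.09497895] [ 1.9 -2.   1.3 -0.6]
```

{"method": "jog_arm", "body": {
  "targets": [
    [0.0037,-0.0058,0.01,0,0,-0.013,1],
    [0.0037,-0.0058,0.025,0,0,-0.013,1],
    [0.0037,-0.0058,0.04,0,0,-0.013,1],
    [0.0037,-0.0058,0.052,0,0,-0.013,1],
    [0.0037,-0.0058,0.06,0,0,-0.013,1]
  ]
}}

```text
time: 17.6
tool_pos: [582.9, 149.0, 212.8]
tcp_rot: [-180.0, 0.1, 28.4]
ft_force: [-0.4, -0.2, -4.5]
finger_gap: 20.8
```

```bash
python3 - <<'E'
from h import *
go(583.2,148.6,213.5,-13.3)
E
```

```text
t 17.60 at [582.9 149.  212.8] [-1.80e+02  1.00e-01  2.84e+01] F [-0.4 -0.2 -4.5] gap 20.8
shift [ 0.0001  0.0005 -0.0007] rot [-0.      0.0014  0.7286] j6 end 118
```

{"method": "jog_arm", "body": {
  "targets": [
    [0,0,-0.001,0,0,0.1,1],
    [0,0,-0.001,0,0,0.2,1],
    [0,0,-0.001,0,0,0.3,1],
    [0,0,-0.001,0,0,0.4,1],
    [0,0,-0.001,0,0,0.5,1]
  ]
}}

```text
time: 18.02
tool_pos: [582.9, 149.9, 215.0]
tcp_rot: [-179.9, 0.1, -0.4]
ft_force: [-0.6, 2.5, -6.4]
finger_gap: 21.1
```

{"method": "jog_arm", "body": {
  "targets": [
    [0,0,0,0,0,0.1,1],
    [0,0,0,0,0,0.2,1],
    [0,0,0,0,0,0.23,1],
    [0,0,0,0,0,0.23,1],
    [0,0,0,0,0,0.23,1]
  ]
}}

```text
time: 18.43
tool_pos: [583.0, 149.8, 215.2]
tcp_rot: [-180.0, 0.1, -13.3]
ft_force: [-1.2, 3.4, -6.9]
finger_gap: 20.8
```

{"method": "jog_arm", "body": {
  "targets": [
    [0,0,0,0,0,-0.1,1],
    [0,0,0,0,0,-0.2,1],
    [0,0,-0.02,0,0,-0.24,1],
    [0,0,-0.05,0,0,-0.24,1],
    [0,0,-0.08,0,0,-0.24,1]
  ]
}}

```text
time: 18.85
tool_pos: [582.9, 148.8, 295.5]
tcp_rot: [179.9, 0.1, 0.5]
ft_force: [1.3, 0.9, -3.8]
finger_gap: 20.7
```

```bash
python3 - <<'E'
from h import *
go(675.2,20.6-1.3,296,90.6)
w=snap("wrist","w17"); cv2.imwrite("pics/w17x.png",cv2.resize(w["pixels"][:,:,::-1],(768,576),interpolation=cv2.INTER_CUBIC))
E
```

```text
t 18.85 at [582.9 148.8 295.5] [1.799e+02 1.000e-01 5.000e-01] F [ 1.3  0.9 -3.8] gap 20.7
shift [ 0.0912  0.1303 -0.0005] rot [-7.000e-04  2.100e-03 -1.573e+00] j6 end 1
```

View pics/w17x.png

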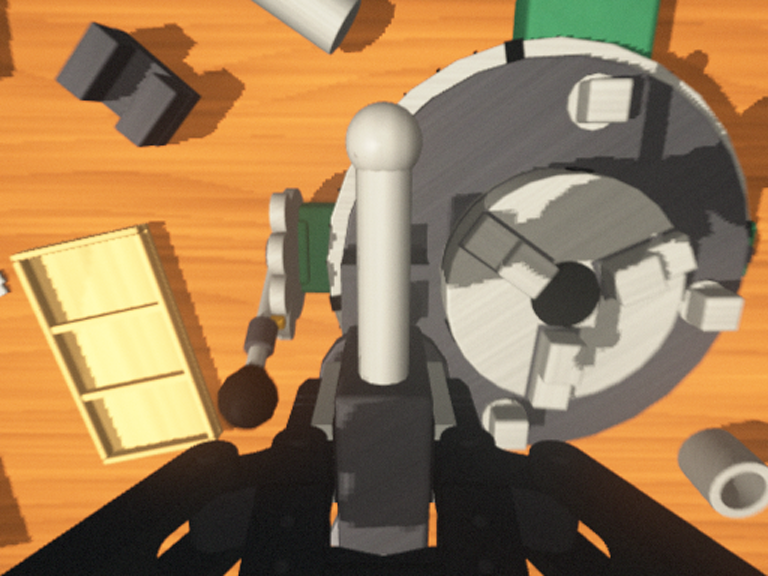

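{"method": "jog_arm", "body": {
  "targets": [
    [0.091,0.13,0,0,0,-0.6,1],
    [0.091,0.13,0,0,0,-0.6,1],
    [0.091,0.13,0,0,0,-0.6,1],
    [0.091,0.13,0,0,0,-0.6,1],
    [0.091,0.13,0,0,0,-0.6,1]
  ]
}}

```text
time: 19.32
tool_pos: [677.9, 12.9, 294.2]
tcp_rot: [179.8, 0.1, 34.9]
ft_force: [-1.0, -0.2, -5.5]
finger_gap: 21.0
```

{"method": "jog_arm", "body": {
  "targets": [
    [0,0,0,0,0,-0.6,1],
    [0,0,0,0,0,-0.6,1],
    [0,0,0,0,0,-0.6,1],
    [0,0,0,0,0,-0.6,1],
    [0,0,0,0,0,-0.6,1]
  ]
}}

```text
time: 19.73
tool_pos: [675.7, 19.5, 295.6]
tcp_rot: [179.9, 0.0, 69.6]
ft_force: [-0.0, -0.9, -4.3]
finger_gap: 20.7
```

{"method": "jog_arm", "body": {
  "targets": [
    [0,0,0.01,0,0,-0.37,1],
    [0,0,0.02,0,0,-0.37,1],
    [0,0,0.02,0,0,-0.37,1],
    [0,0,0.02,0,0,-0.37,1],
    [0,0,0.02,0,0,-0.37,1]
  ]
}}

```text
time: 20.15
tool_pos: [675.5, 19.7, 275.7]
tcp_rot: [180.0, 0.0, 90.2]
ft_force: [0.3, 0.6, -4.0]
finger_gap: 21.1
```

```bash
python3 - <<'E'
from h import *
go(675.2,20.6-1.3,213.5,90.6)
E
```

```text
t 20.15 at [675.5  19.7 275.7] [180.    0.   90.2] F [ 0.3  0.6 -4. ] gap 21.1
shift [-0.0004 -0.0004  0.0622] rot [ 0.0007  0.0004 -0.0077] j6 end 1
```

{"method": "jog_arm", "body": {
  "targets": [
    [0,0,0.01,0,0,-0.006,1],
    [0,0,0.025,0,0,-0.006,1],
    [0,0,0.04,0,0,-0.006,1],
    [0,0,0.052,0,0,-0.006,1],
    [0,0,0.061,0,0,-0.006,1]
  ]
}}

```text
time: 20.57
tool_pos: [674.8, 20.1, 212.7]
tcp_rot: [-179.9, -0.0, 90.6]
ft_force: [0.1, -0.2, -4.2]
finger_gap: 20.9
```

```bash
python3 - <<'E'
from h import *
go(675.2,20.6-1.3,213.5,90-36.4-14.3); print(r.sense()["wrist_torque"])
E
```

```text
t 20.57 at [674.8  20.1 212.7] [-179.9   -0.    90.6] F [ 0.1 -0.2 -4.2] gap 20.9
shift [-0.0008  0.0004 -0.0008] rot [-1.200e-03  5.000e-04  8.953e-01] j6 end 52
[-0.02517676  0.00809314 -0.01478852]
```

{"method": "jog_arm", "body": {
  "targets": [
    [0,0,-0.001,0,0,0.11,1],
    [0,0,-0.001,0,0,0.22,1],
    [0,0,-0.001,0,0,0.33,1],
    [0,0,-0.001,0,0,0.44,1],
    [0,0,-0.001,0,0,0.55,1]
  ]
}}

```text
time: 20.98
tool_pos: [674.0, 20.8, 214.1]
tcp_rot: [-179.8, 0.0, 58.8]
ft_force: [-3.2, 2.9, -6.4]
finger_gap: 20.8
```

{"method": "jog_arm", "body": {
  "targets": [
    [0,0,0,0,0,0.1,1],
    [0,0,0,0,0,0.2,1],
    [0,0,0,0,0,0.28,1],
    [0,0,0,0,0,0.33,1],
    [0,0,0,0,0,0.36,1]
  ]
}}

```text
time: 21.4
tool_pos: [674.2, 20.9, 214.1]
tcp_rot: [-179.8, 0.1, 38.3]
ft_force: [-1.8, 1.5, -7.7]
finger_gap: 20.8
```

```bash
python3 - <<'E'
from h import *
go(675.2,20.6-1.3,213.5,90-36.4-14.3); print(r.sense()["wrist_torque"])
E
```

```text
t 21.40 at [674.2  20.9 214.1] [-1.798e+02  1.000e-01  3.830e+01] F [-1.8  1.5 -7.7] gap 20.8
shift [-0.0002  0.0018  0.0006] rot [-0.0028  0.0016 -0.0167] j6 end 52
[0.73017105 0.63818432 0.2408011 ]
```

{"method": "jog_arm", "body": {
  "targets": [
    [0,0,0,0,0,0.04,1],
    [0,0,0,0,0,0.07,1],
    [0,0,0,0,0,0.07,1]
  ]
}}

```text
time: 21.65
tool_pos: [674.3, 21.0, 214.2]
tcp_rot: [-179.9, 0.1, 34.5]
ft_force: [-2.6, 3.1, -8.7]
finger_gap: 20.9
```

```bash
python3 - <<'E'
from h import *
go(675.2,20.6-1.3,213.5,90-36.4-14.3); print(r.sense()["wrist_torque"])
E
```

```text
t 21.65 at [674.3  21.  214.2] [-1.799e+02  1.000e-01  3.450e+01] F [-2.6  3.1 -8.7] gap 20.9
shift [-0.0002  0.0019  0.0007] rot [-0.0025  0.0016 -0.0838] j6 end 52
[0.80488422 0.6339627  0.94673631]
```

{"method": "jog_arm", "body": {
  "targets": [
    [0,0,0,0,0,-0.12,1],
    [0,0,0,0,0,-0.24,1],
    [0,0,-0.01,0,0,-0.33,1],
    [0,0,-0.045,0,0,-0.33,1],
    [0,0,-0.083,0,0,-0.33,1]
  ]
}}

```text
time: 22.07
tool_pos: [673.8, 19.9, 295.8]
tcp_rot: [-179.7, 0.2, 53.5]
ft_force: [1.3, 1.1, -3.7]
finger_gap: 20.8
```

```bash
python3 - <<'E'
from h import *
go(455.6,58.2-1.3,297,90.6); w=snap("wrist","w18")
E
```

```text
t 22.07 at [673.8  19.9 295.8] [-179.7    0.2   53.5] F [ 1.3  1.1 -3.7] gap 20.8
shift [-0.1001 -0.1974  0.0002] rot [-0.0058  0.002  -0.648 ] j6 end 7
```

View pics/w18.png

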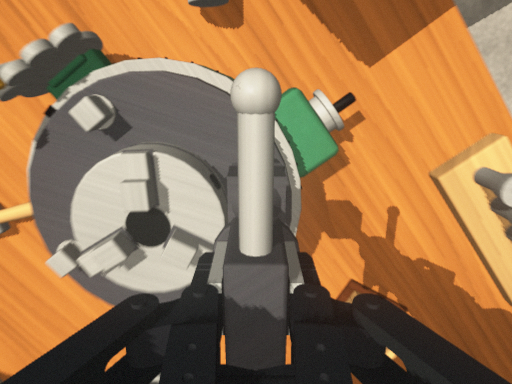

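{"method": "jog_arm", "body": {
  "targets": [
    [-0.084,-0.165,0,0,0,-0.6,1],
    [-0.084,-0.165,0,0,0,-0.6,1],
    [-0.084,-0.165,0,0,0,-0.6,1],
    [-0.084,-0.165,0,0,0,-0.6,1],
    [-0.084,-0.165,0,0,0,-0.6,1]
  ]
}}

```text
time: 22.53
tool_pos: [489.2, 51.4, 298.3]
tcp_rot: [-180.0, -0.0, 88.2]
ft_force: [0.7, 0.2, -4.0]
finger_gap: 21.0
```

```bash
python3 - <<'E'
from h import *
go(455.6,58.2-1.3,275,90.6)
E
```

```text
t 22.53 at [489.2  51.4 298.3] [-180.    -0.    88.2] F [ 0.7  0.2 -4. ] gap 21.0
shift [ 0.0044 -0.0338  0.0234] rot [-0.0002 -0.0001 -0.0415] j6 end 7
```

{"method": "jog_arm", "body": {
  "targets": [
    [0.005,-0.029,0.0,0,0,-0.035,1],
    [0.005,-0.029,0.012,0,0,-0.035,1],
    [0.005,-0.029,0.022,0,0,-0.035,1],
    [0.005,-0.029,0.022,0,0,-0.035,1],
    [0.005,-0.029,0.022,0,0,-0.035,1]
  ]
}}

```text
time: 22.95
tool_pos: [464.0, 56.7, 275.7]
tcp_rot: [-179.9, 0.0, 89.8]
ft_force: [-0.5, -0.4, -3.8]
finger_gap: 21.1
```

```bash
python3 - <<'E'
from h import *
go(455.6,58.2-1.3,213.5,90.6)
E
```

```text
t 22.95 at [464.   56.7 275.7] [-179.9    0.    89.8] F [-0.5 -0.4 -3.8] gap 21.1
shift [ 0.0002 -0.0083  0.0622] rot [-0.0012  0.0003 -0.0142] j6 end 7
```

{"method": "jog_arm", "body": {
  "targets": [
    [0,-0.008,0.005,0,0,-0.012,1],
    [0,-0.008,0.02,0,0,-0.012,1],
    [0,-0.008,0.035,0,0,-0.012,1],
    [0,-0.008,0.048,0,0,-0.012,1],
    [0,-0.008,0.06,0,0,-0.012,1]
  ]
}}

```text
time: 23.37
tool_pos: [456.3, 56.8, 217.4]
tcp_rot: [-180.0, 0.0, 90.5]
ft_force: [-3.8, 0.2, -1.1]
finger_gap: 20.6
```

```bash
python3 - <<'E'
from h import *
go(455.6,58.2-1.3,213.5,90-36.4-14.3); print(r.sense()["wrist_torque"])
E
```

```text
t 23.37 at [456.3  56.8 217.4] [-180.     0.    90.5] F [-3.8  0.2 -1.1] gap 20.6
shift [ 0.0001 -0.0007  0.0039] rot [-1.000e-04  2.000e-04  8.934e-01] j6 end 58
[0.09055025 1.10817854 0.06074887]
```

{"method": "jog_arm", "body": {
  "targets": [
    [0,-0.001,0.002,0,0,0,1],
    [0,-0.001,0.004,0,0,0.08,1],
    [0,-0.001,0.004,0,0,0.19,1],
    [0,-0.001,0.004,0,0,0.3,1],
    [0,-0.001,0.004,0,0,0.41,1]
  ]
}}

```text
time: 23.78
tool_pos: [454.2, 57.6, 211.9]
tcp_rot: [-179.8, -0.0, 66.7]
ft_force: [-4.0, 4.3, -4.7]
finger_gap: 20.8
```

```bash
python3 - <<'E'
from h import *
go(455.6,58.2-1.3,213.5,90-36.4-14.3); print(r.sense()["wrist_torque"])
E
```

```text
t 23.78 at [454.2  57.6 211.9] [-179.8   -0.    66.7] F [-4.   4.3 -4.7] gap 20.8
shift [-0.0001  0.0016 -0.0016] rot [-0.0034  0.0006  0.4786] j6 end 58
[0.84339655 1.04739221 0.15790024]
```

Seated at z = 212. I'll keep turning until it reaches the stop.

{"method": "jog_arm", "body": {
  "targets": [
    [0,0,0,0,0,0.11,1],
    [0,0,0,0,0,0.22,1],
    [0,0,0,0,0,0.33,1],
    [0,0,0,0,0,0.44,1],
    [0,0,0,0,0,0.5,1]
  ]
}}

```text
time: 24.2
tool_pos: [454.2, 57.5, 211.9]
tcp_rot: [-179.8, 0.1, 38.0]
ft_force: [-4.4, 2.9, -5.3]
finger_gap: 20.6
```

{"method": "jog_arm", "body": {
  "targets": [
    [0,0,0,0,0,0.04,1],
    [0,0,0,0,0,0.07,1],
    [0,0,0,0,0,0.07,1]
  ]
}}

```text
time: 24.45
tool_pos: [454.2, 57.5, 211.9]
tcp_rot: [-179.9, 0.1, 34.4]
ft_force: [-5.4, 3.0, -5.3]
finger_gap: 20.8
```

```bash
python3 - <<'E'
from h import *
go(455.6,58.2-1.3,213.5,90-36.4-14.3); print(r.sense()["wrist_torque"])
E
```

```text
t 24.45 at [454.2  57.5 211.9] [-1.799e+02  1.000e-01  3.440e+01] F [-5.4  3.  -5.3] gap 20.8
shift [ 0.0009  0.0013 -0.0016] rot [-0.0024  0.0019 -0.0862] j6 end 58
[0.76073712 1.17983767 1.11169249]
```

At the stop: torque about z is 1.1 N·m. Back off, lift, and go to B.

{"method": "jog_arm", "body": {
  "targets": [
    [0,0,0,0,0,-0.12,1],
    [0,0,0,0,0,-0.24,1],
    [0,0,-0.01,0,0,-0.33,1],
    [0,0,-0.045,0,0,-0.33,1],
    [0,0,-0.085,0,0,-0.33,1]
  ]
}}

```text
time: 24.87
tool_pos: [453.8, 56.7, 295.9]
tcp_rot: [-179.8, 0.2, 53.3]
ft_force: [1.0, 1.0, -3.5]
finger_gap: 20.7
```

```bash
python3 - <<'E'
from h import *
go(546.8,-70.5-1.3,297,90.6); w=snap("wrist","w19")
E
```

```text
t 24.87 at [453.8  56.7 295.9] [-179.8    0.2   53.3] F [ 1.   1.  -3.5] gap 20.7
shift [-0.0475  0.1513 -0.0016] rot [-0.0049  0.0021 -0.6505] j6 end -8
```

View pics/w19.png

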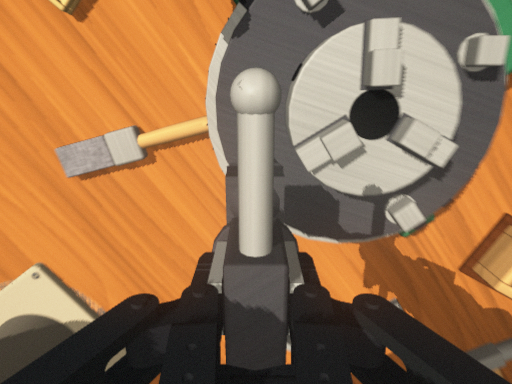

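{"method": "jog_arm", "body": {
  "targets": [
    [-0.047,0.151,0,0,0,-0.6,1],
    [-0.047,0.151,0,0,0,-0.6,1],
    [-0.047,0.151,0,0,0,-0.6,1],
    [-0.047,0.151,0,0,0,-0.6,1],
    [-0.047,0.151,0,0,0,-0.6,1]
  ]
}}

```text
time: 25.33
tool_pos: [550.8, -77.0, 296.1]
tcp_rot: [180.0, 0.2, 87.8]
ft_force: [-2.1, 0.3, -4.9]
finger_gap: 21.0
```

{"method": "jog_arm", "body": {
  "targets": [
    [0,0,0.01,0,0,-0.045,1],
    [0,0,0.02,0,0,-0.045,1],
    [0,0,0.02,0,0,-0.045,1],
    [0,0,0.02,0,0,-0.045,1]
  ]
}}

```text
time: 25.67
tool_pos: [547.4, -70.8, 276.6]
tcp_rot: [-179.9, -0.0, 90.1]
ft_force: [-0.2, -0.7, -5.2]
finger_gap: 20.8
```

```bash
python3 - <<'E'
from h import *
go(546.8,-70.5-1.3,213.5,90.6)
E
```

```text
t 25.67 at [547.4 -70.8 276.6] [-179.9   -0.    90.1] F [-0.2 -0.7 -5.2] gap 20.8
shift [-0.001  -0.0005  0.0631] rot [-0.0016 -0.0003 -0.008 ] j6 end -8
```

{"method": "jog_arm", "body": {
  "targets": [
    [-0.001,0,0.01,0,0,-0.006,1],
    [-0.001,0,0.025,0,0,-0.006,1],
    [-0.001,0,0.04,0,0,-0.006,1],
    [-0.001,0,0.053,0,0,-0.006,1],
    [-0.001,0,0.063,0,0,-0.006,1]
  ]
}}

```text
time: 26.08
tool_pos: [547.5, -71.7, 213.8]
tcp_rot: [-180.0, 0.0, 90.6]
ft_force: [0.3, -0.0, -3.9]
finger_gap: 20.7
```

```bash
python3 - <<'E'
from h import *
go(546.8,-70.5-1.3,213.5,90-36.4-14.3); print(r.sense()["wrist_torque"])
E
```

```text
t 26.08 at [547.5 -71.7 213.8] [-180.     0.    90.6] F [ 0.3 -0.  -3.9] gap 20.7
shift [-0.0001 -0.0007  0.0003] rot [1.00e-04 2.00e-04 8.95e-01] j6 end 43
[0.00371624 0.14587183 0.0033857 ]
```

{"method": "jog_arm", "body": {
  "targets": [
    [0,0,0,0,0,0.11,1],
    [0,0,0,0,0,0.22,1],
    [0,0,0,0,0,0.33,1],
    [0,0,0,0,0,0.44,1],
    [0,0,0,0,0,0.55,1]
  ]
}}

```text
time: 26.5
tool_pos: [546.1, -71.3, 212.9]
tcp_rot: [-179.8, 0.1, 58.8]
ft_force: [-5.0, 0.5, -6.1]
finger_gap: 20.7
```

{"method": "jog_arm", "body": {
  "targets": [
    [0,0,0,0,0,0.1,1],
    [0,0,0,0,0,0.2,1],
    [0,0,0,0,0,0.3,1],
    [0,0,0,0,0,0.38,1],
    [0,0,0,0,0,0.43,1]
  ]
}}

```text
time: 26.92
tool_pos: [546.1, -71.5, 212.9]
tcp_rot: [-179.8, 0.2, 34.2]
ft_force: [-5.2, -0.3, -6.4]
finger_gap: 20.8
```

```bash
python3 - <<'E'
from h import *
go(546.8,-70.5-1.3,213.5,90-36.4-14.3); print(r.sense()["wrist_torque"])
E
```

```text
t 26.92 at [546.1 -71.5 212.9] [-179.8    0.2   34.2] F [-5.2 -0.3 -6.4] gap 20.8
shift [ 0.0004  0.0007 -0.0006] rot [-0.0031  0.0032 -0.0883] j6 end 43
[0.09077437 1.4144774  1.51268408]
```

B is at its stop. Back off, lift, and go to D.

{"method": "jog_arm", "body": {
  "targets": [
    [0,0,0,0,0,-0.12,1],
    [0,0,0,0,0,-0.24,1],
    [0,0,-0.01,0,0,-0.33,1],
    [0,0,-0.045,0,0,-0.33,1],
    [0,0,-0.085,0,0,-0.33,1]
  ]
}}

```text
time: 27.33
tool_pos: [546.0, -71.3, 296.6]
tcp_rot: [-179.6, 0.2, 53.4]
ft_force: [1.0, 0.3, -4.0]
finger_gap: 21.0
```

```bash
python3 - <<'E'
from h import *
go(584,149-1.3,298,90.6)
E
```

```text
t 27.33 at [546.  -71.3 296.6] [-179.6    0.2   53.4] F [ 1.   0.3 -4. ] gap 21.0
shift [ 0.1985 -0.1002 -0.0013] rot [-6.800e-03  6.000e-04 -6.498e-01] j6 end 14
```

{"method": "jog_arm", "body": {
  "targets": [
    [0.165,-0.083,0,0,0,-0.62,1],
    [0.165,-0.083,0,0,0,-0.62,1],
    [0.165,-0.083,0,0,0,-0.62,1],
    [0.165,-0.083,0,0,0,-0.62,1],
    [0.165,-0.083,0,0,0,-0.62,1]
  ]
}}

```text
time: 27.75
tool_pos: [579.9, 115.1, 299.3]
tcp_rot: [180.0, -0.1, 89.4]
ft_force: [0.3, -0.8, -3.9]
finger_gap: 20.8
```

```bash
python3 - <<'E'
from h import *
go(584,149-1.3,276,90.6)
E
```

```text
t 27.75 at [579.9 115.1 299.3] [ 1.80e+02 -1.00e-01  8.94e+01] F [ 0.3 -0.8 -3.9] gap 20.8
shift [0.0326 0.0037 0.0234] rot [ 0.0008 -0.0024 -0.0213] j6 end 14
```

{"method": "jog_arm", "body": {
  "targets": [
    [0.039,0.004,0.0,0,0,-0.018,1],
    [0.039,0.004,0.012,0,0,-0.018,1],
    [0.039,0.004,0.022,0,0,-0.018,1],
    [0.039,0.004,0.022,0,0,-0.018,1],
    [0.039,0.004,0.022,0,0,-0.018,1]
  ]
}}

```text
time: 28.17
tool_pos: [583.8, 147.9, 276.1]
tcp_rot: [-179.9, 0.0, 89.8]
ft_force: [1.0, 0.3, -4.6]
finger_gap: 20.7
```

```bash
python3 - <<'E'
from h import *
go(584,149-1.3,213.5,90.6)
E
```

```text
t 28.17 at [583.8 147.9 276.1] [-179.9    0.    89.8] F [ 1.   0.3 -4.6] gap 20.7
shift [-0.0002  0.0003  0.0626] rot [-0.0025  0.0008 -0.0136] j6 end 14
```

{"method": "jog_arm", "body": {
  "targets": [
    [0,0,0.01,0,0,-0.012,1],
    [0,0,0.025,0,0,-0.012,1],
    [0,0,0.04,0,0,-0.012,1],
    [0,0,0.053,0,0,-0.012,1],
    [0,0,0.062,0,0,-0.012,1]
  ]
}}

```text
time: 28.58
tool_pos: [584.1, 147.9, 213.8]
tcp_rot: [-179.9, 0.0, 90.5]
ft_force: [-0.1, 0.0, -4.4]
finger_gap: 20.8
```

```bash
python3 - <<'E'
from h import *
go(584,149-1.3,213.5,90-36.4-14.3); print(r.sense()["wrist_torque"])
E
```

```text
t 28.58 at [584.1 147.9 213.8] [-179.9    0.    90.5] F [-0.1  0.  -4.4] gap 20.8
shift [-0.0002 -0.0001  0.0003] rot [-1.100e-03  7.000e-04  8.938e-01] j6 end 65
[ 0.0211262  -0.03090049  0.02677129]
```

{"method": "jog_arm", "body": {
  "targets": [
    [0,0,0,0,0,0.11,1],
    [0,0,0,0,0,0.22,1],
    [0,0,0,0,0,0.33,1],
    [0,0,0,0,0,0.44,1],
    [0,0,0,0,0,0.55,1]
  ]
}}

```text
time: 29.0
tool_pos: [583.3, 149.2, 214.2]
tcp_rot: [-179.8, 0.0, 58.8]
ft_force: [-3.5, 2.6, -8.5]
finger_gap: 20.7
```

{"method": "jog_arm", "body": {
  "targets": [
    [0,0,0,0,0,0.1,1],
    [0,0,0,0,0,0.2,1],
    [0,0,0,0,0,0.3,1],
    [0,0,0,0,0,0.38,1],
    [0,0,0,0,0,0.43,1]
  ]
}}

```text
time: 29.42
tool_pos: [583.3, 149.1, 214.3]
tcp_rot: [-179.9, 0.1, 34.2]
ft_force: [-3.1, 0.6, -7.0]
finger_gap: 20.9
```

```bash
python3 - <<'E'
from h import *
go(584,149-1.3,213.5,90-36.4-14.3); print(r.sense()["wrist_torque"])
E
```

```text
t 29.42 at [583.3 149.1 214.3] [-1.799e+02  1.000e-01  3.420e+01] F [-3.1  0.6 -7. ] gap 20.9
shift [-0.0002  0.0016  0.0008] rot [-0.0026  0.0023 -0.0884] j6 end 65
[0.54395808 0.87273957 1.50953117]
```

{"method": "jog_arm", "body": {
  "targets": [
    [0,0,0,0,0,-0.12,1],
    [0,0,0,0,0,-0.24,1],
    [0,0,-0.01,0,0,-0.33,1],
    [0,0,-0.045,0,0,-0.33,1],
    [0,0,-0.085,0,0,-0.33,1]
  ]
}}

```text
time: 29.83
tool_pos: [582.8, 148.1, 297.6]
tcp_rot: [-179.7, 0.3, 53.3]
ft_force: [0.8, 0.2, -5.3]
finger_gap: 20.5
```

```bash
python3 - <<'E'
from h import *
go(644.8,-281.1,300,24); w=snap("wrist","w20")
E
```

```text
t 29.83 at [582.8 148.1 297.6] [-179.7    0.3   53.3] F [ 0.8  0.2 -5.3] gap 20.5
shift [-0.3073  0.306  -0.0023] rot [-0.0035  0.0063  0.5121] j6 end 42
```

View pics/w20.png

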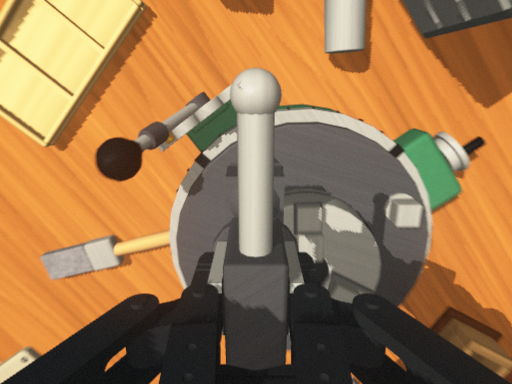

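{"method": "jog_arm", "body": {
  "targets": [
    [-0.14,0.14,-0.005,0,0,0.512,1],
    [-0.14,0.14,-0.005,0,0,0.512,1],
    [-0.14,0.14,-0.005,0,0,0.512,1],
    [-0.14,0.14,-0.005,0,0,0.512,1],
    [-0.14,0.14,-0.005,0,0,0.512,1]
  ]
}}

```text
time: 30.3
tool_pos: [613.5, -50.8, 305.8]
tcp_rot: [179.9, -0.0, 23.4]
ft_force: [-0.1, 0.6, -4.0]
finger_gap: 20.9
```

```bash
python3 - <<'E'
from h import *
go(644.8,-281.1,300,24); w=snap("wrist","w21")
E
```

```text
t 30.30 at [613.5 -50.8 305.8] [179.9  -0.   23.4] F [-0.1  0.6 -4. ] gap 20.9
shift [-0.0629  0.2238  0.0062] rot [ 0.0017 -0.0007 -0.0096] j6 end 42
```

View pics/w21.png

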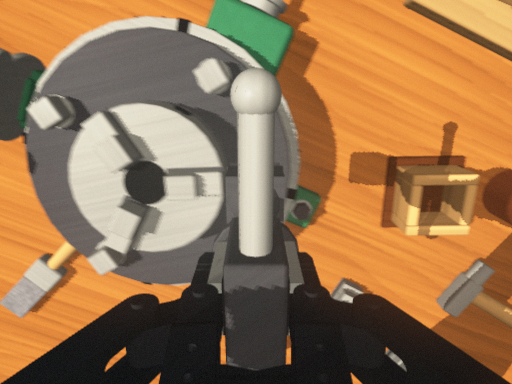

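```bash
python3 - <<'E'
from h import *
w=load("w21");T=[]
for (u,v) in ((212,76),(52,113)):
    im=w["pixels"][v-24:v+24,u-24:u+24,::-1]; T.append(cv2.resize(im,(384,384),interpolation=cv2.INTER_CUBIC))
cv2.imwrite("pics/b21.png",np.hstack(T))
E
```

```text
(no output)
```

View pics/b21.png

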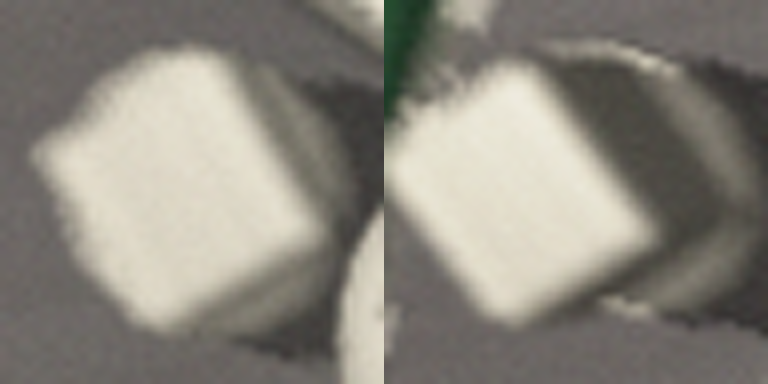

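{"method": "jog_arm", "body": {
  "targets": [
    [-0.055,0.19,0,0,0,0,1],
    [-0.055,0.19,0,0,0,0,1],
    [-0.055,0.19,0,0,0,0,1],
    [-0.055,0.19,0,0,0,0,1],
    [-0.055,0.19,0,0,0,0,1]
  ]
}}

```text
time: 30.77
tool_pos: [640.0, -247.1, 305.4]
tcp_rot: [179.9, 0.0, 23.9]
ft_force: [1.4, -0.3, -4.3]
finger_gap: 20.8
```

```bash
python3 - <<'E'
from h import *
go(644.8,-281.1,300,24)
E
```

```text
t 30.77 at [ 640.  -247.1  305.4] [179.9   0.   23.9] F [ 1.4 -0.3 -4.3] gap 20.8
shift [-0.0093  0.0331  0.0054] rot [ 0.0014  0.     -0.0019] j6 end 42
```

{"method": "jog_arm", "body": {
  "targets": [
    [-0.011,0.039,0,0,0,0,1],
    [-0.011,0.039,0.02,0,0,0,1],
    [-0.011,0.039,0.05,0,0,0,1],
    [-0.011,0.039,0.09,0,0,0,1],
    [-0.011,0.039,0.09,0,0,0,1]
  ]
}}

```text
time: 31.18
tool_pos: [641.7, -281.8, 204.4]
tcp_rot: [-179.3, 0.5, 23.9]
ft_force: [-2.0, 1.1, -9.0]
finger_gap: 20.9
```

```bash
python3 - <<'E'
from h import *
s=snap("scene","s22");crop(s,"s22c",130,120,220,220,7)
w=snap("wrist","w22");go(644.8,-281.1,119,24)
E
```

```text
t 31.28 at [ 644.5 -282.6  213.2] [-179.7    0.2   24. ] F [ 0.2  1.6 -4.2] gap 20.3
shift [ 0.0012 -0.0008  0.0942] rot [-0.0044  0.0035 -0.0003] j6 end 42
```

View pics/s22c.png

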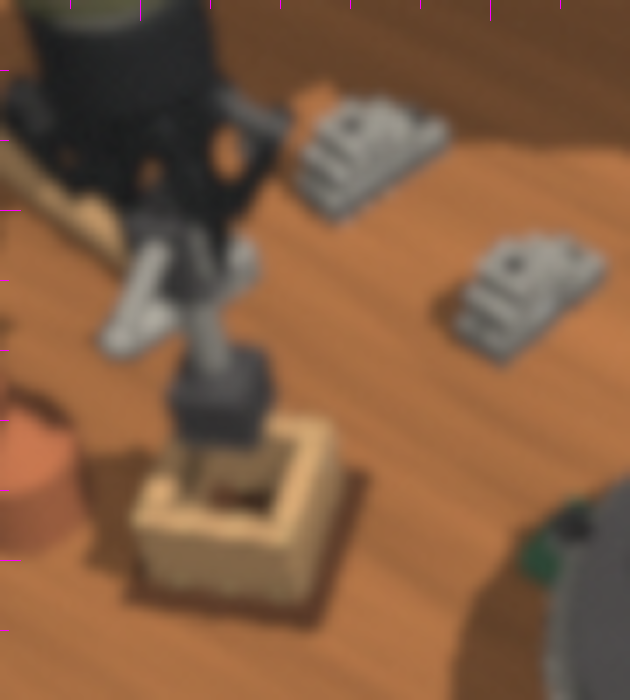

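View pics/w22.png

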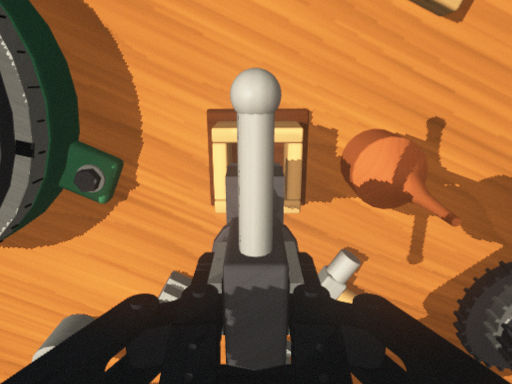

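{"method": "jog_arm", "body": {
  "targets": [
    [0.001,-0.001,0.02,0,0,0,1],
    [0.001,-0.001,0.04,0,0,0,1],
    [0.001,-0.001,0.06,0,0,0,1],
    [0.001,-0.001,0.075,0,0,0,1],
    [0.001,-0.001,0.085,0,0,0,1]
  ]
}}

```text
time: 31.7
tool_pos: [647.5, -282.1, 131.9]
tcp_rot: [179.9, -0.1, 24.0]
ft_force: [-0.1, -0.3, -5.2]
finger_gap: 20.7
```

{"method": "jog_arm", "body": {
  "targets": [
    [0,0,0.004,0,0,0,1],
    [0,0,0.008,0,0,0,1],
    [0,0,0.008,0,0,0,1]
  ]
}}

```text
time: 31.95
tool_pos: [646.9, -281.9, 123.0]
tcp_rot: [180.0, -0.0, 24.0]
ft_force: [0.1, -0.5, -4.1]
finger_gap: 20.9
```

```bash
python3 - <<'E'
from h import *
go(644.8,-281.1,119,24)
w=snap("wrist","w23");s=snap("scene","s23");crop(s,"s23c",130,120,220,220,7)
E
```

```text
t 31.95 at [ 646.9 -281.9  123. ] [180.  -0.  24.] F [ 0.1 -0.5 -4.1] gap 20.9
shift [-0.0016 -0.0016  0.004 ] rot [ 0.0005 -0.0004  0.    ] j6 end 42
```

View pics/s23c.png

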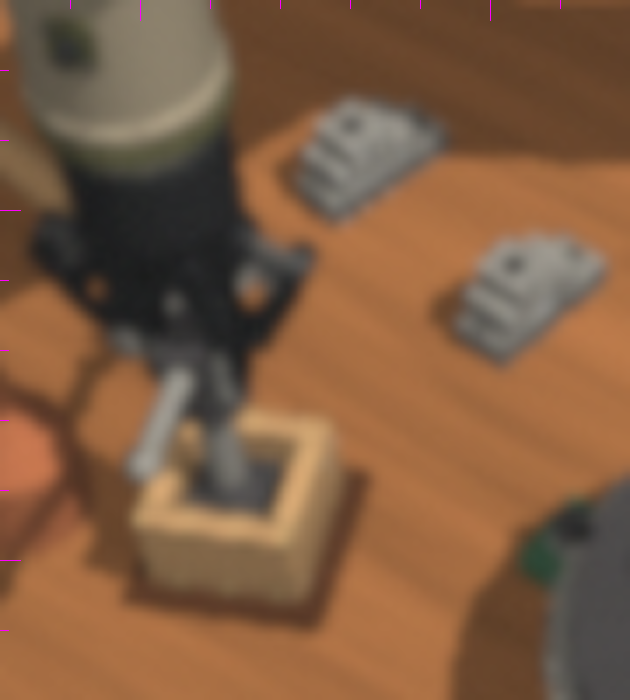

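{"method": "jog_arm", "body": {
  "targets": [
    [-0.001,-0.001,0.003,0,0,0,1],
    [-0.001,-0.001,0.005,0,0,0,1],
    [-0.001,-0.001,0.005,0,0,0,1]
  ]
}}

```text
time: 32.3
tool_pos: [645.8, -281.5, 118.6]
tcp_rot: [179.9, -0.1, 24.0]
ft_force: [0.1, -0.7, -1.1]
finger_gap: 20.9
```

```bash
python3 - <<'E'
from h import *
go(644.8,-281.1,119,24)
E
```

```text
t 32.30 at [ 645.8 -281.5  118.6] [ 1.799e+02 -1.000e-01  2.400e+01] F [ 0.1 -0.7 -1.1] gap 20.9
shift [-0.0007 -0.0008 -0.0004] rot [ 0.0014 -0.0011 -0.0001] j6 end 42
```

Resting on the floor. Open part-way and rise.

{"method": "jog_arm", "body": {
  "targets": [
    [0,0,0,0,0,0,0.8],
    [0,0,0,0,0,0,0.6],
    [0,0,0,0,0,0,0.4],
    [0,0,-0.01,0,0,0,0.4],
    [0,0,-0.04,0,0,0,0.4]
  ]
}}

```text
time: 32.72
tool_pos: [642.3, -279.8, 152.4]
tcp_rot: [-179.6, 0.3, 24.0]
ft_force: [0.5, 0.5, -1.1]
finger_gap: 50.9
```

{"method": "jog_arm", "body": {
  "targets": [
    [0,0,-0.04,0,0,0,0.4],
    [0,0,-0.08,0,0,0,0.4],
    [0,0,-0.12,0,0,0,0.4],
    [0,0,-0.16,0,0,0,0.4],
    [0,0,-0.19,0,0,0,0.4]
  ]
}}

```text
time: 33.13
tool_pos: [645.5, -281.4, 353.5]
tcp_rot: [179.8, -0.2, 24.0]
ft_force: [1.8, -0.0, -0.2]
finger_gap: 51.2
```

```bash
python3 - <<'E'
from h import *
go(644.8,-281.1,119,24)
w=snap("wrist","w24");s=snap("scene","s24");crop(s,"s24c",130,120,220,220,7);snap("top","t24")
E
```

```text
t 33.13 at [ 645.5 -281.4  353.5] [179.8  -0.2  24. ] F [ 1.8 -0.  -0.2] gap 51.2
shift [-0.0012 -0.0015  0.2345] rot [ 0.0041 -0.0032 -0.0001] j6 end 42
```

View pics/w24.png

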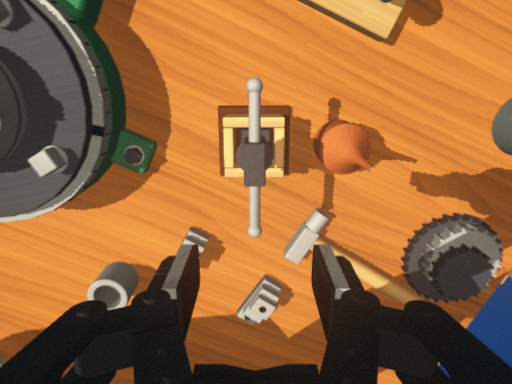

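View pics/s24.png

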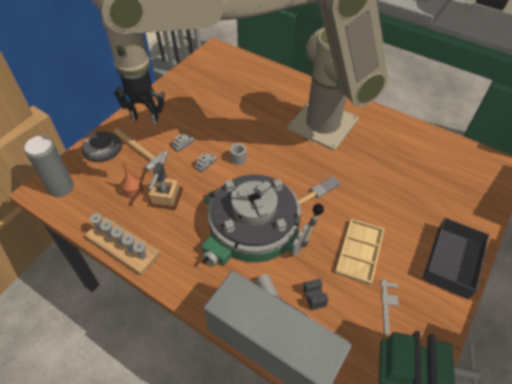

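{"method": "jog_arm", "body": {
  "targets": [
    [0.015,-0.21,0,0,0,0.42,1],
    [0.015,-0.21,0,0,0,0.42,1],
    [0.015,-0.21,0,0,0,0.42,1],
    [0.015,-0.21,0,0,0,0.42,1],
    [0.015,-0.21,0,0,0,0.42,1]
  ]
}}

```text
time: 33.7
tool_pos: [572.7, -83.8, 346.1]
tcp_rot: [-180.0, 0.1, -0.3]
ft_force: [0.3, 0.6, 0.4]
finger_gap: 0.1
```

```bash
python3 - <<'E'
from h import *
go(462,226,320,0)
E
```

```text
t 33.70 at [572.7 -83.8 346.1] [-1.8e+02  1.0e-01 -3.0e-01] F [0.3 0.6 0.4] gap 0.1
shift [-0.1123 -0.3092  0.0266] rot [-0.0006  0.002  -0.0052] j6 end 116
```

{"method": "jog_arm", "body": {
  "targets": [
    [-0.075,-0.205,0.01,0,0,0,1],
    [-0.075,-0.205,0.01,0,0,0,1],
    [-0.075,-0.205,0.01,0,0,0,1],
    [-0.075,-0.205,0.01,0,0,0,1],
    [-0.075,-0.205,0.01,0,0,0,1]
  ]
}}

```text
time: 34.12
tool_pos: [501.4, 111.7, 336.9]
tcp_rot: [180.0, 0.1, -0.1]
ft_force: [1.0, 0.9, 1.3]
finger_gap: 0.2
```

```bash
python3 - <<'E'
from h import *
go(462,226,320,0)
w=snap("wrist","w25")
E
```

```text
t 34.12 at [501.4 111.7 336.9] [ 1.8e+02  1.0e-01 -1.0e-01] F [1.  0.9 1.3] gap 0.2
shift [-0.0395 -0.1143  0.017 ] rot [ 0.0001  0.0015 -0.0015] j6 end 116
```

View pics/w25.png

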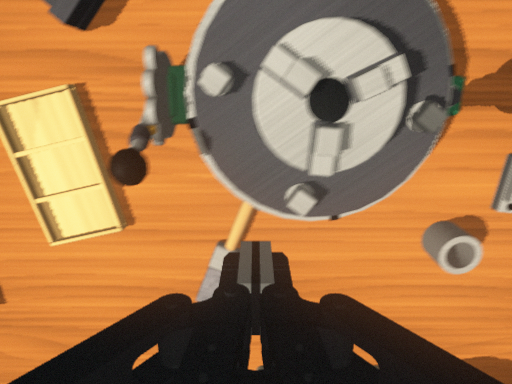

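```bash
python3 - <<'E'
from h import *
w=load("w25"); print(back(w,128,167,162))
crop(w,"box25",0,75,135,255,4)
E
```

```text
[504.05823682 231.33538185 162.        ]
```

View pics/box25.png

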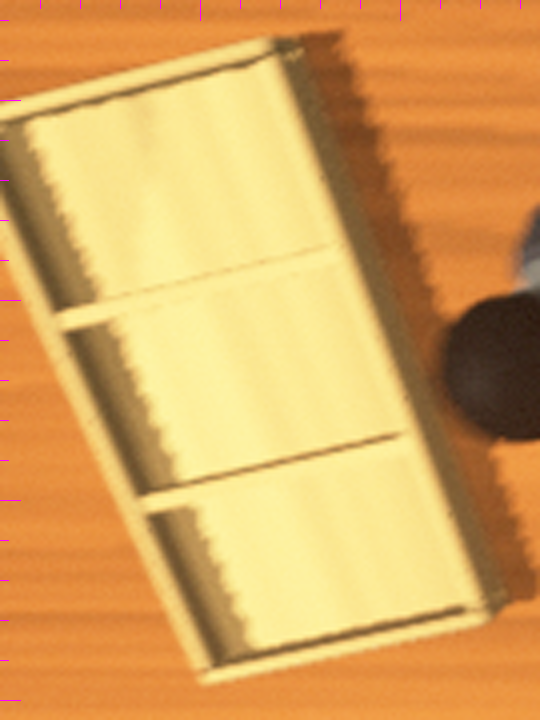

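{"method": "jog_arm", "body": {
  "targets": [
    [-0.042,-0.118,0,0,0,0,1],
    [-0.042,-0.118,0,0,0,0,1],
    [-0.042,-0.118,0,0,0,0,1],
    [-0.042,-0.118,0.03,0,0,0,1],
    [-0.042,-0.118,0.06,0,0,0,1]
  ]
}}

```text
time: 34.58
tool_pos: [460.9, 230.9, 278.7]
tcp_rot: [-179.9, -0.2, 0.2]
ft_force: [0.4, -0.1, -1.0]
finger_gap: -0.1
```

```bash
python3 - <<'E'
from h import *
go(460,226,155,0)
E
```

```text
t 34.58 at [460.9 230.9 278.7] [-179.9   -0.2    0.2] F [ 0.4 -0.1 -1. ] gap -0.1
shift [-0.0013  0.0051  0.1237] rot [-0.0016 -0.0034  0.0034] j6 end 116
```

{"method": "jog_arm", "body": {
  "targets": [
    [-0.001,0.003,0.03,0,0,0,1],
    [-0.001,0.003,0.07,0,0,0,1],
    [-0.001,0.003,0.1,0,0,0,1],
    [-0.001,0.003,0.115,0,0,0,1],
    [-0.001,0.003,0.115,0,0,0,1]
  ]
}}

```text
time: 35.0
tool_pos: [456.5, 223.6, 157.1]
tcp_rot: [179.8, 0.5, -0.1]
ft_force: [-0.2, -0.0, -0.9]
finger_gap: -0.0
```

{"method": "jog_arm", "body": {
  "targets": [
    [0.012,0,0,0,0,0,1],
    [0.025,0,0,0,0,0,1],
    [0.037,0,0,0,0,0,1],
    [0.048,0,0,0,0,0,1],
    [0.058,0,0,0,0,0,1]
  ]
}}

```text
time: 35.42
tool_pos: [519.2, 225.3, 164.7]
tcp_rot: [-180.0, -0.1, -0.1]
ft_force: [-0.2, -0.1, -0.1]
finger_gap: -0.2
```

```bash
python3 - <<'E'
from h import *
go(538,228,155,0)
w=snap("wrist","w26")
E
```

```text
t 35.42 at [519.2 225.3 164.7] [-1.8e+02 -1.0e-01 -1.0e-01] F [-0.2 -0.1 -0.1] gap -0.2
shift [ 0.0187 -0.0027  0.0097] rot [-0.0006 -0.0013 -0.001 ] j6 end 113
```

View pics/w26.png

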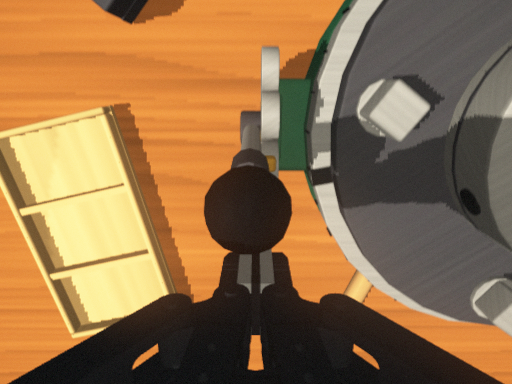

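```bash
python3 - <<'E'
from h import *
w=load("w26")
for z in (162,170,177): print(back(w,248,209,z))
s=snap("scene","s26");crop(s,"s26c",270,180,350,270,8);go(538,228,155,0)
E
```

```text
[544.4740424  228.33262667 162.        ]
[547.46798865 228.14187312 170.        ]
[550.08769162 227.97496377 177.        ]
t 35.52 at [519.7 225.  164.4] [-1.8e+02 -1.0e-01 -1.0e-01] F [-0.1 -0.5 -0. ] gap 0.2
shift [ 0.0182 -0.003   0.0094] rot [-0.0004 -0.0019 -0.0018] j6 end 113
```

View pics/s26c.png

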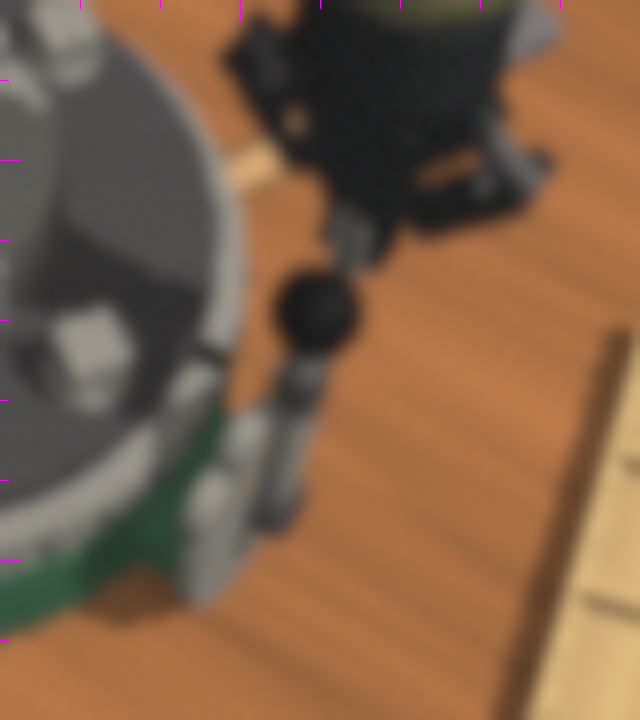

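{"method": "jog_arm", "body": {
  "targets": [
    [0.004,0,0,0,0,0,1],
    [0.008,0,0,0,0,0,1],
    [0.011,0,0,0,0,0,1],
    [0.011,0,0,0,0,0,1]
  ]
}}

```text
time: 35.85
tool_pos: [529.5, 225.1, 163.2]
tcp_rot: [-180.0, -0.0, -0.1]
ft_force: [-0.5, 0.9, -0.2]
finger_gap: -0.1
```

```bash
python3 - <<'E'
from h import *
w=snap("wrist","w27"); go(538,228,155,0);crop(w,"w27c",190,20,310,300,3)
E
```

```text
t 35.90 at [529.3 225.1 163.1] [-1.8e+02 -0.0e+00 -1.0e-01] F [ 0.4  0.5 -0.1] gap -0.0
shift [ 0.0087 -0.0029  0.0081] rot [-0.     -0.     -0.0013] j6 end 113
```

View pics/w27c.png

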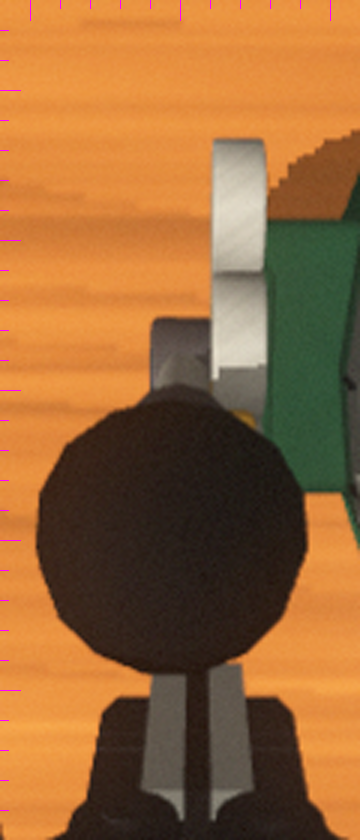

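{"method": "jog_arm", "body": {
  "targets": [
    [0.004,0,0,0,0,0,1],
    [0.004,0,0,0,0,0,1],
    [-0.01,0,0,0,0,0,1],
    [-0.035,0,0,0,0,0,1],
    [-0.06,0,0,0,0,0,1]
  ]
}}

```text
time: 36.32
tool_pos: [468.7, 225.0, 162.8]
tcp_rot: [180.0, 0.0, -0.1]
ft_force: [-0.5, 1.1, -0.8]
finger_gap: 0.1
```

```bash
python3 - <<'E'
from h import *
w=snap("wrist","w28");s=snap("scene","s28");crop(s,"s28c",270,180,350,270,8);go(538,228,155,0); print(back(load("w27"),247,198,177))
E
```

```text
t 36.42 at [466.  225.2 162.2] [180.    0.2  -0. ] F [0.4 0.3 0.8] gap 0.1
shift [ 0.072  -0.0028  0.007 ] rot [ 0.0005  0.0028 -0.0001] j6 end 113
[565.54026568 228.05258777 177.        ]
```

View pics/w28.png

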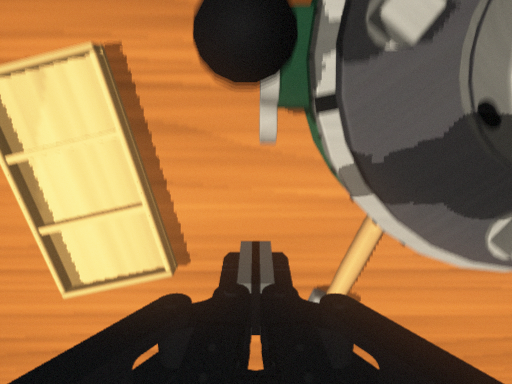

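View pics/s28c.png

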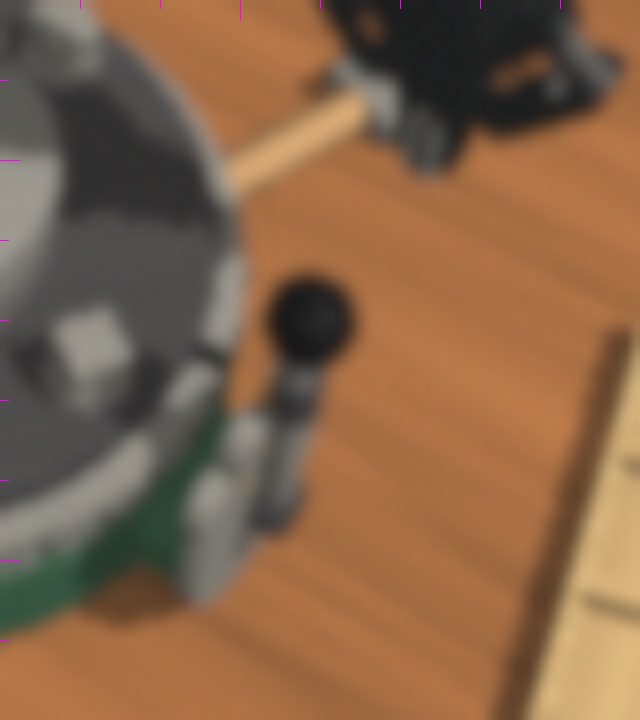

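```bash
python3 - <<'E'
from h import *
w=load("w25"); f=lambda u,v:(u/4-.5,75+v/4-.5)
TR,BR,BL=[back(w,*f(*p),20) for p in ((272,40),(492,615),(203,683))]
print(TR,BR,BL,np.hypot(*(TR-BR)[:2]),np.hypot(*(BR-BL)[:2]),(TR+BL)/2)
e=TR-BR; print(np.degrees(np.arctan2(e[1],e[0])))
e=BL-BR; print(np.degrees(np.arctan2(e[1],e[0])))
print(back(load("w28"),246,35,177))
E
```

```text
[577.1168814  349.68982971  20.        ] [378.67923215 303.62363768  20.        ] [351.69890977 413.04268581  20.        ] 203.7144930790247 112.69634372729878 [464.40789559 381.36625776  20.        ]
13.069402598216351
103.85155876737907
[562.99258387 227.74258904 177.        ]
```

{"method": "jog_arm", "body": {
  "targets": [
    [0,0,-0.04,0,0,0,0.3],
    [0,0,-0.08,0,0,0,0.3],
    [0,0.01,-0.12,0,0,0,0.3],
    [0,0.03,-0.15,0,0,0,0.3],
    [0,0.06,-0.17,0,0,0,0.3]
  ]
}}

```text
time: 36.83
tool_pos: [470.1, 166.2, 337.6]
tcp_rot: [-179.9, -0.3, 0.1]
ft_force: [2.1, 0.6, 0.1]
finger_gap: 59.0
```

{"method": "jog_arm", "body": {
  "targets": [
    [0,0.2,0,0,0,0,0.3],
    [0,0.2,0,0,0,0,0.3],
    [0,0.2,0,0,0,0,0.3],
    [0,0.2,0,0,0,0,0.3],
    [0,0.2,0,0,0,0,0.3]
  ]
}}

```text
time: 37.25
tool_pos: [468.8, -37.6, 333.6]
tcp_rot: [180.0, -0.1, -0.1]
ft_force: [-0.3, -0.2, -0.1]
finger_gap: 60.0
```

{"method": "jog_arm", "body": {
  "targets": [
    [0,0.2,0,0,0,0,0.3],
    [0,0.2,0,0,0,0,0.3],
    [0,0.2,0,0,0,0,0.3],
    [0,0.2,0,0,0,0,0.3],
    [0,0.2,0,0,0,0,0.3]
  ]
}}

```text
time: 37.67
tool_pos: [468.2, -238.1, 333.2]
tcp_rot: [179.9, -0.0, -0.1]
ft_force: [1.5, 0.1, -0.2]
finger_gap: 59.3
```

{"method": "jog_arm", "body": {
  "targets": [
    [0,0.1,0,0,0,0,0.3],
    [0,0.1,0,0,0,0,0.3],
    [0,0.1,0,0,0,0,0.3],
    [0,0.1,0,0,0,0,0.3]
  ]
}}

```text
time: 38.0
tool_pos: [467.6, -339.0, 332.0]
tcp_rot: [180.0, 0.1, -0.3]
ft_force: [-0.1, 0.5, -0.8]
finger_gap: 59.5
```

```bash
python3 - <<'E'
from h import *
w=snap("wrist","w29"); snap("top","t29"); go(450,-257,200,-5);cv2.imwrite("pics/w29x.png",cv2.resize(w["pixels"][:,:,::-1],(768,576),interpolation=cv2.INTER_CUBIC))
E
```

```text
t 38.10 at [ 468.4 -335.5  332.6] [-180.     0.    -0.2] F [ 0.2  0.4 -0.2] gap 59.8
shift [-0.0185 -0.0783  0.1327] rot [-0.0007  0.0005  0.0845] j6 end 65
```

View pics/w29x.png

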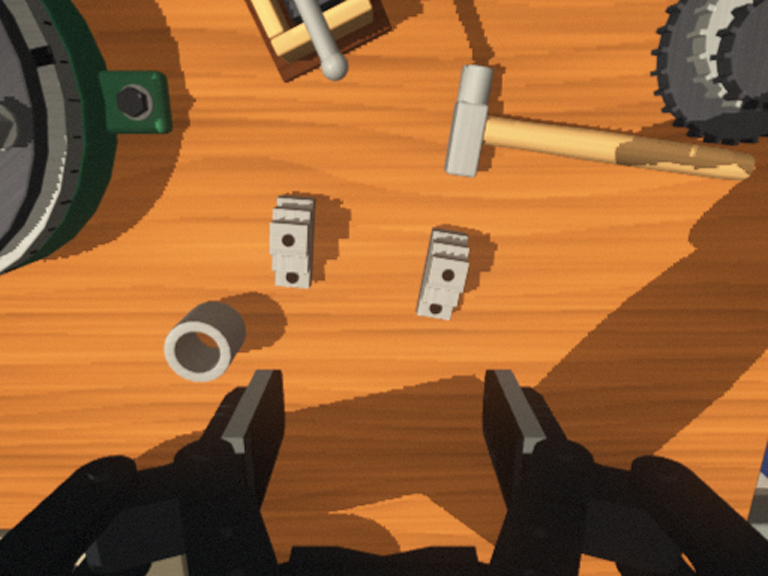

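View pics/t29.png

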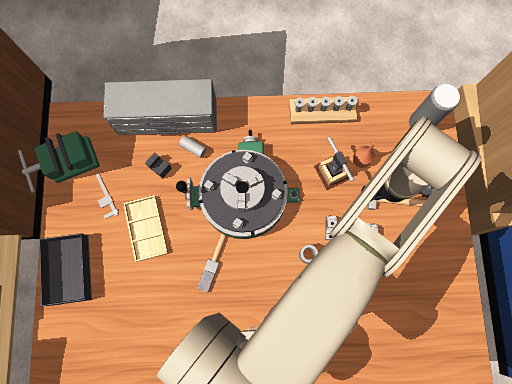

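```bash
python3 - <<'E'
from h import *
w=load("w29");T=[]
for (u,v) in ((195,161),(297,182)):
    im=w["pixels"][v-35:v+35,u-25:u+25,::-1]; T.append(cv2.resize(im,(400,560),interpolation=cv2.INTER_CUBIC))
cv2.imwrite("pics/j29.png",np.hstack(T))
E
```

```text
(no output)
```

View pics/j29.png

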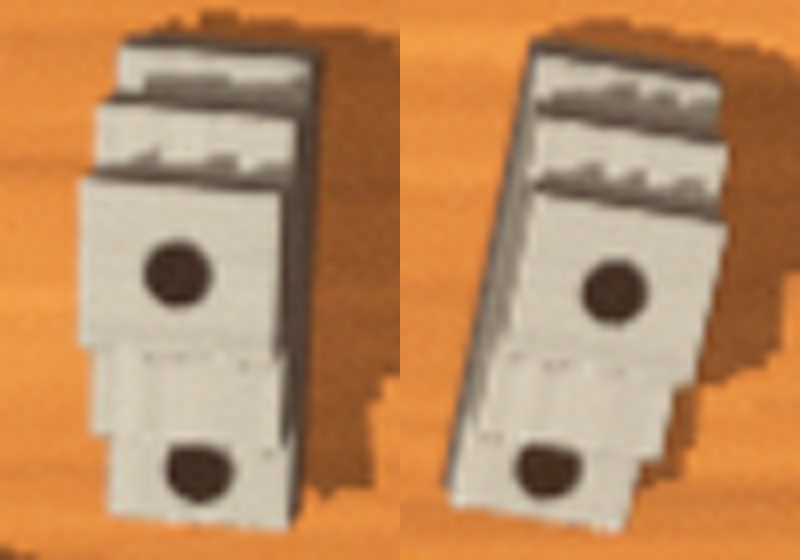

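```bash
python3 - <<'E'
from h import *
w=load("w29")
for (u,v),cs in (((195,161),[(82,178),(284,190),(280,357),(78,345)]),((297,182),[(140,190),(327,222),(292,387),(108,356)])):
    P=np.array([back(w,u-25+a/8-.5,v-35+b/8-.5,46)[:2] for a,b in cs]); e=np.roll(P,-1,0)-P
    print(np.round(P.mean(0),1),np.round(np.hypot(*e.T),1),np.round([(np.degrees(np.arctan2(y,x))+45)%90-45 for x,y in e],1))
# base ends z: bottom edge low step ~ z22
for (u,v),cs in (((195,161),[(110,515),(290,530),(125,40),(318,52)]),((297,182),[(48,498),(225,530),(133,43),(318,78)])):
    P=np.array([back(w,u-25+a/8-.5,v-35+b/8-.5,22)[:2] for a,b in cs]); a=P[:2].mean(0);b=P[2:].mean(0); d=b-a; print("ends",a,b,np.hypot(*d),np.degrees(np.arctan2(d[1],d[0])))
go(0,0,0,0)
E
```

```text
[ 453.8 -259.4] [31.5 27.  32.1 26.9] [-3.8 -4.2 -3.8 -5.5]
[ 421.9 -394.9] [30.6 28.2 30.6 28.1] [-10.3  -9.1 -10.3  -9.3]
ends [ 404.06051896 -255.39460884] [ 485.35016853 -263.75209503] 81.71814181754515 -5.870023332244874
ends [ 374.00686279 -385.3033769 ] [ 454.43213474 -398.17161535] 81.44824079721016 -9.090412332746284
t 38.10 at [ 468.4 -335.5  332.6] [-180.     0.    -0.2] F [ 0.2  0.4 -0.2] gap 59.8
shift [-0.4692 -0.3339  0.3331] rot [-0.0007  0.0004 -0.0028] j6 end 90
```

```bash
python3 - <<'E'
from h import *
w=load("w29"); print("sleeve top",back(w,199/1.5,350/1.5,55), back(w,243/1.5,305/1.5,0))
go(453.5,-259.3,130,-5)
E
```

```text
sleeve top [ 355.88006065 -176.04644483   55.        ] [ 378.22487167 -202.76229143    0.        ]
t 38.10 at [ 468.4 -335.5  332.6] [-180.     0.    -0.2] F [ 0.2  0.4 -0.2] gap 59.8
shift [-0.015  -0.076   0.2027] rot [-0.0007  0.0005  0.0845] j6 end 65
```

Sleeve is clear (x ≤ 390).

{"method": "jog_arm", "body": {
  "targets": [
    [-0.015,-0.076,0.04,0,0,0.085,0.35],
    [-0.015,-0.076,0.08,0,0,0.085,0.35],
    [-0.015,-0.076,0.12,0,0,0.085,0.35],
    [-0.015,-0.076,0.16,0,0,0.085,0.35],
    [-0.015,-0.076,0.2,0,0,0.085,0.35]
  ]
}}

```text
time: 38.52
tool_pos: [454.4, -257.3, 155.3]
tcp_rot: [180.0, -0.1, -4.8]
ft_force: [0.0, -0.6, -1.4]
finger_gap: 55.8
```

{"method": "jog_arm", "body": {
  "targets": [
    [0,0,0.01,0,0,0,0.4],
    [0,0,0.03,0,0,0,0.4],
    [0,0,0.03,0,0,0,0.4]
  ]
}}

```text
time: 38.77
tool_pos: [452.5, -257.7, 123.3]
tcp_rot: [-179.8, 0.2, -4.9]
ft_force: [0.8, 0.1, 0.1]
finger_gap: 51.3
```

```bash
python3 - <<'E'
from h import *
w=snap("wrist","w30"); go(453.5,-259.3,20,-5)
E
```

```text
t 38.82 at [ 453.3 -258.5  125.5] [-1.799e+02  1.000e-01 -4.900e+00] F [ 0.7 -0.1  0.9] gap 51.0
shift [0.0004 0.0009 0.1055] rot [-0.0013  0.0021  0.0021] j6 end 65
```

View pics/w30.png

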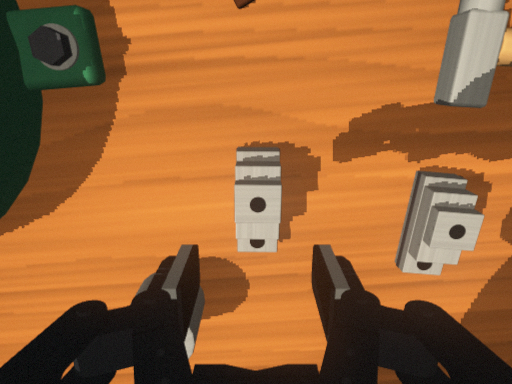

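{"method": "jog_arm", "body": {
  "targets": [
    [0,0.001,0.03,0,0,0,0.4],
    [0,0.001,0.06,0,0,0,0.4],
    [0,0.001,0.085,0,0,0,0.4],
    [0,0.001,0.105,0,0,0,0.4],
    [0,0.001,0.105,0,0,0,0.4]
  ]
}}

```text
time: 39.23
tool_pos: [452.6, -259.6, 19.2]
tcp_rot: [-179.9, 0.2, -4.9]
ft_force: [-0.8, 0.4, 0.1]
finger_gap: 51.5
```

{"method": "jog_arm", "body": {
  "targets": [
    [0,0,0,0,0,0,0.4],
    [0,0,0,0,0,0,1],
    [0,0,0,0,0,0,1],
    [0,0,0,0,0,0,1],
    [0,0,0,0,0,0,1]
  ],
  "newtons": 60
}}

```text
time: 39.65
tool_pos: [456.0, -261.9, 24.2]
tcp_rot: [179.9, -0.3, -4.9]
ft_force: [-0.2, 2.5, 6.3]
finger_gap: 30.7
```

```bash
python3 - <<'E'
from h import *
w=snap("wrist","w31"); go(453.5,-259.3,20,-5)
E
```

```text
t 39.70 at [ 456.  -261.9   24.2] [179.9  -0.3  -4.9] F [0.1 2.5 7.2] gap 30.8
shift [-0.0027 -0.0024  0.0042] rot [ 0.0022 -0.0046  0.0011] j6 end 65
```

View pics/w31.png

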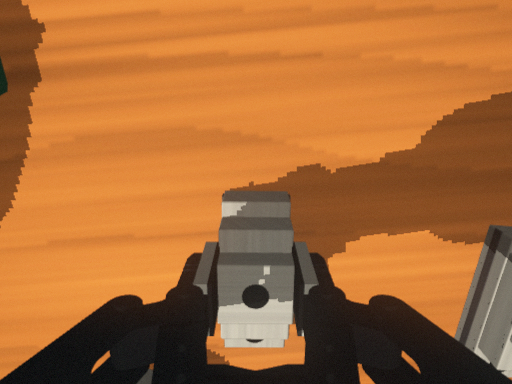

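{"method": "jog_arm", "body": {
  "targets": [
    [0,0,-0.03,0,0,0,1],
    [0,0,-0.07,0,0,0,1],
    [0,0,-0.11,0,0,0,1],
    [0,0,-0.15,0,0,0,1],
    [0,0,-0.19,0,0,0,1]
  ]
}}

```text
time: 40.12
tool_pos: [453.5, -260.5, 214.1]
tcp_rot: [180.0, -0.1, -4.9]
ft_force: [0.2, -0.3, -4.6]
finger_gap: 30.9
```

{"method": "jog_arm", "body": {
  "targets": [
    [0,-0.04,-0.04,0,0,-0.12,1],
    [0,-0.08,-0.06,0,0,-0.24,1],
    [0,-0.12,-0.06,0,0,-0.36,1],
    [0,-0.16,-0.06,0,0,-0.48,1],
    [0,-0.2,-0.06,0,0,-0.6,1]
  ]
}}

```text
time: 40.53
tool_pos: [470.4, -70.5, 273.6]
tcp_rot: [179.8, -0.2, 29.7]
ft_force: [1.4, -0.5, -4.6]
finger_gap: 30.8
```

```bash
python3 - <<'E'
from h import *
w=snap("wrist","w32"); go(527,409,280,103.5)
E
```

```text
t 40.58 at [470.7 -62.6 273.1] [-179.9   -0.3   30.6] F [ 2.3  7.9 -5. ] gap 31.0
shift [ 0.2883 -0.3775 -0.0043] rot [ 0.0019 -0.0064 -1.2732] j6 end 24
```

View pics/w32.png

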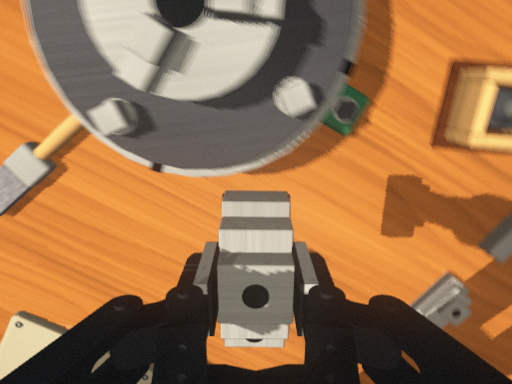

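{"method": "jog_arm", "body": {
  "targets": [
    [0.024,-0.032,0,0,0,-0.12,1],
    [0.048,-0.064,0,0,0,-0.24,1],
    [0.072,-0.096,0,0,0,-0.36,1],
    [0.096,-0.128,0,0,0,-0.48,1],
    [0.12,-0.16,0,0,0,-0.6,1]
  ]
}}

```text
time: 41.0
tool_pos: [495.8, 128.2, 272.1]
tcp_rot: [179.9, -0.1, 64.1]
ft_force: [0.9, -1.1, -4.1]
finger_gap: 30.5
```

```bash
python3 - <<'E'
from h import *
go(527,409,280,103.5)
E
```

```text
t 41.00 at [495.8 128.2 272.1] [ 1.799e+02 -1.000e-01  6.410e+01] F [ 0.9 -1.1 -4.1] gap 30.5
shift [ 0.2662 -0.0945 -0.0078] rot [ 1.800e-03 -3.000e-04 -6.875e-01] j6 end 24
```

{"method": "jog_arm", "body": {
  "targets": [
    [0.037,-0.013,0,0,0,-0.12,1],
    [0.074,-0.026,0,0,0,-0.24,1],
    [0.111,-0.039,0,0,0,-0.36,1],
    [0.148,-0.052,0,0,0,-0.48,1],
    [0.185,-0.065,0,0,0,-0.6,1]
  ]
}}

```text
time: 41.42
tool_pos: [519.1, 323.0, 271.9]
tcp_rot: [179.9, -0.0, 98.5]
ft_force: [0.3, 0.2, -4.2]
finger_gap: 30.9
```

{"method": "jog_arm", "body": {
  "targets": [
    [0.03,0.0,0,0,0,-0.06,1],
    [0.05,0.0,0,0,0,-0.06,1],
    [0.05,0.0,0,0,0,-0.06,1],
    [0.05,0.0,0,0,0,-0.06,1]
  ]
}}

```text
time: 41.75
tool_pos: [511.6, 371.5, 271.2]
tcp_rot: [180.0, 0.0, 101.7]
ft_force: [0.6, -0.1, -4.7]
finger_gap: 30.3
```

```bash
python3 - <<'E'
from h import *
go(527,409,200,103.5);w=snap("wrist","w33");go(527,409,200,103.5); cv2.imwrite("pics/w33x.png",cv2.resize(w["pixels"][:,:,::-1],(768,576),interpolation=cv2.INTER_CUBIC))
E
```

```text
t 41.75 at [511.6 371.5 271.2] [180.    0.  101.7] F [ 0.6 -0.1 -4.7] gap 30.3
shift [0.0336 0.0227 0.0712] rot [ 0.      0.0002 -0.0311] j6 end 24
t 41.80 at [512.  370.5 271.2] [180.    0.  101.6] F [ 0.8  0.  -4.3] gap 30.2
shift [0.0347 0.0224 0.0712] rot [ 0.0003  0.0005 -0.0324] j6 end 24
```

View pics/w33x.png

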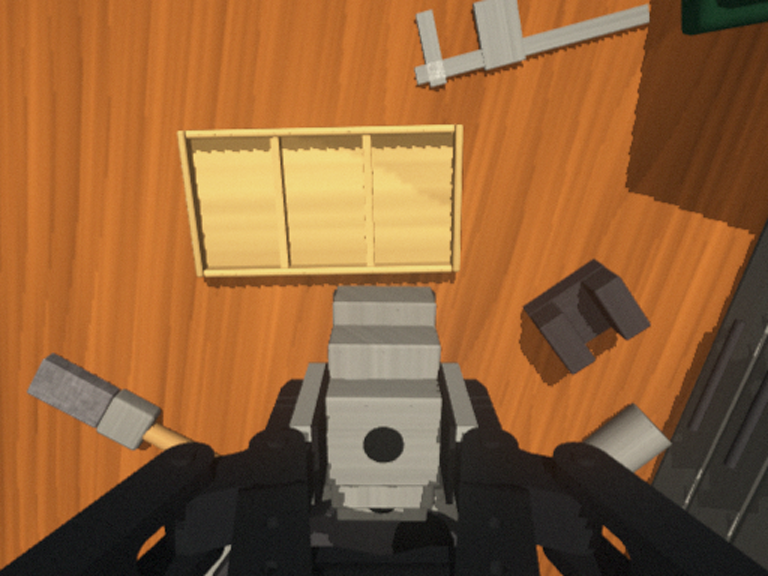

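```bash
python3 - <<'E'
from h import *
w=load("w33"); crop(w,"w33c",110,75,320,195,3.7 and 4)
E
```

```text
(no output)
```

View pics/w33c.png

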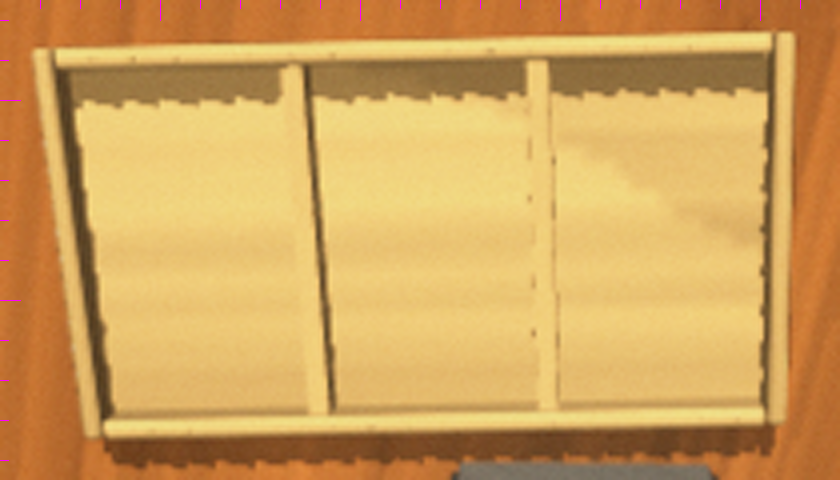

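```bash
python3 - <<'E'
from h import *
w=load("w33"); f=lambda u,v:(110+u/4-.5,75+v/4-.5)
c=np.array([back(w,*f(*p),20) for p in ((35,49),(795,33),(784,423),(86,437))])[:,:2]
print(c, np.hypot(*(np.roll(c,-1,0)-c).T)); o=c.mean(0); print("c",o)
ex=(c[1]-c[0]+c[2]-c[3]); a=np.degrees(np.arctan2(ex[1],ex[0])); print("yaw",a)
ey=(c[0]-c[3]+c[1]-c[2]); print(np.degrees(np.arctan2(ey[1],ey[0]))-90)
a=(a+np.degrees(np.arctan2(ey[1],ey[0]))-90)/2
u=np.array([np.cos(np.radians(a)),np.sin(np.radians(a))]); v=np.array([-u[1],u[0]])
for k in (68,0,-68):
    cc=o+k*u; print(k,np.round(cc,1),"tcp",np.round(cc+12*v,1)); last=cc
    if k==68: t=cc+12*v
go(t[0],t[1],60,90+a)
E
```

```text
[[352.19271605 412.14444016]
 [553.74063203 458.13522889]
 [577.92126127 350.8400597 ]
 [376.23849381 304.70748303]] [206.72860249 109.98616351 206.89164633 110.09495531]
c [465.02327579 381.45680295]
yaw 12.869107338396802
12.657950760414494
68 [531.3 396.5] tcp [528.7 408.2]
0 [465.  381.5] tcp [462.4 393.2]
-68 [398.7 366.4] tcp [396.1 378.1]
t 41.80 at [512.  370.5 271.2] [180.    0.  101.6] F [ 0.8  0.  -4.3] gap 30.2
shift [0.0337 0.0239 0.2112] rot [ 0.0003  0.0005 -0.0196] j6 end 25
```

```bash
python3 - <<'E'
from h import *
w=load("w33"); p=np.array([512,370.5]);a=np.radians(101.6);u=np.array([np.cos(a),np.sin(a)])
g=lambda x,y:((x+.5)/1.5-.5,(y+.5)/1.5-.5)
for (x,y,z) in ((384,291,269.5),(384,382,293.5),(384,485,293.5)): print((back(w,*g(x,y),z)[:2]-p)@u)
E
```

```text
32.150276185374864
15.44643413578979
-16.16526592074667
```

{"method": "jog_arm", "body": {
  "targets": [
    [0.032,0.024,0.0,0,0,-0.02,1],
    [0.032,0.024,0.03,0,0,-0.02,1],
    [0.032,0.024,0.07,0,0,-0.02,1],
    [0.032,0.024,0.11,0,0,-0.02,1],
    [0.032,0.024,0.15,0,0,-0.02,1]
  ]
}}

```text
time: 42.22
tool_pos: [530.1, 405.5, 120.1]
tcp_rot: [179.9, -0.0, 102.7]
ft_force: [0.3, 0.4, -4.3]
finger_gap: 31.0
```

{"method": "jog_arm", "body": {
  "targets": [
    [0,0,0.02,0,0,0,1],
    [0,0,0.03,0,0,0,1],
    [0,0,0.03,0,0,0,1]
  ]
}}

```text
time: 42.47
tool_pos: [527.9, 404.4, 87.8]
tcp_rot: [-179.7, 0.1, 102.7]
ft_force: [-0.4, 0.3, -5.4]
finger_gap: 30.7
```

```bash
python3 - <<'E'
from h import *
w=snap("wrist","w34");go(529.1,406.2,31,102.8);s=snap("scene","s34");crop(s,"s34c",310,200,400,290,7)
E
```

```text
t 42.52 at [529.3 405.7  90.7] [-179.9    0.   102.7] F [ 0.3  0.6 -3.9] gap 30.6
shift [ 0.0006 -0.      0.0597] rot [-0.001   0.0006 -0.0019] j6 end 25
```

View pics/w34.png

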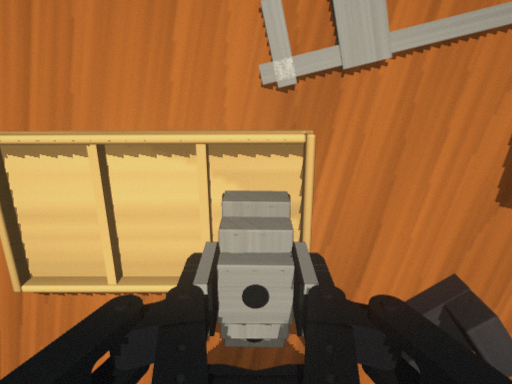

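View pics/s34c.png

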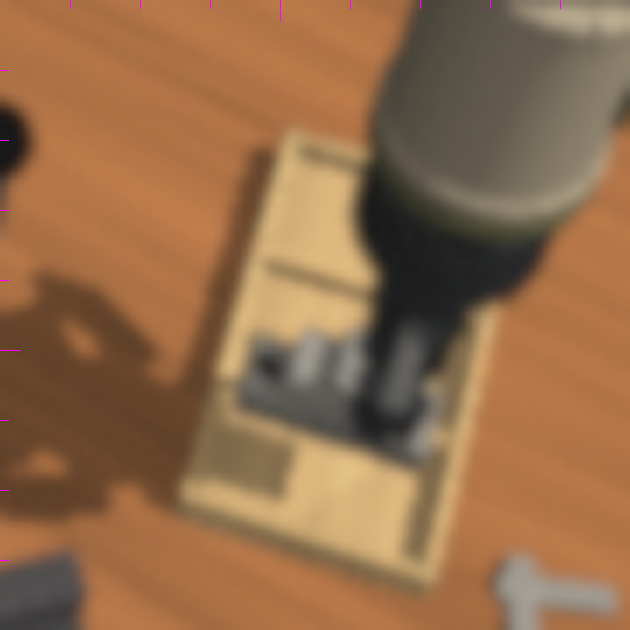

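{"method": "jog_arm", "body": {
  "targets": [
    [0.0005,0,0.02,0,0,0,1],
    [0.0005,0,0.035,0,0,0,1],
    [0.0005,0,0.05,0,0,0,1],
    [0.0005,0,0.058,0,0,0,1],
    [0.0005,0,0.059,0,0,0,1]
  ]
}}

```text
time: 42.98
tool_pos: [528.5, 406.9, 30.5]
tcp_rot: [-179.9, 0.0, 102.8]
ft_force: [-0.3, -0.2, -4.4]
finger_gap: 30.9
```

{"method": "jog_arm", "body": {
  "targets": [
    [0,0,0.002,0,0,0,1],
    [0,0,0.002,0,0,0,1]
  ]
}}

```text
time: 43.15
tool_pos: [529.2, 407.5, 30.3]
tcp_rot: [180.0, -0.0, 102.8]
ft_force: [-0.9, 0.5, -4.4]
finger_gap: 30.4
```

```bash
python3 - <<'E'
from h import *
go(529.1,406.2,31,102.8)
E
```

```text
t 43.15 at [529.2 407.5  30.3] [180.   -0.  102.8] F [-0.9  0.5 -4.4] gap 30.4
shift [-0.0012 -0.0004 -0.0007] rot [ 0.0004 -0.0001 -0.0004] j6 end 25
```

{"method": "jog_arm", "body": {
  "targets": [
    [0,0,0.003,0,0,0,1],
    [0,0,0.004,0,0,0,1],
    [0,0,0.004,0,0,0,1]
  ]
}}

```text
time: 43.4
tool_pos: [530.0, 408.0, 30.1]
tcp_rot: [179.9, -0.0, 102.8]
ft_force: [-10.5, -7.4, 21.4]
finger_gap: 30.6
```

```bash
python3 - <<'E'
from h import *
go(529.1,406.2,31,102.8)
E
```

```text
t 43.40 at [530.  408.   30.1] [179.9  -0.  102.8] F [-10.5  -7.4  21.4] gap 30.6
shift [-0.0016 -0.0012 -0.0009] rot [ 0.002  -0.0007 -0.0003] j6 end 25
```

{"method": "jog_arm", "body": {
  "targets": [
    [0,0,-0.003,0,0,0,1],
    [0,0,-0.003,0,0,0,0.7],
    [0,0,-0.003,0,0,0,0.45],
    [0,0,-0.005,0,0,0,0.45],
    [0,0,-0.03,0,0,0,0.45]
  ]
}}

```text
time: 43.82
tool_pos: [525.9, 405.3, 50.4]
tcp_rot: [-179.5, 0.2, 102.8]
ft_force: [0.0, -0.5, -0.8]
finger_gap: 47.3
```

{"method": "jog_arm", "body": {
  "targets": [
    [0,0,-0.04,0,0,0,0.4],
    [0,0,-0.08,0,0,0,0.4],
    [0,0,-0.12,0,0,0,0.4],
    [0,0,-0.16,0,0,0,0.4],
    [0,0,-0.2,0,0,0,0.4]
  ]
}}

```text
time: 44.23
tool_pos: [528.9, 407.3, 258.1]
tcp_rot: [180.0, -0.0, 102.8]
ft_force: [0.2, 0.0, -0.5]
finger_gap: 51.1
```

```bash
python3 - <<'E'
from h import *
w=snap("wrist","w35");s=snap("scene","s35");crop(s,"s35c",310,200,400,290,7);snap("top","t35");go(450,-350,300,-10)
E
```

```text
t 44.38 at [531.4 408.9 262.3] [179.4  -0.2 102.8] F [ 0.8  0.6 -1. ] gap 51.3
shift [-0.722  -0.2468 -0.0429] rot [ 0.0029 -0.0123  1.9684] j6 end 62
```

View pics/w35.png

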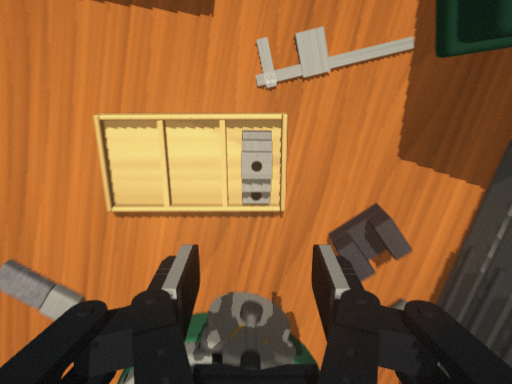

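View pics/t35.png

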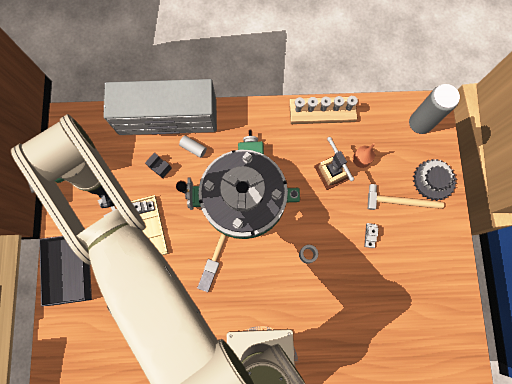

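{"method": "jog_arm", "body": {
  "targets": [
    [-0.038,-0.01,-0.01,0,0,0.12,0.4],
    [-0.076,-0.02,-0.02,0,0,0.24,0.4],
    [-0.114,-0.03,-0.03,0,0,0.36,0.4],
    [-0.152,-0.045,-0.04,0,0,0.48,0.4],
    [-0.19,-0.06,-0.04,0,0,0.6,0.4]
  ]
}}

```text
time: 44.8
tool_pos: [512.5, 207.4, 296.4]
tcp_rot: [179.9, -0.0, 68.1]
ft_force: [0.4, -1.6, 0.4]
finger_gap: 51.1
```

```bash
python3 - <<'E'
from h import *
go(455,-390,300,-10)
E
```

```text
t 44.80 at [512.5 207.4 296.4] [179.9  -0.   68.1] F [ 0.4 -1.6  0.4] gap 51.1
shift [-0.5757  0.1696 -0.0038] rot [ 4.0000e-04 -1.4000e-03  1.3629e+00] j6 end 59
```

{"method": "jog_arm", "body": {
  "targets": [
    [-0.038,0.011,0,0,0,0.12,0.4],
    [-0.076,0.022,0,0,0,0.24,0.4],
    [-0.114,0.033,0,0,0,0.36,0.4],
    [-0.152,0.045,0,0,0,0.48,0.4],
    [-0.19,0.056,0,0,0,0.6,0.4]
  ]
}}

```text
time: 45.22
tool_pos: [493.7, 9.8, 294.4]
tcp_rot: [-180.0, 0.1, 33.7]
ft_force: [0.7, 0.3, -0.6]
finger_gap: 51.4
```

```bash
python3 - <<'E'
from h import *
go(455,-390,300,-10)
E
```

```text
t 45.22 at [493.7   9.8 294.4] [-1.80e+02  1.00e-01  3.37e+01] F [ 0.7  0.3 -0.6] gap 51.4
shift [-0.254   0.3111 -0.0055] rot [-3.000e-04  1.300e-03  7.626e-01] j6 end 59
```

{"method": "jog_arm", "body": {
  "targets": [
    [-0.025,0.031,0,0,0,0.12,0.4],
    [-0.05,0.062,0,0,0,0.24,0.4],
    [-0.075,0.093,0,0,0,0.36,0.4],
    [-0.1,0.124,0,0,0,0.48,0.4],
    [-0.126,0.155,0,0,0,0.6,0.4]
  ]
}}

```text
time: 45.63
tool_pos: [476.0, -189.1, 294.4]
tcp_rot: [-180.0, 0.1, -0.7]
ft_force: [0.1, 0.4, 0.1]
finger_gap: 51.0
```

```bash
python3 - <<'E'
from h import *
go(455,-390,300,-10)
E
```

```text
t 45.63 at [ 476.  -189.1  294.4] [-1.8e+02  1.0e-01 -7.0e-01] F [0.1 0.4 0.1] gap 51.0
shift [-0.0186  0.2011 -0.0057] rot [-0.0006  0.0012  0.1624] j6 end 59
```

{"method": "jog_arm", "body": {
  "targets": [
    [-0.019,0.2,0,0,0,0.155,0.4],
    [-0.019,0.2,0,0,0,0.155,0.4],
    [-0.019,0.2,0,0,0,0.155,0.4],
    [-0.019,0.2,0,0,0,0.155,0.4],
    [-0.019,0.2,0,0,0,0.155,0.4]
  ]
}}

```text
time: 46.05
tool_pos: [455.4, -390.0, 293.9]
tcp_rot: [-180.0, 0.1, -9.3]
ft_force: [0.9, 0.3, -0.6]
finger_gap: 51.2
```

```bash
python3 - <<'E'
from h import *
go(422,-395,130,-9.7); w=snap("wrist","w36");T=[]; go(422,-395,130,-9.7)
cv2.imwrite("pics/w36.png",w["pixels"][:,:,::-1])
E
```

```text
t 46.05 at [ 455.4 -390.   293.9] [-1.8e+02  1.0e-01 -9.3e+00] F [ 0.9  0.3 -0.6] gap 51.2
shift [-0.0319  0.0105  0.1639] rot [-0.0007  0.0017  0.0069] j6 end 57
t 46.10 at [ 453.7 -394.8  292.9] [179.9   0.2  -9.5] F [-4.9  0.7 -0.7] gap 51.3
shift [-0.0308  0.0051  0.163 ] rot [0.0016 0.003  0.0036] j6 end 57
```

View pics/w36.png

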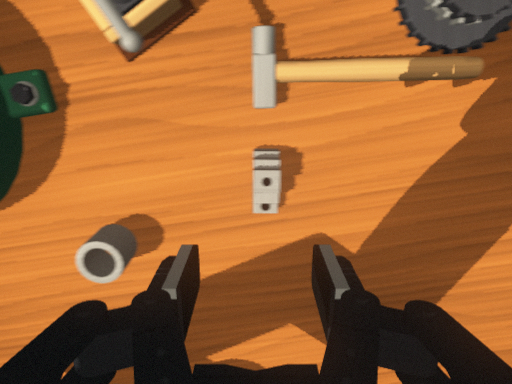

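```bash
python3 - <<'E'
from h import *
w=load("w36"); print(back(w,266,181.5,46)); print(back(w,266,207,22)); crop(w,"j36",235,135,300,225,8)
E
```

```text
[ 420.94868079 -396.79767097   46.        ]
[ 380.49753237 -391.25040627   22.        ]
```

View pics/j36.png

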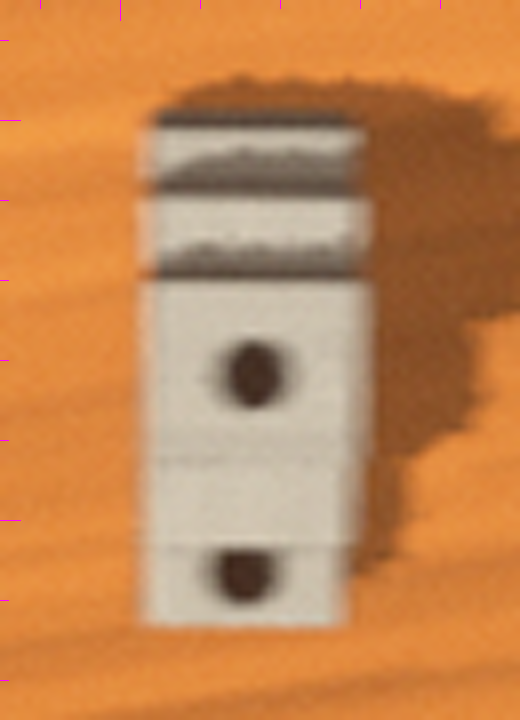

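{"method": "jog_arm", "body": {
  "targets": [
    [-0.031,0.004,0.04,0,0,0.004,0.4],
    [-0.031,0.004,0.08,0,0,0.004,0.4],
    [-0.031,0.004,0.12,0,0,0.004,0.4],
    [-0.031,0.004,0.16,0,0,0.004,0.4],
    [-0.031,0.004,0.16,0,0,0.004,0.4]
  ]
}}

```text
time: 46.52
tool_pos: [420.5, -381.4, 124.9]
tcp_rot: [-179.4, 0.7, -9.5]
ft_force: [-1.1, 1.4, -1.9]
finger_gap: 51.5
```

```bash
python3 - <<'E'
from h import *
w=snap("wrist","w37"); go(421.5,-394.9,20,-9.7)
E
```

```text
t 46.57 at [ 422.  -382.6  128.9] [-179.6    0.6   -9.5] F [-0.6  0.8  0.8] gap 51.6
shift [0.0027 0.013  0.1088] rot [-0.0077  0.0099  0.0039] j6 end 57
```

View pics/w37.png

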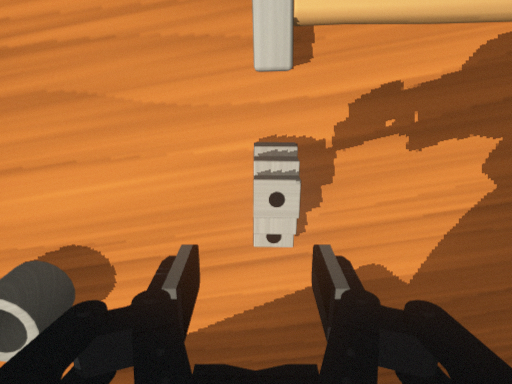

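{"method": "jog_arm", "body": {
  "targets": [
    [0,0.013,0.0,0,0,0,0.4],
    [0,0.013,0.02,0,0,0,0.4],
    [0,0.013,0.05,0,0,0,0.4],
    [0,0.013,0.05,0,0,0,0.4],
    [0,0.013,0.05,0,0,0,0.4]
  ]
}}

```text
time: 46.98
tool_pos: [423.5, -399.8, 87.1]
tcp_rot: [180.0, 0.0, -9.5]
ft_force: [0.5, -0.1, 1.2]
finger_gap: 50.9
```

```bash
python3 - <<'E'
from h import *
w=snap("wrist","w38"); go(421.5,-394.9,20,-9.7)
E
```

```text
t 47.03 at [ 424.2 -400.5   88.4] [ 1.799e+02 -1.000e-01 -9.500e+00] F [-0.5 -0.3  0.5] gap 51.0
shift [-0.0037 -0.0051  0.0684] rot [ 0.0016 -0.0019  0.0041] j6 end 57
```

View pics/w38.png

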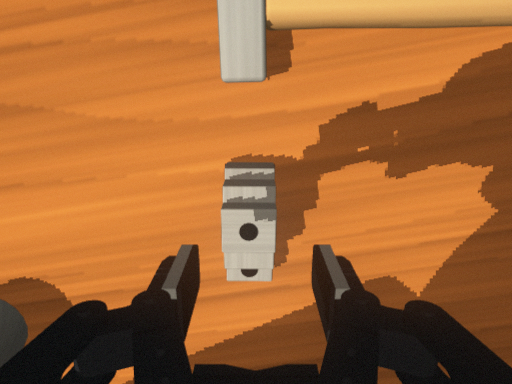

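{"method": "jog_arm", "body": {
  "targets": [
    [-0.0035,-0.0045,0.02,0,0,0,0.4],
    [-0.0035,-0.0045,0.04,0,0,0,0.4],
    [-0.0035,-0.0045,0.055,0,0,0,0.4],
    [-0.0035,-0.0045,0.068,0,0,0,0.4],
    [-0.0035,-0.0045,0.068,0,0,0,0.4]
  ]
}}

```text
time: 47.45
tool_pos: [420.4, -394.0, 17.2]
tcp_rot: [-180.0, 0.0, -9.5]
ft_force: [-0.8, 1.0, -1.7]
finger_gap: 50.8
```

{"method": "jog_arm", "body": {
  "targets": [
    [0,0,0,0,0,0,0.4],
    [0,0,0,0,0,0,1],
    [0,0,0,0,0,0,1],
    [0,0,0,0,0,0,1],
    [0,0,0,0,0,0,1]
  ]
}}

```text
time: 47.87
tool_pos: [421.8, -395.5, 19.9]
tcp_rot: [179.9, -0.2, -9.5]
ft_force: [0.0, 0.2, 6.9]
finger_gap: 30.6
```

```bash
python3 - <<'E'
from h import *
w=snap("wrist","w39"); go(421.5,-394.9,20,-9.7)
E
```

```text
t 47.92 at [ 421.8 -395.5   20. ] [179.9  -0.2  -9.5] F [0.3 1.4 6.9] gap 30.9
shift [-0.0004 -0.0006 -0.    ] rot [ 0.0023 -0.0029  0.0041] j6 end 57
```

View pics/w39.png

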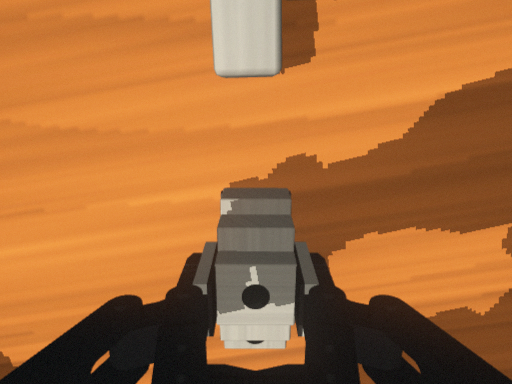

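{"method": "jog_arm", "body": {
  "targets": [
    [0,0,-0.03,0,0,0,1],
    [0,0,-0.07,0,0,0,1],
    [0,0,-0.11,0,0,0,1],
    [0,0,-0.15,0,0,0,1],
    [0,0,-0.19,0,0,0,1]
  ]
}}

```text
time: 48.33
tool_pos: [420.1, -393.6, 209.5]
tcp_rot: [-180.0, 0.0, -9.5]
ft_force: [0.8, -0.9, -3.0]
finger_gap: 31.0
```

{"method": "jog_arm", "body": {
  "targets": [
    [0.01,-0.04,-0.04,0,0,-0.12,1],
    [0.02,-0.08,-0.06,0,0,-0.24,1],
    [0.03,-0.12,-0.06,0,0,-0.36,1],
    [0.04,-0.16,-0.06,0,0,-0.48,1],
    [0.05,-0.19,-0.06,0,0,-0.6,1]
  ]
}}

```text
time: 48.75
tool_pos: [498.7, -219.2, 269.2]
tcp_rot: [179.9, -0.1, 25.2]
ft_force: [0.4, -0.6, -3.0]
finger_gap: 30.9
```

```bash
python3 - <<'E'
from h import *
go(440,0,270,60)
E
```

```text
t 48.75 at [ 498.7 -219.2  269.2] [ 1.799e+02 -1.000e-01  2.520e+01] F [ 0.4 -0.6 -3. ] gap 30.9
shift [ 0.0402 -0.2234 -0.0011] rot [ 0.0021 -0.0007 -0.6074] j6 end 30
```

{"method": "jog_arm", "body": {
  "targets": [
    [0.007,-0.041,0,0,0,-0.12,1],
    [0.014,-0.082,0,0,0,-0.24,1],
    [0.021,-0.123,0,0,0,-0.36,1],
    [0.028,-0.164,0,0,0,-0.48,1],
    [0.035,-0.2,0,0,0,-0.6,1]
  ]
}}

```text
time: 49.17
tool_pos: [444.4, -22.3, 267.5]
tcp_rot: [-180.0, -0.0, 59.6]
ft_force: [1.7, 1.0, -4.4]
finger_gap: 30.9
```

```bash
python3 - <<'E'
from h import *
go(415,335,270,102.8)
E
```

```text
t 49.17 at [444.4 -22.3 267.5] [-180.    -0.    59.6] F [ 1.7  1.  -4.4] gap 30.9
shift [ 0.2935 -0.206  -0.0023] rot [-4.000e-04 -4.000e-04 -7.532e-01] j6 end 26
```

{"method": "jog_arm", "body": {
  "targets": [
    [0.034,-0.024,0,0,0,-0.12,1],
    [0.068,-0.048,0,0,0,-0.24,1],
    [0.102,-0.072,0,0,0,-0.36,1],
    [0.136,-0.096,0,0,0,-0.48,1],
    [0.17,-0.119,0,0,0,-0.6,1]
  ]
}}

```text
time: 49.58
tool_pos: [429.3, 184.4, 267.9]
tcp_rot: [180.0, -0.0, 94.0]
ft_force: [1.1, -1.0, -3.4]
finger_gap: 31.0
```

```bash
python3 - <<'E'
from h import *
go(405,345,270,102.8)
E
```

```text
t 49.58 at [429.3 184.4 267.9] [180.  -0.  94.] F [ 1.1 -1.  -3.4] gap 31.0
shift [ 0.1619 -0.013  -0.0021] rot [ 5.000e-04 -1.000e-04 -1.534e-01] j6 end 28
```

{"method": "jog_arm", "body": {
  "targets": [
    [0.162,-0.013,0,0,0,-0.15,1],
    [0.162,-0.013,0,0,0,-0.15,1],
    [0.162,-0.013,0,0,0,-0.15,1],
    [0.162,-0.013,0,0,0,-0.15,1],
    [0.162,-0.013,0,0,0,-0.15,1]
  ]
}}

```text
time: 50.0
tool_pos: [404.5, 349.0, 267.0]
tcp_rot: [-179.9, -0.2, 102.6]
ft_force: [0.2, -0.5, -3.3]
finger_gap: 30.9
```

{"method": "jog_arm", "body": {
  "targets": [
    [0,0,0,0,0,0,1],
    [0,0,0,0,0,0,1]
  ]
}}

```text
time: 50.17
tool_pos: [406.6, 343.0, 267.3]
tcp_rot: [-180.0, 0.0, 102.3]
ft_force: [-0.3, -0.3, -3.8]
finger_gap: 31.2
```

```bash
python3 - <<'E'
from h import *
w=snap("wrist","w40"); go(396.5,376.2,120,102.8);
p,M,s=tcp()
crop(w,"w40c",0,0,512,384,1)
E
```

```text
t 50.22 at [407.  342.5 267.5] [-180.     0.   102.2] F [ 0.4  0.7 -4. ] gap 31.3
shift [ 0.0353 -0.003   0.1474] rot [-0.0005  0.0007 -0.0097] j6 end 31
```

View pics/w40.png

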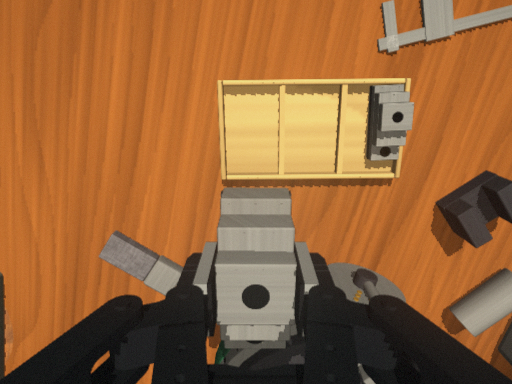

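{"method": "jog_arm", "body": {
  "targets": [
    [0.035,-0.003,0.0,0,0,-0.01,1],
    [0.035,-0.003,0.03,0,0,-0.01,1],
    [0.035,-0.003,0.07,0,0,-0.01,1],
    [0.035,-0.003,0.11,0,0,-0.01,1],
    [0.035,-0.003,0.15,0,0,-0.01,1]
  ]
}}

```text
time: 50.63
tool_pos: [397.5, 375.7, 116.9]
tcp_rot: [179.9, -0.0, 102.7]
ft_force: [1.0, 1.0, -4.3]
finger_gap: 30.9
```

{"method": "jog_arm", "body": {
  "targets": [
    [0,0,0.02,0,0,0,1],
    [0,0,0.03,0,0,0,1],
    [0,0,0.03,0,0,0,1],
    [0,0,0.03,0,0,0,1]
  ]
}}

```text
time: 50.97
tool_pos: [397.6, 376.5, 88.8]
tcp_rot: [179.9, -0.0, 102.8]
ft_force: [-0.8, 1.1, -2.7]
finger_gap: 31.0
```

```bash
python3 - <<'E'
from h import *
w=snap("wrist","w41"); go(396.5,376.2,27,102.8)
E
```

```text
t 51.02 at [398.3 377.3  90. ] [ 1.798e+02 -1.000e-01  1.028e+02] F [ 1.3 -0.  -2.7] gap 30.8
shift [-0.0007 -0.0022  0.063 ] rot [ 0.0031 -0.0014 -0.0005] j6 end 31
```

View pics/w41.png

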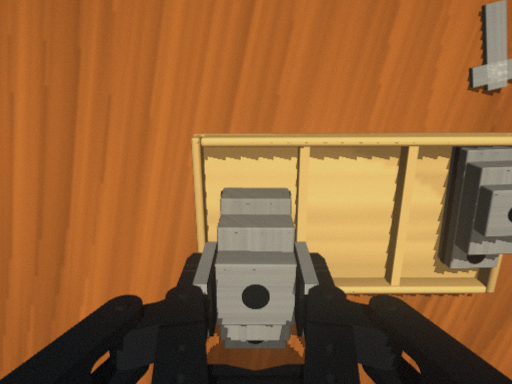

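{"method": "jog_arm", "body": {
  "targets": [
    [-0.001,-0.002,0.02,0,0,0,1],
    [-0.001,-0.002,0.04,0,0,0,1],
    [-0.001,-0.002,0.055,0,0,0,1],
    [-0.001,-0.002,0.061,0,0,0,1],
    [-0.001,-0.002,0.061,0,0,0,1]
  ]
}}

```text
time: 51.43
tool_pos: [395.3, 375.5, 27.1]
tcp_rot: [180.0, -0.0, 102.8]
ft_force: [-0.3, -0.7, -3.9]
finger_gap: 30.8
```

{"method": "jog_arm", "body": {
  "targets": [
    [0,0,0.002,0,0,0,1],
    [0,0,0.002,0,0,0,1]
  ]
}}

```text
time: 51.6
tool_pos: [396.2, 376.4, 26.5]
tcp_rot: [179.8, -0.1, 102.8]
ft_force: [-0.3, 0.4, -4.5]
finger_gap: 31.2
```

```bash
python3 - <<'E'
from h import *
go(396.5,376.2,27,102.8)
E
```

```text
t 51.60 at [396.2 376.4  26.5] [ 1.798e+02 -1.000e-01  1.028e+02] F [-0.3  0.4 -4.5] gap 31.2
shift [-0.0002  0.0003 -0.0005] rot [ 0.0028 -0.0013  0.0006] j6 end 31
```

Just above the floor; a 1 mm drop at most. Release now.

{"method": "jog_arm", "body": {
  "targets": [
    [0,0,0.001,0,0,0,1],
    [0,0,0.001,0,0,0,0.7],
    [0,0,0.001,0,0,0,0.45],
    [0,0,-0.005,0,0,0,0.45],
    [0,0,-0.03,0,0,0,0.45]
  ]
}}

```text
time: 52.02
tool_pos: [392.7, 373.7, 51.9]
tcp_rot: [-179.7, 0.1, 102.8]
ft_force: [-0.3, 0.6, -1.2]
finger_gap: 46.9
```

{"method": "jog_arm", "body": {
  "targets": [
    [0,0,-0.04,0,0,0,0.4],
    [0,0,-0.08,0,0,0,0.4],
    [0,0,-0.12,0,0,0,0.4],
    [0,0,-0.16,0,0,0,0.4],
    [0,0,-0.2,0,0,0,0.4]
  ]
}}

```text
time: 52.43
tool_pos: [394.8, 375.4, 257.9]
tcp_rot: [179.9, -0.0, 102.8]
ft_force: [0.6, 1.0, 0.2]
finger_gap: 51.3
```

{"method": "jog_arm", "body": {
  "targets": [
    [0,0,-0.02,0,0,0,0.4],
    [0,0,-0.02,0,0,0,0.4],
    [0,0,-0.02,0,0,0,0.4]
  ]
}}

```text
time: 52.68
tool_pos: [395.8, 376.2, 277.6]
tcp_rot: [179.7, -0.1, 102.8]
ft_force: [0.5, 0.2, -0.6]
finger_gap: 51.3
```

```bash
python3 - <<'E'
from h import *
w=snap("wrist","w42");s=snap("scene","s42");t=snap("top","t42");crop(s,"s42c",190,140,400,290,3);crop(s,"s42d",130,120,220,220,6);print(r.sense()["time"])
E
```

```text
52.8333
```

View pics/w42.png

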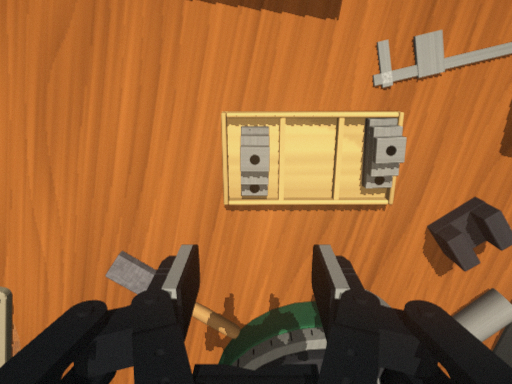

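View pics/s42c.png

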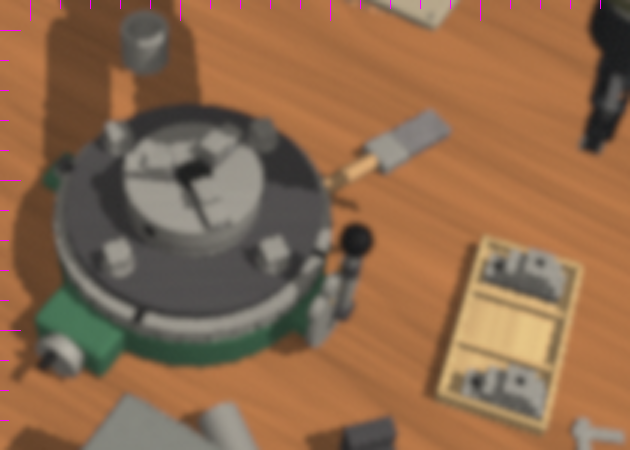

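View pics/t42.png

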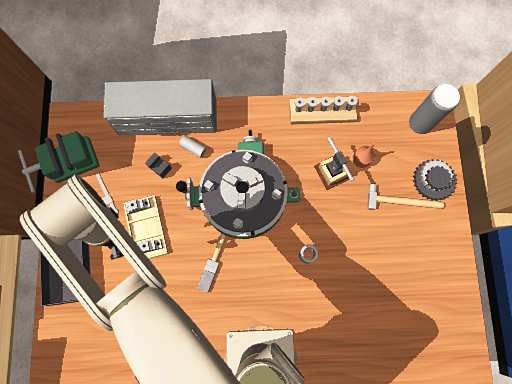

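View pics/s42d.png

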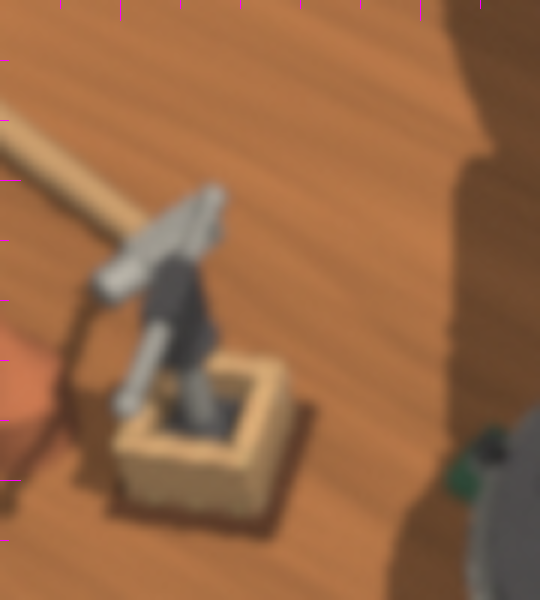

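```bash
python3 - <<'E'
from h import *
go(565,140,390,102.8)
E
```

```text
t 52.83 at [394.3 374.9 273.1] [-1.799e+02  1.000e-01  1.028e+02] F [ 0.  -0.2 -1.4] gap 51.3
shift [-0.2671  0.114  -0.1169] rot [-0.0023  0.0011  0.0006] j6 end 1
```

{"method": "jog_arm", "body": {
  "targets": [
    [-0.01,0.005,-0.04,0,0,0,0.4],
    [-0.03,0.015,-0.07,0,0,0,0.4],
    [-0.06,0.03,-0.1,0,0,0,0.4],
    [-0.1,0.045,-0.115,0,0,0,0.4],
    [-0.14,0.06,-0.115,0,0,0,0.4]
  ]
}}

```text
time: 53.25
tool_pos: [481.3, 258.1, 392.0]
tcp_rot: [179.8, -0.0, 103.0]
ft_force: [1.3, 0.5, 0.7]
finger_gap: 51.3
```

{"method": "jog_arm", "body": {
  "targets": [
    [-0.13,0.054,0,0,0,0,0.4],
    [-0.13,0.054,0,0,0,0,0.4],
    [-0.13,0.054,0,0,0,0,0.4],
    [-0.13,0.054,0,0,0,0,0.4],
    [-0.13,0.054,0,0,0,0,0.4]
  ]
}}

```text
time: 53.67
tool_pos: [563.2, 140.0, 386.4]
tcp_rot: [-179.7, 0.0, 102.6]
ft_force: [-0.1, 0.5, -0.8]
finger_gap: 51.1
```

{"method": "jog_arm", "body": {
  "targets": [
    [0,0,0,0,0,0,0.4],
    [0,0,0,0,0,0,0.4],
    [0,0,0,0,0,0,0.4]
  ]
}}

```text
time: 53.92
tool_pos: [561.2, 145.0, 388.9]
tcp_rot: [-180.0, -0.0, 102.9]
ft_force: [0.1, -0.0, -0.7]
finger_gap: 51.1
```

```bash
python3 - <<'E'
from h import *
w=snap("wrist","w43"); go(565,140,390,102.8)
C={"A":(675.3,20.6),"B":(547,-70.2),"C":(455.9,58.5),"D":(584.3,149.2)}
T=[]
for k,(x,y) in C.items():
    u,v=proj(w,[x,y,124])[0].astype(int); print(k,u,v)
    if 24<u<488 and 24<v<360: T.append(cv2.resize(w["pixels"][v-24:v+24,u-24:u+24,::-1],(384,384),interpolation=cv2.INTER_CUBIC))
    else: T.append(np.zeros((384,384,3),np.uint8))
cv2.imwrite("pics/b43.png",np.vstack([np.hstack(T[:2]),np.hstack(T[2:])]))
E
```

```text
t 53.97 at [561.3 145.  389.2] [-180.    -0.   102.9] F [0.  0.  0.4] gap 51.2
shift [-0.0057  0.0025 -0.0008] rot [-0.0002 -0.0003  0.0026] j6 end 1
A 317 259
B 209 298
C 156 198
D 273 150
```

View pics/w43.png

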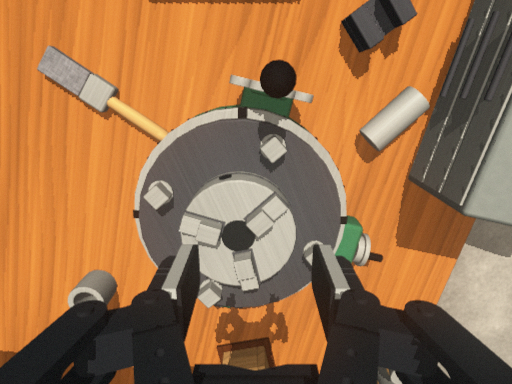

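View pics/b43.png

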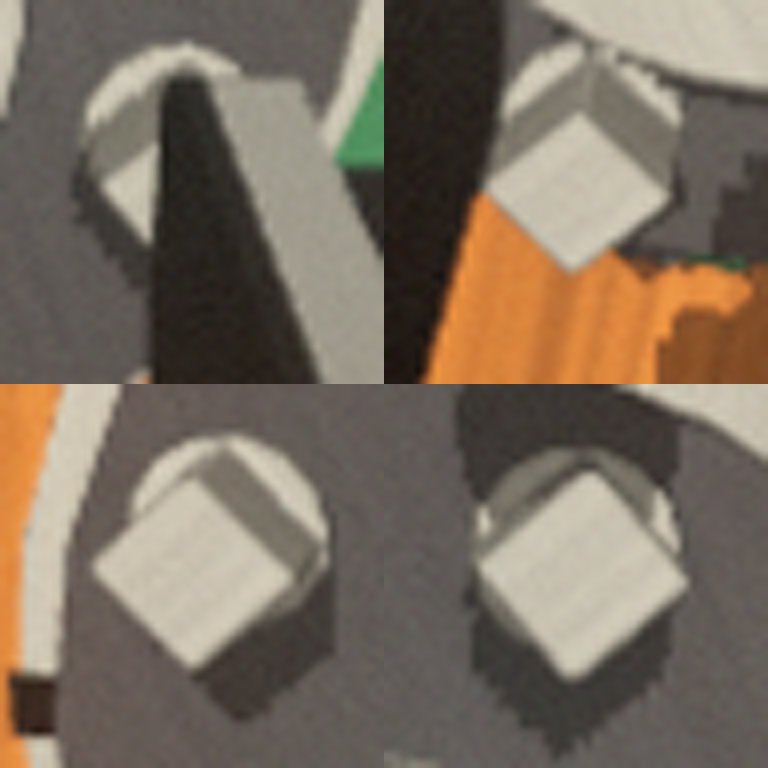

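```bash
python3 - <<'E'
from h import *
w=load("w43")
D={"B":((209,298),[(580-384,112),(670-384,197),(573-384,272),(485-384,187)]),"C":((156,198),[(192,473-384),(295,576-384),(193,670-384),(92,568-384)]),"D":((273,150),[(590-384,470-384),(688-384,582-384),(573-384,682-384),(478-384,567-384)])}
for k,((u,v),cs) in D.items():
    P=np.array([back(w,u-24+a/8-.5,v-24+b/8-.5,124)[:2] for a,b in cs]); e=np.roll(P,-1,0)-P
    print(k,P.mean(0),np.round([(np.degrees(np.arctan2(y,x))+60)%90-60 for x,y in e],1))
w2=load("w21")
for k,(u,v),cs in (("A",(212,76),[(38,155),(205,50),(322,238),(165,330)]),("D",(52,113),[(2,160),(130,58),(273,238),(128,325)])):
    P=np.array([back(w2,u-24+a/8-.5,v-24+b/8-.5,124)[:2] for a,b in cs]); e=np.roll(P,-1,0)-P
    print(k,"w21",np.round([(np.degrees(np.arctan2(y,x))+60)%90-60 for x,y in e],1))
print("knob",back(w,278,78,177), back(w,278,78,170))
E
```

```text
B [545.69604027 -68.57954399] [-35.8 -35.9 -37.1 -35.8]
C [454.79811114  59.86614987] [-36.  -34.9 -37.1 -34.7]
D [583.09366903 150.5686311 ] [-35.3 -35.1 -37.6 -35.8]
A w21 [-36.7 -34.4 -37.7 -31.1]
D w21 [-32.6 -34.1 -38.4 -36.4]
knob [565.78962587 229.01433505 177.        ] [566.20328544 229.17432581 170.        ]
```

```bash
python3 -c "
from bench import r
print(r.hand_in())"
```

```text
the job is handed in; nothing more can be done
None
```

The whole job was done and handed in at about 54 s of the 210 s allowed. No verdict came back.

- **Lever:** I pushed it to the locked notch before any bolt was turned and left it there for both rounds. It was then set in the middle notch. The last picture puts the knob at x ≈ 566 mm, straight over the pivot.
- **Bolts:** I turned each bolt and then the one opposite, with the T-key only. In the first round all four were turned to a key angle worked out for 0.6 rad; two that I measured afterwards were on target. In the second round each was turned until the wrist torque climbed to 0.95–1.5 N·m at the stop. In the last picture, three bolts read about −36°, against the −36.4° I expected when fully tight.
- **The fourth bolt (the one farthest from the robot):** A finger hid it in that last picture. Its angle comes from an earlier, slightly blurred picture that reads −31° to −38°, together with the torque at its stop.
- **T-key:** It stands upright in its holder, which a camera picture confirmed.
- **Jaws:** Only two were on the bench. They lie flat in the two end compartments of the jaw box. I pressed the first one down with about 21 N while setting it, below the 40 N limit.
- **Other tools:** None of the other tools was touched, and in the pictures they are where they started.

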